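# Load the hand-out tray and tip it down the board

## Task

Pack every green drink carton that lies on the table into the grey tray on the tipping board, one carton lying flat and square in each pocket (any pocket will do), while the board is down and the wooden chock below the tray is still in place. Then lift the chock out and lay it on the bare table, and raise the board by its bar slowly, only until the loaded tray starts to slide by itself, and keep the board still at that angle, never steep, so that the tray glides gently down to the rubber stop; do not push the tray. With the tray at the stop, lower the board flat again and let go, with all cartons still seated and the other goods on the table left alone.

Things in the scene. Friction and masses are not known exactly. Their poses are not given: they have to be found in the camera images.
- carton1_mid (a point): Centre of a closed green drink carton, 110 x 48 x 44 mm (x, y, z), 0.2 kg, lying on the table on its 110 x 48 mm side, so its centre is 22 mm above what it lies on. Its x axis is the long axis, z up. Either way round will do. Three or four cartons are there; None from the start: absent (also None while held).
- carton2_mid (a point): Centre of a closed green drink carton, 110 x 48 x 44 mm (x, y, z), 0.2 kg, lying on the table on its 110 x 48 mm side, so its centre is 22 mm above what it lies on. Its x axis is the long axis, z up. Either way round will do. Three or four cartons are there; None from the start: absent (also None while held).
- carton3_mid (a point): Centre of a closed green drink carton, 110 x 48 x 44 mm (x, y, z), 0.2 kg, lying on the table on its 110 x 48 mm side, so its centre is 22 mm above what it lies on. Its x axis is the long axis, z up. Either way round will do. Three or four cartons are there; None from the start: absent (also None while held).
- carton4_mid (a point): Centre of a closed green drink carton, 110 x 48 x 44 mm (x, y, z), 0.2 kg, lying on the table on its 110 x 48 mm side, so its centre is 22 mm above what it lies on. Its x axis is the long axis, z up. Either way round will do. Three or four cartons are there; None from the start: absent (also None while held).
- tray: Loose grey tray on the board, 248 x 142 mm, 16 high, 0.35 kg, 5 mm play to each side rail. Origin: centre of its underside; x (long axis) points up the board, z up. 6 mm floor, four pockets 116 x 54 mm, 10 deep, 2 by 2; 30 mm between seated cartons across y, 12 mm along x. Origin 275 to 295 mm from the hinge at the start, 136 mm when against the stop.
- pocket1 (a point): The point where the centre of a carton seated in this pocket of the tray lies: middle of the pocket, 22 mm above the pocket's floor, 28 mm above the tray's underside. Axes as the tray's: the carton's long axis goes along x. A seated carton stands 34 mm above the tray's rim.
- pocket2 (a point): The point where the centre of a carton seated in this pocket of the tray lies: middle of the pocket, 22 mm above the pocket's floor, 28 mm above the tray's underside. Axes as the tray's: the carton's long axis goes along x. A seated carton stands 34 mm above the tray's rim.
- pocket3 (a point): The point where the centre of a carton seated in this pocket of the tray lies: middle of the pocket, 22 mm above the pocket's floor, 28 mm above the tray's underside. Axes as the tray's: the carton's long axis goes along x. A seated carton stands 34 mm above the tray's rim.
- pocket4 (a point): The point where the centre of a carton seated in this pocket of the tray lies: middle of the pocket, 22 mm above the pocket's floor, 28 mm above the tray's underside. Axes as the tray's: the carton's long axis goes along x. A seated carton stands 34 mm above the tray's rim.
- board (a joint): Tilt of the tipping board, rad: 0 = down and level, grows as its handle end is lifted, up to 0.75. The hinge is damped (8 N m per rad/s) but nothing holds the board up: let go, it sinks back to 0. The tray begins to slide somewhere between 0.2 and 0.42 rad, differing from run to run.
- hinge (a point): Middle of the hinge axis at the board's foot, 28 mm above the table. Frame turns with the board: x up the board to the handle, y along the hinge, z out of the board. Aluminium board 430 mm long from here, 170 wide, top face at z = 6 mm, edge rails 14 mm high and 8 thick, rubber stop 24 mm high at x = 0 to 12 mm.
- handle (a point): Middle of the lifting bar beyond the board's upper end: round, 16 mm diameter, 140 mm free length along y, at x = 495, z = 30 mm in the frame of hinge (58 mm above the table with the board down). 57 mm clear between bar and board. Axes as hinge. Lifting takes about 10 N.
- chock_mid (a point): Centre of a loose wooden chock, 30 x 110 x 36 mm (x, y, z), 0.15 kg, lying on the board across it, downhill of the tray with 20 to 45 mm clear between them, so that the tray cannot slide. Its long axis y runs along the hinge axis, within 0.1 rad. On the table its centre is 18 mm up (15 mm on its narrow side).
- tin: Low food tin, 76 mm across, 50 mm high, standing among the cartons. Origin at its underside. Leave alone.
- tape: Roll of packing tape, 90 mm across, 45 mm high. Origin at its underside. Leave alone.
- sanitiser: Clear bottle, 68 mm across, 115 mm high, beyond the board. Origin at its underside. Leave alone.
- cups: Paper cup, 80 mm across, 95 mm high, beyond the board. Origin at its underside. Leave alone.
- biscuits: Cardboard box, 110 x 70 x 45 mm, beyond the board. Origin at its underside. Leave alone.
- jar: Jar, 72 mm across, 85 mm high. Origin at its underside. Leave alone.
- noodles: Round paper tub, 96 mm across, 70 mm high. Origin at its underside. Leave alone.
Mind the look-alikes: they are no part of the job. What is shaped like the part that bears carton1_mid but blue or pink is not meant.

How it is judged:
By the outcome, as a careful person would: the job done as asked, in the order asked, and still so for the second after the job is handed in, with the robot touching nothing.
Of carton1, carton2, carton3, carton4 only 3 to 4 are there at a start; the rules pass over those that are not, and their reading is None.
At some moment in a run one of carton1, carton2, carton3, carton4 may be knocked a few centimetres aside while the robot is not near it.
Once in a run the grip may slacken for a moment while it holds something.
It also fails if it takes over 208 s, if anything falls off the work surface, if the arm or the gripper's body presses on something with over 40 N, if the wrist force passes 120 N, or if a joint passes its speed limit or range.

## Robot

A 6-joint arm with a two-finger parallel gripper is mounted at the origin on the work surface. World frame = base frame: x ahead of the robot, y to its left, z up, the work surface at z = 0. Lengths are in m, angles in rad, forces in N, time in s.
With the tool pointing down it reaches from about 0.225 to 0.875 m from the base axis. Payload 3.4 kg.
Tool frame: the origin (TCP) lies midway between the tips of the shut fingers; the grasp point (between the pads) lies 19 mm behind it (manip.tcp_to_grasp is the distance from the TCP to the grasp point, in m); x points along the fingers, y is the direction in which the jaws open and shut, and the axes are right-handed (so a half turn about x gives the same grasp; the last joint's range is limited). The gripper opens to 85 mm and grips with 20 to 120 N. Pads are 22 mm wide; open, the fingers measure 114 mm over their backs; the gripper's body (76 mm by 85 mm) begins 54 mm behind the grasp point. The pads swing forward as they close: fully open they stand 13 mm farther back than shut.
Start: joints at [-1.389, 0.276, 1.505, -0, 1.361, -0.121], TCP at [0.171, -0.549, 0.231] pointing down, gripper open.
Joint ranges: [-2.89, 2.89], [-0.75, 2.08], [0.22, 2.7], [-1.18, 4.32], [0.11, 2.71], [-2.7, 2.7]. Speed limits (rad/s): [2.57, 2.57, 3.14, 3.14, 3.14, 3.14].

## Interface

Orientations are given as a unit quaternion [w, x, y, z].
In Python, from rig import readout, eyes, job, manip gives the robot as it stands. The module is installed in compiled form; this text tells all that it offers.
- The arm moves only by the tool carry_out, never from a script. Its argument "deltas" is one flat list of numbers, 7 for each row, row after row: the shift along the tool's x, y, z scaled (see below), then the turn, a rotation vector about the tool's x, y, z scaled (see below), then the opening, from -1 (shut) to 1 (fully open). In form: [dx, dy, dz, ax, ay, az, grip, dx, dy, dz, ax, ay, az, grip, ...]. A call has 1 to 10 rows; each row shifts and turns the commanded pose from where the row before left it, along the tool's axes as they then stand; what a row does not reach is not made up. The controller multiplies each number of a shift by 60 mm and each number of a turn by 4 degrees. A row lasts 1/8 s, in which the tool goes at most 62.5 mm and 10.7 degrees, less where a joint would pass 70% of its speed; a pose out of reach is approached as far as the arm can. A call with a number of a shift or a turn outside -1 to 1 is refused whole. A call with a gripper value outside its range is refused whole. The fingers move at their own pace and stop on an object; "newtons" is the grip in N (left out, the last holds). Time passes only in rows, so rows that do not move let the fingers close. It gives the time, the measured TCP pose, the force and the opening at its end, in the units of the state.
- readout.get_state(): the state, without advancing time (a new reading comes with each control period).
- eyes.get_image(name): name is "side" or "top" or "wrist"; returns a dict with "color" (400x640x3 uint8, red, green, blue), "z_map" (400x640 float32, m along the optical axis (not along the pixel's ray), 0 where there is no reading), "mtx" (3x3 intrinsics, pixels), "origin" and "orientation" of the camera in the world. Camera axes: x right, y down, z forward; pixel columns grow to the right and rows downward; lengths in m; the calibration is good to about 2 mm. A picture is of the moment at which its call begins.
- job.sign_off(): hands the job in, once; it reports no verdict.
The state is a dict: "clock": time; "qpos": joint angles; "qd": joint speeds; "effort": joint torques, N m; "position": TCP position; "ee_rot": TCP orientation; "contact_force": force on the tool from outside, world axes, zero at the start; "moment": the same for the moment, N m; "width": finger opening in m.
Only numpy, scipy, OpenCV 4.12 (cv2) and the standard library are available. Lean on these libraries where they do the work, as an engineer would, in place of code of your own. Each camera call takes 0.05 s, during which the arm holds its last target.

## Working session

There is one attempt and no reset: what is moved stays moved. The work goes in short steps, Python scripts to look and compute and a tool call to move; the robot and the scene stay as the last step left them, time stands still between calls to the robot, and variables do not carry over. Pictures are saved under pics/ and viewed, and the job is handed in when it is done.

Besides the shell and the picture viewer there is one more tool, called after "Request:" by a JSON object that holds its "method" and its "body". carry_out: Moves the arm, as the interface text tells. Its arguments: {"type":"object","properties":{"deltas":{"type":"array"},"newtons":{"type":"number"}},"required":["deltas"]}

```bash
mkdir -p pics; ls; cat > h.py <<'E'
import numpy as np, cv2
from rig import readout, eyes, job, manip
from scipy.spatial.transform import Rotation as R
def rot(q): return R.from_quat([q[1],q[2],q[3],q[0]])
def grab(n,name=None):
    d=eyes.get_image(n)
    if name: cv2.imwrite(f'pics/{name}.png',d['color'][:,:,::-1])
    np.savez('/tmp/'+n+'.npz',**{k:np.array(v) for k,v in d.items()})
    return d
def load(n): return dict(np.load('/tmp/'+n+'.npz'))
def world(d,u,v,z=None):
    K=d['mtx'];r=rot(d['orientation'])
    ray=r.apply(np.array([(u-K[0,2])/K[0,0],(v-K[1,2])/K[1,1],1.]))
    o=np.array(d['origin'])
    if z is None: s=d['z_map'][int(round(v)),int(round(u))]
    else: s=(z-o[2])/ray[2]
    return o+s*ray
def cloud(d):
    K=d['mtx'];h,w=d['z_map'].shape
    u,v=np.meshgrid(np.arange(w),np.arange(h))
    zz=d['z_map'];p=np.stack([(u-K[0,2])/K[0,0]*zz,(v-K[1,2])/K[1,1]*zz,zz],-1).reshape(-1,3)
    return (rot(d['orientation']).apply(p)+np.array(d['origin'])).reshape(h,w,3)
def st():
    s=readout.get_state()
    print('t',round(s['clock'],2),'p',np.round(s['position'],4),'R',np.round(rot(s['ee_rot']).as_matrix(),3).tolist(),'F',np.round(s['contact_force'],1),'w',round(s['width'],4),'q',np.round(s['qpos'],2))
    return s
E
python3 - <<'E'
from h import *
st(); print(manip.tcp_to_grasp)
for n in('side','top','wrist'):
    d=grab(n,n+'0');print(n,np.round(d['origin'],3),np.round(rot(d['orientation']).as_matrix(),2).tolist(),d['mtx'][0,0])
E
```

```text
pics
t 0.0 p [ 0.1714 -0.5483  0.2304] R [[-0.0, 0.298, -0.955], [0.002, -0.955, -0.298], [-1.0, -0.002, -0.0]] F [0.2 0.1 0.5] w 0.0856 q [-1.39  0.28  1.51 -0.    1.36 -0.12]
0.0187
side [-0.271  1.499  0.995] [[-0.87, -0.25, 0.43], [-0.5, 0.44, -0.74], [-0.0, -0.86, -0.51]] 511.62576516977254
top [0.174 0.123 1.694] [[-0.06, -0.98, 0.2], [-1.0, 0.06, -0.01], [-0.0, -0.21, -0.98]] 498.07664657966154
wrist [ 0.251 -0.524  0.373] [[0.3, -0.9, -0.31], [-0.95, -0.28, -0.1], [-0.0, 0.33, -0.94]] 320.24647437042495
```

View pics/top0.png

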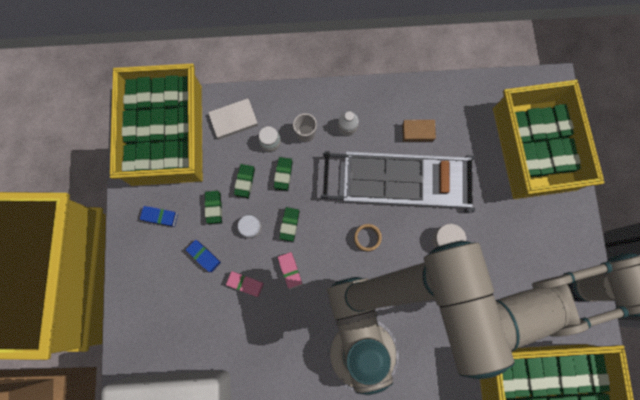

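View pics/side0.png

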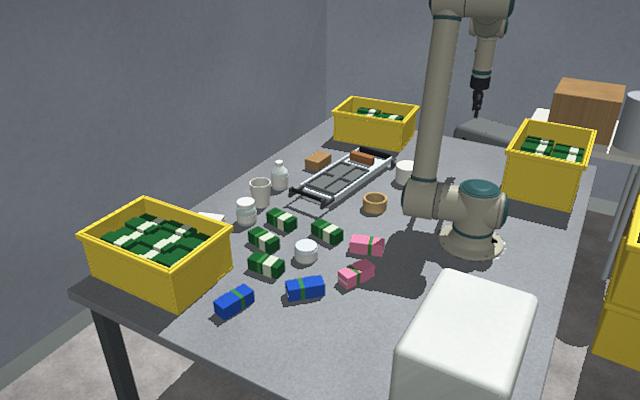

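View pics/wrist0.png

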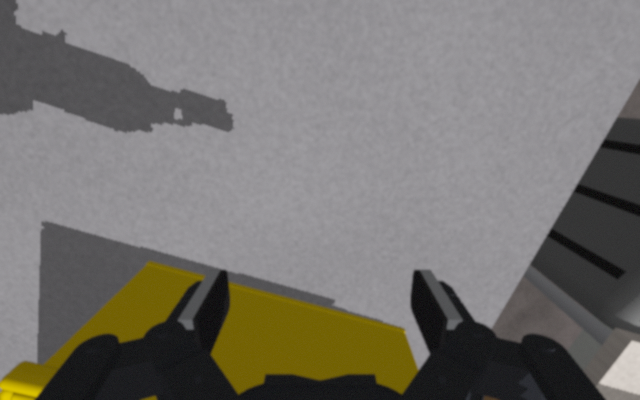

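```bash
python3 - <<'E'
from h import *
d=load('top')
c=d['color'][140:250,180:490];cv2.imwrite('pics/topcrop.png',cv2.resize(c[:,:,::-1],None,fx=2.58,fy=2.58,interpolation=cv2.INTER_CUBIC))
W=cloud(d)
for n,(u,v) in dict(c1=(213,207),c2=(244,181),c3=(284,174),c4=(289,225)).items():
    P=W[v-25:v+25,u-25:u+25].reshape(-1,3)
    C=d['color'][v-25:v+25,u-25:u+25].reshape(-1,3).astype(int)
    m=(P[:,2]>0.036)&(P[:,2]<0.052)&(np.hypot(*(P[:,:2]-W[v,u,:2]).T)<0.075)&((C[:,1]>C[:,2]+8))
    r=cv2.minAreaRect(P[m][:,:2].astype(np.float32)*1000)
    print(n,m.sum(),np.round(W[v,u],3),r, np.median(P[m][:,2]))
E
```

```text
c1 437 [0.507 0.47  0.043] ((508.9864196777344, 472.8500061035156), (110.13770294189453, 49.77366638183594), 0.04036841168999672) 0.044183950334934385
c2 426 [0.589 0.361 0.054] ((595.045654296875, 365.4703063964844), (49.6024284362793, 110.48248291015625), 75.9277114868164) 0.044044660194809127
c3 424 [0.606 0.225 0.051] ((612.5590209960938, 231.068359375), (48.68333435058594, 111.08468627929688), 78.1243896484375) 0.0440532970853964
c4 453 [0.431 0.216 0.043] ((435.84283447265625, 217.69581604003906), (49.263004302978516, 110.59381103515625), 76.70579528808594) 0.04426202831060011
```

View pics/topcrop.png

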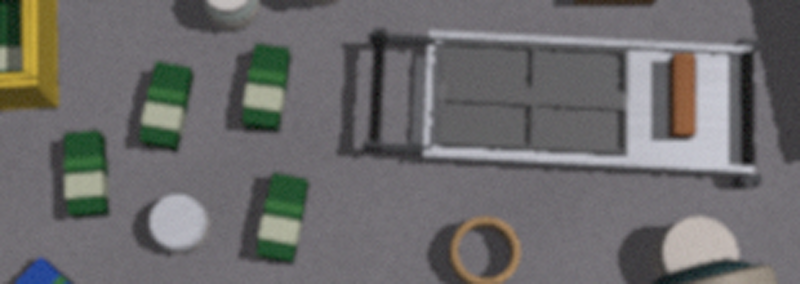

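```bash
python3 - <<'E'
from h import *
d=load('top');W=cloud(d);C=d['color'].astype(int)
sub=np.zeros(W.shape[:2],bool);sub[148:212,318:480]=1
g=C.mean(-1)
P=W
# tray dark grey region
m=sub&(g<125)&(P[...,2]>0.036)&(P[...,2]<0.056)
m=cv2.morphologyEx(m.astype(np.uint8),cv2.MORPH_OPEN,np.ones((3,3)))
n,l,s,c=cv2.connectedComponentsWithStats(m)
for i in range(1,n): 
    if s[i,4]>60: 
        r=cv2.minAreaRect(P[l==i][:,:2].astype(np.float32)*1000);print('dark',s[i],r,np.median(P[l==i][:,2]))
# handle bar, chock
ch=sub&(C[...,0]>C[...,2]+40)
r=cv2.minAreaRect(P[ch&(P[...,2]>0.06)][:,:2].astype(np.float32)*1000);print('chock',ch.sum(),r,np.median(P[ch][:,2]))
# bright board
b=sub&(g>160)&(P[...,2]>0.02)&(P[...,2]<0.06)
r=cv2.minAreaRect(P[b][:,:2].astype(np.float32)*1000);print('bright',b.sum(),r)
for u in (322,326,330,334,338):
    print(u,[tuple(np.round(W[v,u],3)) for v in (160,175,190)], g[175,u])
big=cv2.resize(d['color'][145:215,315:485][:,:,::-1],None,fx=4.7,fy=4.7,interpolation=cv2.INTER_CUBIC)
cv2.imwrite('pics/board.png',big)
E
```

```text
dark [ 349  156   74   43 1760] ((576.662109375, -119.8238525390625), (248.91763305664062, 148.13084411621094), 84.1520004272461) 0.0437752951016358
dark [410 158  12  10  90] ((621.9683227539062, -227.2025146484375), (39.296878814697266, 33.694889068603516), 88.11913299560547) 0.04240098971431716
dark [399 184  24  16 208] ((520.210205078125, -199.76731872558594), (78.15064239501953, 53.97314453125), 85.70475006103516) 0.04210151303195675
chock 250 ((370.65911865234375, -127.23872375488281), (79.87113952636719, 632.10400390625), 45.372230529785156) 0.07078898868439065
bright 1566 ((565.22509765625, -195.3119659423828), (429.2995300292969, 171.14894104003906), 83.49366760253906)
322 [(np.float64(0.662), np.float64(0.092), np.float64(0.002)), (np.float64(0.607), np.float64(0.095), np.float64(0.002)), (np.float64(0.554), np.float64(0.098), np.float64(0.001))] 108.33333333333333
326 [(np.float64(0.641), np.float64(0.08), np.float64(0.072)), (np.float64(0.589), np.float64(0.083), np.float64(0.069)), (np.float64(0.538), np.float64(0.086), np.float64(0.065))] 32.333333333333336
330 [(np.float64(0.661), np.float64(0.063), np.float64(-0.002)), (np.float64(0.606), np.float64(0.067), np.float64(-0.002)), (np.float64(0.552), np.float64(0.07), np.float64(-0.001))] 110.33333333333333
334 [(np.float64(0.66), np.float64(0.049), np.float64(-0.003)), (np.float64(0.604), np.float64(0.053), np.float64(0.005)), (np.float64(0.55), np.float64(0.057), np.float64(0.004))] 108.66666666666667
338 [(np.float64(0.659), np.float64(0.035), np.float64(-0.001)), (np.float64(0.603), np.float64(0.039), np.float64(0.004)), (np.float64(0.55), np.float64(0.043), np.float64(0.002))] 88.66666666666667
```

View pics/board.png

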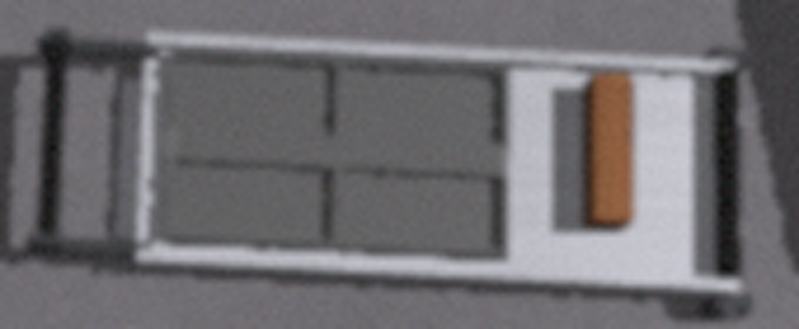

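```bash
cat >> h.py <<'E'
def plan(way,grip,s=None):
    """way: list of (pos|None, yaw_deg of tool y|None, nrows min); straight-line, tool down"""
    s=s or readout.get_state()
    p=np.array(s['position'],float);M=rot(s['ee_rot'])
    out=[]
    for w in way:
        tp=np.array(w[0],float) if w[0] is not None else p.copy()
        y=M.as_matrix()[:,1]
        yaw=np.radians(w[1]) if w[1] is not None else np.arctan2(y[1],y[0])
        c,sn=np.cos(yaw),np.sin(yaw)
        T=R.from_matrix(np.array([[0,c,sn],[0,sn,-c],[-1,0,0]]))
        n=w[2] if len(w)>2 else 1
        d=M.inv()*T; ang=np.degrees(d.magnitude())
        n=max(n,int(np.ceil(np.linalg.norm(tp-p)/0.0585)),int(np.ceil(ang/3.98)))
        for i in range(n):
            k=n-i
            rv=np.degrees((M.inv()*T).as_rotvec())/k/4
            sh=M.inv().apply((tp-p)/k)/0.06
            row=np.round(np.r_[sh,rv],2)+0.0
            out.append(np.clip(row,-1,1))
            p=p+M.apply(row[:3]*0.06);M=M*R.from_rotvec(np.radians(row[3:]*4))
    print('rows',len(out),'end',np.round(p,4))
    for i in range(0,len(out),10):
        print([float(x) for r in out[i:i+10] for x in list(r)+[grip]])
E
python3 - <<'E'
from h import *
plan([((0.575,-0.14,0.36),-6.5)],1)
E
```

```text
rows 17 end [ 0.5752 -0.14    0.36  ]
[-0.13, -0.26, -0.5, -0.97, 0.0, 0.0, 1.0, -0.13, -0.23, -0.51, -0.97, 0.0, 0.0, 1.0, -0.13, -0.2, -0.53, -0.97, 0.0, 0.0, 1.0, -0.13, -0.16, -0.54, -0.97, 0.0, 0.0, 1.0, -0.13, -0.12, -0.55, -0.97, 0.0, 0.0, 1.0, -0.12, -0.08, -0.56, -0.97, 0.0, 0.0, 1.0, -0.13, -0.05, -0.56, -0.97, 0.0, 0.0, 1.0, -0.12, -0.01, -0.56, -0.97, 0.0, 0.0, 1.0, -0.13, 0.03, -0.56, -0.98, 0.0, 0.0, 1.0, -0.12, 0.07, -0.56, -0.97, 0.0, 0.0, 1.0]
[-0.13, 0.11, -0.55, -0.98, 0.0, 0.0, 1.0, -0.12, 0.14, -0.55, -0.97, 0.0, 0.0, 1.0, -0.13, 0.18, -0.53, -0.98, 0.0, 0.0, 1.0, -0.12, 0.22, -0.52, -0.97, 0.0, 0.0, 1.0, -0.13, 0.25, -0.51, -0.98, -0.01, 0.0, 1.0, -0.12, 0.28, -0.49, -0.97, 0.0, 0.0, 1.0, -0.13, 0.32, -0.46, -0.98, -0.01, 0.01, 1.0]
```

Request:
{"method": "carry_out", "body": {"deltas": [-0.13, -0.26, -0.5, -0.97, 0, 0, 1, -0.13, -0.23, -0.51, -0.97, 0, 0, 1, -0.13, -0.2, -0.53, -0.97, 0, 0, 1, -0.13, -0.16, -0.54, -0.97, 0, 0, 1, -0.13, -0.12, -0.55, -0.97, 0, 0, 1, -0.12, -0.08, -0.56, -0.97, 0, 0, 1, -0.13, -0.05, -0.56, -0.97, 0, 0, 1, -0.12, -0.01, -0.56, -0.97, 0, 0, 1, -0.13, 0.03, -0.56, -0.98, 0, 0, 1, -0.12, 0.07, -0.56, -0.97, 0, 0, 1]}}

```text
clock: 1.4
position: [0.4094, -0.3077, 0.3075]
ee_rot: [-0.334, -0.623, -0.334, 0.623]
contact_force: [0.1, 0.4, -0.3]
width: 0.0854
```

Request:
{"method": "carry_out", "body": {"deltas": [-0.13, 0.11, -0.55, -0.98, 0, 0, 1, -0.12, 0.14, -0.55, -0.97, 0, 0, 1, -0.13, 0.18, -0.53, -0.98, 0, 0, 1, -0.12, 0.22, -0.52, -0.97, 0, 0, 1, -0.13, 0.25, -0.51, -0.98, 0, 0, 1, -0.12, 0.28, -0.49, -0.97, 0, 0, 1, -0.13, 0.32, -0.46, -0.98, 0, 0, 1, 0, 0, 0, 0, 0, 0, 1]}}

```text
clock: 2.4
position: [0.5767, -0.1387, 0.3601]
ee_rot: [0.472, 0.527, 0.472, -0.527]
contact_force: [0.1, -0.4, 0.1]
width: 0.0853
```

```bash
python3 - <<'E'
from h import *
st();d=grab('wrist','wrist1');print(d['origin'],rot(d['orientation']).as_matrix().round(2).tolist())
E
```

```text
t 2.4 p [ 0.5767 -0.1387  0.3601] R [[0.0, 0.994, -0.11], [0.0, -0.11, -0.994], [-1.0, 0.0, -0.0]] F [ 0.1 -0.4  0.1] w 0.0853 q [-0.35  0.26  1.21  0.    1.67 -0.24]
[ 0.58456516 -0.05519321  0.50229842] [[0.99, -0.1, -0.04], [-0.11, -0.94, -0.32], [-0.0, 0.33, -0.95]]
```

View pics/wrist1.png

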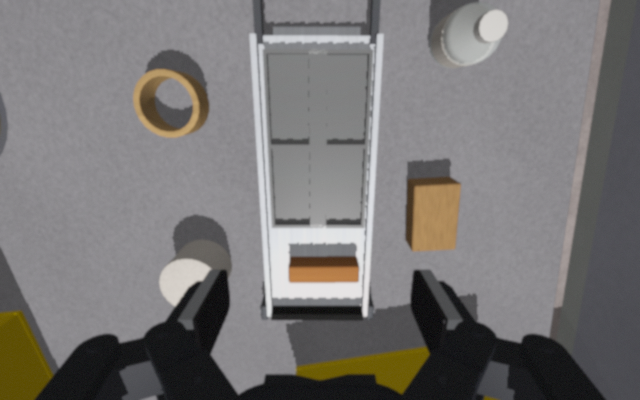

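```bash
python3 - <<'E'
from h import *
d=load('wrist')
c=d['color'][25:325,235:395][:,:,::-1]
a=cv2.resize(c[:110],None,fx=5,fy=5,interpolation=cv2.INTER_CUBIC)
b=cv2.resize(c[190:],None,fx=5,fy=5,interpolation=cv2.INTER_CUBIC)
cv2.imwrite('pics/wa.png',a);cv2.imwrite('pics/wb.png',b)
W=cloud(d);C=d['color'].astype(int)
m=np.zeros(W.shape[:2],bool);m[40:235,255:380]=1
for lo,hi in((0.045,0.060),(0.036,0.044)):
    pass
P=W
ch=(C[...,0]>C[...,2]+40)&(P[...,2]>0.062)&(P[...,2]<0.08);ch[:,:280]=0;ch[:,370:]=0;ch[:230]=0;ch[300:]=0
print('chock',ch.sum(),cv2.minAreaRect(P[ch][:,:2].astype(np.float32)*1000))
br=(C.min(-1)>150)&(P[...,2]>0.025)&(P[...,2]<0.06);br[:,:240]=0;br[:,400:]=0;br[325:]=0
print('bright',br.sum(),cv2.minAreaRect(P[br][:,:2].astype(np.float32)*1000))
E
```

```text
chock 1237 ((561.4420776367188, -313.91864013671875), (29.191240310668945, 106.90252685546875), 84.20691680908203)
bright 11045 ((563.7628784179688, -198.41261291503906), (439.7285461425781, 175.6280517578125), 83.405029296875)
```

View pics/wa.png

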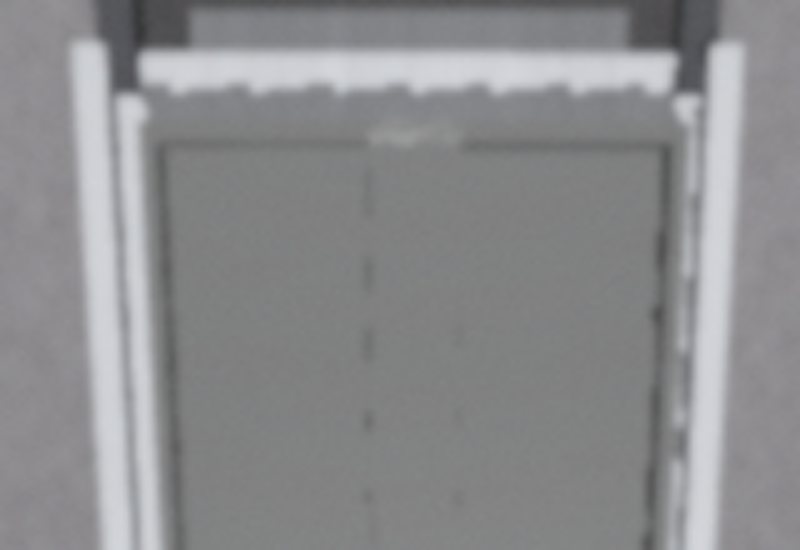

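View pics/wb.png

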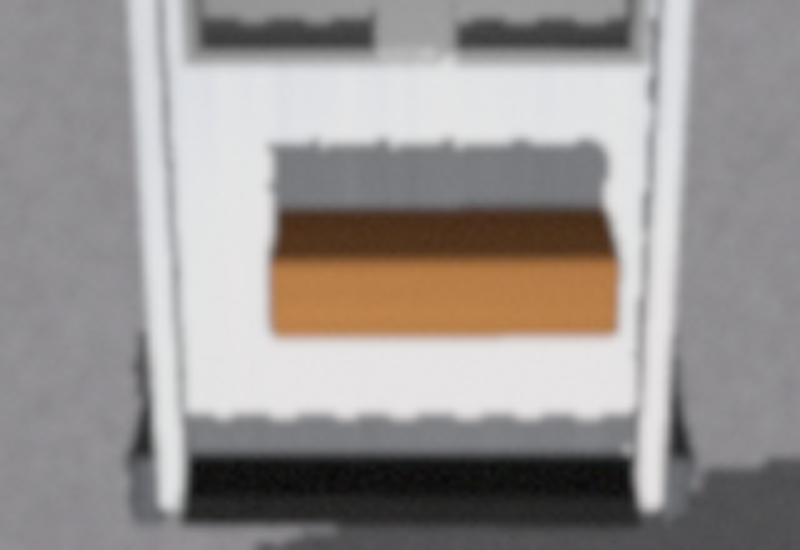

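```bash
python3 - <<'E'
from h import *
d=load('wrist')
f=lambda u,v,z:world(d,u,v,z)[:2]
bl=f(272.6,227.4,.05);br=f(364,227.4,.05);tl=f(268,54,.05);tr=f(368.6,54,.05)
# rails outer edges at z .048
rl0=f(250,34,.048);rl1=f(235+160/5,215+510/5,.048);rr0=f(235+742/5,34,.048);rr1=f(235+662/5,215+510/5,.048)
ang=lambda a,b:np.degrees(np.arctan2(*(b-a)[::-1]))
print('tray',bl,br,tl,tr,'w',np.linalg.norm(br-bl),'bottomedge ang+90',ang(bl,br)+90, 'pocket span w',np.linalg.norm(tr-tl),'len',np.linalg.norm((tl+tr-bl-br)/2))
print('axis ang',ang((bl+br)/2,(tl+tr)/2), ang(tl,tr)+90)
print('rails',ang(rl1,rl0),ang(rr1,rr0),'mid',(rl0+rr0)/2,(rl1+rr1)/2,np.linalg.norm(rl0-rr0),np.linalg.norm(rl1-rr1),ang((rl1+rr1)/2,(rl0+rr0)/2))
E
```

```text
tray [ 0.49163532 -0.23715302] [ 0.63061569 -0.25238836] [0.52364268 0.00193317] [ 0.65202822 -0.01219745] w 0.1398129413864338 bottomedge ang+90 83.7440904778836 pocket span w 0.12916083054375835 len 0.2411224897533559
axis ang 83.6401035103504 83.71907962602283
rails 83.50787420159462 83.81286031278124 mid [0.58838084 0.01818916] [ 0.54082443 -0.40985498] 0.1689014404321745 0.17119413236905645 83.6603433314507
```

```bash
python3 - <<'E'
from h import *
plan([((0.48,0.29,0.34),76.5)],1)
E
```

```text
rows 21 end [0.4798 0.29   0.34  ]
[0.02, -0.11, -0.33, -0.99, 0.0, 0.0, 1.0, 0.02, -0.09, -0.34, -0.99, 0.0, 0.0, 1.0, 0.02, -0.07, -0.34, -0.99, 0.0, 0.0, 1.0, 0.02, -0.04, -0.35, -0.99, 0.0, 0.0, 1.0, 0.01, -0.02, -0.35, -0.99, 0.0, 0.0, 1.0, 0.02, 0.0, -0.35, -0.99, 0.0, 0.0, 1.0, 0.01, 0.03, -0.35, -0.99, 0.0, 0.0, 1.0, 0.02, 0.05, -0.34, -0.99, 0.0, 0.0, 1.0, 0.01, 0.08, -0.34, -0.99, 0.0, 0.0, 1.0, 0.02, 0.1, -0.33, -0.98, 0.0, 0.0, 1.0]
[0.01, 0.12, -0.33, -0.99, 0.0, 0.0, 1.0, 0.02, 0.15, -0.32, -0.98, 0.0, 0.0, 1.0, 0.01, 0.17, -0.31, -0.99, 0.0, 0.0, 1.0, 0.02, 0.19, -0.29, -0.98, 0.0, 0.0, 1.0, 0.01, 0.21, -0.28, -0.99, 0.0, 0.0, 1.0, 0.02, 0.22, -0.27, -0.98, 0.0, 0.0, 1.0, 0.01, 0.24, -0.25, -0.99, 0.0, 0.0, 1.0, 0.02, 0.26, -0.23, -0.98, 0.0, 0.0, 1.0, 0.01, 0.28, -0.22, -0.99, 0.0, 0.0, 1.0, 0.02, 0.29, -0.19, -0.98, -0.01, 0.0, 1.0]
[0.01, 0.3, -0.18, -0.99, 0.0, 0.01, 1.0]
```

Request:
{"method": "carry_out", "body": {"deltas": [0.02, -0.11, -0.33, -0.99, 0, 0, 1, 0.02, -0.09, -0.34, -0.99, 0, 0, 1, 0.02, -0.07, -0.34, -0.99, 0, 0, 1, 0.02, -0.04, -0.35, -0.99, 0, 0, 1, 0.01, -0.02, -0.35, -0.99, 0, 0, 1, 0.02, 0, -0.35, -0.99, 0, 0, 1, 0.01, 0.03, -0.35, -0.99, 0, 0, 1, 0.02, 0.05, -0.34, -0.99, 0, 0, 1, 0.01, 0.08, -0.34, -0.99, 0, 0, 1, 0.02, 0.1, -0.33, -0.98, 0, 0, 1]}}

```text
clock: 3.7
position: [0.5298, 0.0655, 0.35]
ee_rot: [0.622, 0.336, 0.622, -0.336]
contact_force: [-0.5, 0.7, -0.3]
width: 0.0855
```

Request:
{"method": "carry_out", "body": {"deltas": [0.01, 0.12, -0.33, -0.99, 0, 0, 1, 0.02, 0.15, -0.32, -0.98, 0, 0, 1, 0.01, 0.17, -0.31, -0.99, 0, 0, 1, 0.02, 0.19, -0.29, -0.98, 0, 0, 1, 0.01, 0.21, -0.28, -0.99, 0, 0, 1, 0.02, 0.22, -0.27, -0.98, 0, 0, 1, 0.01, 0.24, -0.25, -0.99, 0, 0, 1, 0.02, 0.26, -0.23, -0.98, 0, 0, 1, 0.01, 0.28, -0.22, -0.99, 0, 0, 1, 0.02, 0.29, -0.19, -0.98, 0, 0, 1]}}

```text
clock: 4.95
position: [0.4844, 0.2705, 0.341]
ee_rot: [0.699, 0.106, 0.699, -0.106]
contact_force: [-0.1, -0.1, 0.7]
width: 0.0853
```

Request:
{"method": "carry_out", "body": {"deltas": [0.01, 0.3, -0.18, -0.99, 0, 0, 1, 0, 0, 0, 0, 0, 0, 1]}}

```text
clock: 5.2
position: [0.4795, 0.291, 0.3402]
ee_rot: [0.702, 0.082, 0.702, -0.083]
contact_force: [-0.0, 0.4, -0.0]
width: 0.0856
```

```bash
cat >> h.py <<'E'
def cartons(d,top=0.044,rng=0.008,show=True):
    W=cloud(d);C=d['color'].astype(int)
    g=(C[...,1]>C[...,0]+15)&(C[...,1]>C[...,2]+8)|((C.min(-1)>110)&(C[...,1]>C[...,2]+8))
    m=(g&(abs(W[...,2]-top)<rng)).astype(np.uint8)
    m=cv2.morphologyEx(m,cv2.MORPH_CLOSE,np.ones((3,3)))
    n,l,s,c=cv2.connectedComponentsWithStats(m)
    res=[]
    for i in range(1,n):
        if s[i,4]<100: continue
        P=W[(l==i)&(abs(W[...,2]-top)<rng)]
        (cx,cy),(a,b),t=cv2.minAreaRect(P[:,:2].astype(np.float32)*1000)
        if a<b: a,b,t=b,a,t-90
        if t<-90:t+=180
        if t>90:t-=180
        res.append((cx/1000,cy/1000,t))
        print('carton px',np.round(c[i]),'xy',round(cx,1),round(cy,1),'size',round(a,1),round(b,1),'ang',round(t,1))
    return res
E
python3 - <<'E'
from h import *
st();d=grab('wrist','wrist2');cartons(d);cartons(grab('top'))
E
```

```text
t 5.2 p [0.4795 0.291  0.3402] R [[-0.0, 0.232, 0.973], [-0.0, 0.973, -0.232], [-1.0, -0.0, -0.0]] F [-0.   0.4 -0. ] w 0.0856 q [ 0.42  0.21  1.33  0.    1.6  -0.92]
carton px [218.   8.] xy 270.0 217.4 size 44.8 12.6 ang -73.6
carton px [479.  19.] xy 354.3 517.6 size 49.0 11.5 ang -46.0
carton px [587. 103.] xy 486.0 647.6 size 47.4 12.7 ang -14.6
carton px [260. 139.] xy 434.2 217.4 size 108.7 48.8 ang -13.4
carton px [454. 149.] xy 508.3 473.5 size 109.6 49.6 ang 2.1
carton px [ 60. 141.] xy 373.8 -44.5 size 88.2 86.3 ang 40.6
carton px [386. 222.] xy 594.3 365.3 size 110.0 49.2 ang -12.8
carton px [302. 251.] xy 611.5 230.6 size 111.0 48.5 ang -11.8
carton px [283. 172.] xy 612.4 231.0 size 110.6 48.7 ang -10.8
carton px [212. 201.] xy 526.8 474.0 size 72.6 48.4 ang 2.2
```

View pics/wrist2.png

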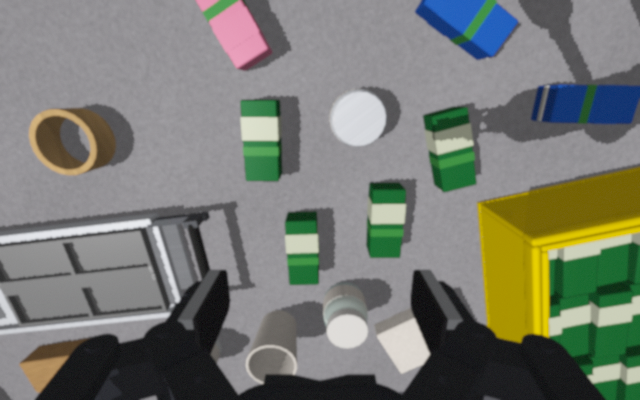

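```bash
python3 - <<'E'
from h import *
plan([((0.612,0.2307,0.08),78.5),((0.612,0.2307,0.010),78.5,3)],1)
E
```

```text
rows 9 end [0.612  0.2306 0.0099]
[0.72, -0.07, 0.39, -0.09, 0.0, 0.0, 1.0, 0.72, -0.08, 0.39, -0.08, 0.0, 0.0, 1.0, 0.73, -0.08, 0.4, -0.09, 0.0, 0.0, 1.0, 0.72, -0.08, 0.39, -0.08, 0.0, 0.0, 1.0, 0.73, -0.08, 0.4, -0.09, 0.0, 0.01, 1.0, 0.72, -0.08, 0.39, -0.08, 0.0, 0.0, 1.0, 0.39, 0.0, 0.0, 0.0, 0.0, 0.0, 1.0, 0.39, 0.0, 0.0, 0.0, 0.0, 0.0, 1.0, 0.39, 0.0, 0.0, 0.0, 0.0, 0.0, 1.0]
```

Request:
{"method": "carry_out", "body": {"deltas": [0.72, -0.07, 0.39, -0.09, 0, 0, 1, 0.72, -0.08, 0.39, -0.08, 0, 0, 1, 0.73, -0.08, 0.4, -0.09, 0, 0, 1, 0.72, -0.08, 0.39, -0.08, 0, 0, 1, 0.73, -0.08, 0.4, -0.09, 0, 0, 1, 0.72, -0.08, 0.39, -0.08, 0, 0, 1, 0.39, 0, 0, 0, 0, 0, 1, 0.39, 0, 0, 0, 0, 0, 1, 0.39, 0, 0, 0, 0, 0, 1, 0, 0, 0, 0, 0, 0, 1]}}

```text
clock: 6.55
position: [0.6107, 0.2295, 0.008]
ee_rot: [0.702, 0.071, 0.705, -0.072]
contact_force: [0.0, -0.7, 0.2]
width: 0.0853
```

Request:
{"method": "carry_out", "body": {"deltas": [0, 0, 0, 0, 0, 0, -1, 0, 0, 0, 0, 0, 0, -1, 0, 0, 0, 0, 0, 0, -1, 0, 0, 0, 0, 0, 0, -1, 0, 0, 0, 0, 0, 0, -1], "newtons": 50}}

```text
clock: 7.18
position: [0.6132, 0.2312, 0.0114]
ee_rot: [0.705, 0.071, 0.703, -0.071]
contact_force: [-0.3, -0.4, 5.8]
width: 0.0472
```

```bash
python3 - <<'E'
from h import *
st();d=grab('wrist','wrist3')
E
```

```text
t 7.17 p [0.6132 0.2312 0.0114] R [[0.003, 0.2, 0.98], [0.001, 0.98, -0.2], [-1.0, 0.001, 0.003]] F [-0.3 -0.4  5.8] w 0.0472 q [ 0.25  0.57  1.61 -0.    0.96 -1.11]
```

View pics/wrist3.png

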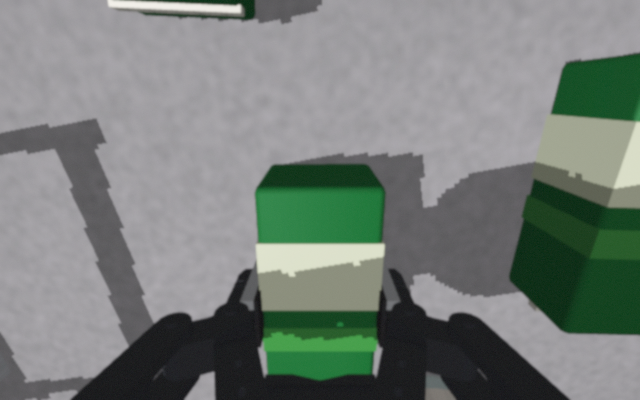

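```bash
python3 - <<'E'
from h import *
s=st();d=load('wrist')
M=rot(s['ee_rot'])
for z in(.044,.046):print(M.inv().apply(world(d,320,189,z)-s['position']))
plan([((0.613,0.2315,0.17),78.5)],-1)
E
```

```text
t 7.22 p [0.6132 0.2311 0.0114] R [[0.003, 0.2, 0.98], [0.001, 0.98, -0.2], [-1.0, 0.001, 0.003]] F [ 0.1 -0.5  5.6] w 0.0473 q [ 0.25  0.57  1.61 -0.    0.96 -1.11]
[-0.03270915 -0.00037854 -0.05419529]
[-0.03471074 -0.00038016 -0.05476865]
rows 3 end [0.6129 0.2317 0.1698]
[-0.88, 0.0, 0.0, 0.0, 0.01, -0.01, -1.0, -0.88, 0.0, 0.0, 0.0, 0.01, 0.0, -1.0, -0.88, 0.01, 0.0, -0.01, 0.02, -0.01, -1.0]
```

Request:
{"method": "carry_out", "body": {"deltas": [-0.3, 0, 0, 0, 0, 0, -1, -0.8, 0, 0, 0, 0, 0, -1, -0.8, 0, 0, 0, 0, 0, -1, -0.8, 0, 0, 0, 0, 0, -1]}}

```text
clock: 7.72
position: [0.6113, 0.2308, 0.1737]
ee_rot: [0.703, 0.071, 0.704, -0.071]
contact_force: [1.1, 0.3, -2.2]
width: 0.0473
```

```bash
python3 - <<'E'
from h import *
s=st()
plan([((0.6203,-0.0661,0.15),-6.35)],-1)
E
```

```text
t 7.72 p [0.6113 0.2308 0.1737] R [[-0.001, 0.2, 0.98], [-0.0, 0.98, -0.2], [-1.0, -0.0, -0.001]] F [ 1.1  0.3 -2.2] w 0.0473 q [ 0.25  0.43  1.42 -0.    1.3  -1.12]
rows 22 end [ 0.6205 -0.0663  0.1498]
[0.02, -0.22, 0.05, 0.96, 0.0, 0.0, -1.0, 0.02, -0.22, 0.07, 0.96, 0.0, 0.0, -1.0, 0.02, -0.21, 0.08, 0.96, 0.0, 0.0, -1.0, 0.02, -0.2, 0.09, 0.96, 0.0, 0.0, -1.0, 0.02, -0.2, 0.11, 0.96, 0.0, 0.0, -1.0, 0.02, -0.19, 0.12, 0.97, 0.0, 0.0, -1.0, 0.02, -0.18, 0.13, 0.96, 0.0, 0.0, -1.0, 0.02, -0.17, 0.15, 0.97, 0.0, 0.0, -1.0, 0.02, -0.16, 0.16, 0.96, 0.0, 0.0, -1.0, 0.02, -0.15, 0.17, 0.97, 0.0, 0.0, -1.0]
[0.02, -0.14, 0.18, 0.96, 0.0, 0.0, -1.0, 0.02, -0.13, 0.18, 0.97, 0.0, 0.0, -1.0, 0.02, -0.11, 0.19, 0.96, 0.0, 0.0, -1.0, 0.02, -0.1, 0.2, 0.97, 0.0, 0.0, -1.0, 0.01, -0.09, 0.21, 0.96, 0.0, 0.0, -1.0, 0.02, -0.07, 0.21, 0.97, 0.0, 0.0, -1.0, 0.01, -0.06, 0.22, 0.96, 0.0, 0.0, -1.0, 0.02, -0.04, 0.22, 0.97, 0.0, 0.0, -1.0, 0.01, -0.03, 0.22, 0.96, 0.0, 0.0, -1.0, 0.02, -0.02, 0.23, 0.97, 0.0, 0.0, -1.0]
[0.01, 0.0, 0.22, 0.96, 0.0, 0.01, -1.0, 0.02, 0.02, 0.23, 0.97, 0.0, 0.0, -1.0]
```

Request:
{"method": "carry_out", "body": {"deltas": [0.02, -0.22, 0.05, 0.96, 0, 0, -1, 0.02, -0.22, 0.07, 0.96, 0, 0, -1, 0.02, -0.21, 0.08, 0.96, 0, 0, -1, 0.02, -0.2, 0.09, 0.96, 0, 0, -1, 0.02, -0.2, 0.11, 0.96, 0, 0, -1, 0.02, -0.19, 0.12, 0.97, 0, 0, -1, 0.02, -0.18, 0.13, 0.96, 0, 0, -1, 0.02, -0.17, 0.15, 0.97, 0, 0, -1, 0.02, -0.16, 0.16, 0.96, 0, 0, -1, 0.02, -0.15, 0.17, 0.97, 0, 0, -1]}}

```text
clock: 8.98
position: [0.6159, 0.0953, 0.1602]
ee_rot: [0.64, 0.3, 0.641, -0.3]
contact_force: [0.7, -0.1, -2.5]
width: 0.0473
```

Request:
{"method": "carry_out", "body": {"deltas": [0.02, -0.14, 0.18, 0.96, 0, 0, -1, 0.02, -0.13, 0.18, 0.97, 0, 0, -1, 0.02, -0.11, 0.19, 0.96, 0, 0, -1, 0.02, -0.1, 0.2, 0.97, 0, 0, -1, 0.01, -0.09, 0.21, 0.96, 0, 0, -1, 0.02, -0.07, 0.21, 0.97, 0, 0, -1, 0.01, -0.06, 0.22, 0.96, 0, 0, -1, 0.02, -0.04, 0.22, 0.97, 0, 0, -1, 0.01, -0.03, 0.22, 0.96, 0, 0, -1, 0.02, -0.02, 0.23, 0.97, 0, 0, -1]}}

```text
clock: 10.22
position: [0.6197, -0.0394, 0.1501]
ee_rot: [0.505, 0.494, 0.506, -0.495]
contact_force: [0.2, 0.9, -2.5]
width: 0.0476
```

Request:
{"method": "carry_out", "body": {"deltas": [0.01, 0, 0.22, 0.96, 0, 0, -1, 0.02, 0.02, 0.23, 0.97, 0, 0, -1, 0, 0, 0, 0, 0, 0, -1]}}

```text
clock: 10.6
position: [0.6207, -0.0668, 0.1481]
ee_rot: [-0.471, -0.527, -0.471, 0.527]
contact_force: [-0.1, -0.1, -1.8]
width: 0.0472
```

```bash
python3 - <<'E'
from h import *
s=st();d=grab('wrist','wrist4')
plan([((0.6203,-0.0661,0.07),-6.35,3),((0.6203,-0.0661,0.053),-6.35,3)],-1)
E
```

```text
t 10.6 p [ 0.6207 -0.0668  0.1481] R [[-0.001, 0.994, -0.111], [-0.0, -0.111, -0.994], [-1.0, -0.001, 0.0]] F [-0.1 -0.1 -1.8] w 0.0472 q [-0.22  0.4   1.52 -0.    1.22 -0.11]
rows 6 end [ 0.6201 -0.066   0.0533]
[0.43, 0.0, 0.0, 0.0, 0.0, 0.0, -1.0, 0.44, 0.0, 0.0, 0.0, 0.0, 0.0, -1.0, 0.43, -0.01, 0.0, 0.0, -0.01, 0.01, -1.0, 0.09, 0.0, 0.0, 0.0, 0.0, 0.0, -1.0, 0.1, 0.0, 0.0, 0.0, 0.0, 0.0, -1.0, 0.09, 0.0, 0.0, 0.0, 0.0, 0.0, -1.0]
```

View pics/wrist4.png

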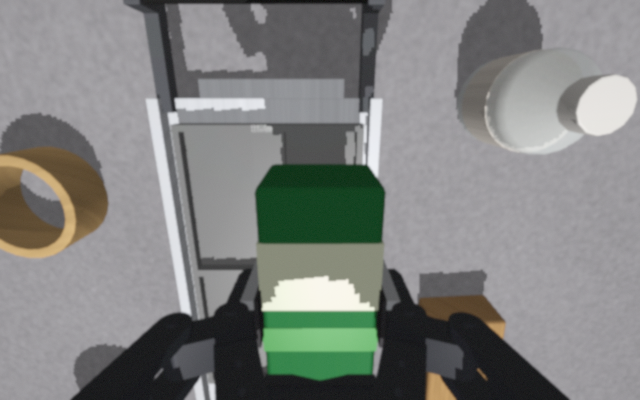

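```bash
cat >> h.py <<'E'
TC=np.array([0.5748,-0.1224]);TA=83.65
def tw(x,y,z,c=None,a=None):
    c=TC if c is None else c;a=np.radians(TA if a is None else a)
    return np.array([c[0]+x*np.cos(a)-y*np.sin(a),c[1]+x*np.sin(a)+y*np.cos(a),z])
def proj(d,p):
    q=rot(d['orientation']).inv().apply(np.array(p)-np.array(d['origin']));K=d['mtx']
    return np.array([K[0,2]+K[0,0]*q[0]/q[2],K[1,2]+K[1,1]*q[1]/q[2]])
def overlay(d,name,box=None,f=2,c=None,a=None,z=0.05,zo=0.034):
    im=cv2.resize(d['color'][:,:,::-1],None,fx=f,fy=f,interpolation=cv2.INTER_CUBIC)
    def rect(x,y,hx,hy,z,col):
        pts=np.array([(proj(d,tw(x+i*hx,y+j*hy,z,c,a))+.5)*f for i,j in((1,1),(1,-1),(-1,-1),(-1,1))])
        cv2.polylines(im,[np.round(pts*8).astype(np.int32)],True,col,1,cv2.LINE_AA,3)
    rect(0,0,.124,.071,z,(0,0,255))
    for i in(1,-1):
        for j in(1,-1): rect(.061*i,.039*j,.058,.027,z,(255,0,255))
    if box: u0,v0,u1,v1=[int(q*f) for q in box]; im=im[v0:v1,u0:u1]
    cv2.imwrite(f'pics/{name}.png',im)
E
python3 - <<'E'
from h import *
overlay(load('wrist'),'ov4',(130,80,400,280),2.9)
E
```

View pics/ov4.png

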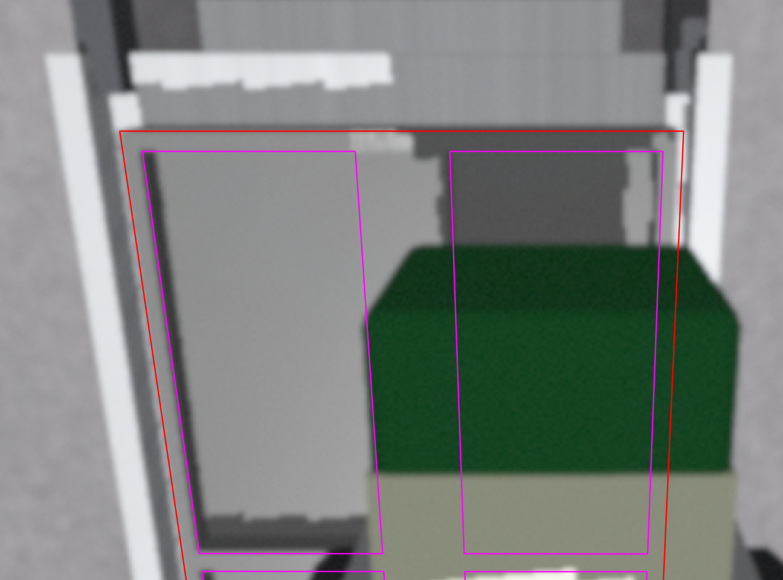

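Request:
{"method": "carry_out", "body": {"deltas": [0.43, 0, 0, 0, 0, 0, -1, 0.43, 0, 0, 0, 0, 0, -1, 0.4, -0.01, 0.01, 0, 0, 0, -1, 0.1, 0, 0, 0, 0, 0, -1, 0, 0, 0, 0, 0, 0, -1]}}

```text
clock: 11.28
position: [0.6206, -0.0662, 0.0665]
ee_rot: [0.472, 0.527, 0.472, -0.527]
contact_force: [0.2, -0.7, -1.7]
width: 0.0473
```

```bash
python3 - <<'E'
from h import *
s=st()
plan([((0.6203,-0.0661,0.053),-6.35,2)],-1)
E
```

```text
t 11.28 p [ 0.6206 -0.0662  0.0665] R [[-0.0, 0.994, -0.11], [0.0, -0.11, -0.994], [-1.0, -0.0, -0.0]] F [ 0.2 -0.7 -1.7] w 0.0473 q [-0.22  0.48  1.63  0.    1.04 -0.11]
rows 2 end [ 0.6206 -0.0662  0.0527]
[0.11, 0.0, 0.0, 0.0, 0.0, 0.0, -1.0, 0.12, 0.0, 0.0, 0.01, 0.0, 0.0, -1.0]
```

Request:
{"method": "carry_out", "body": {"deltas": [0.1, 0, 0, 0, 0, 0, -1, 0.09, 0, 0, 0, 0, 0, -1, 0.03, 0, 0, 0, 0, 0, -1, 0, 0, 0, 0, 0, 0, -1]}}

```text
clock: 11.78
position: [0.6204, -0.0667, 0.053]
ee_rot: [-0.471, -0.527, -0.471, 0.527]
contact_force: [-0.1, 0.5, -2.4]
width: 0.047
```

```bash
python3 - <<'E'
from h import *
s=st()
E
```

```text
t 11.78 p [ 0.6204 -0.0667  0.053 ] R [[-0.0, 0.994, -0.111], [-0.0, -0.111, -0.994], [-1.0, -0.0, 0.0]] F [-0.1  0.5 -2.4] w 0.047 q [-0.22  0.49  1.64 -0.    1.01 -0.11]
```

Request:
{"method": "carry_out", "body": {"deltas": [0.03, 0, 0, 0, 0, 0, -1, 0, 0, 0, 0, 0, 0, -1, 0, 0, 0, 0, 0, 0, 0.2, 0, 0, 0, 0, 0, 0, 0.4, 0, 0, 0, 0, 0, 0, 0.4]}}

```text
clock: 12.4
position: [0.6206, -0.0667, 0.0515]
ee_rot: [0.472, 0.527, 0.471, -0.527]
contact_force: [-0.1, 0.1, -0.3]
width: 0.0598
```

Request:
{"method": "carry_out", "body": {"deltas": [-0.4, 0, 0, 0, 0, 0, 0.4, -0.9, 0, 0, 0, 0, 0, 0.4, -0.9, 0, 0, 0, 0, 0, 1, -0.5, 0, 0, 0, 0, 0, 1, 0, 0, 0, 0, 0, 0, 1]}}

```text
clock: 13.02
position: [0.6221, -0.067, 0.2166]
ee_rot: [0.473, 0.528, 0.469, -0.526]
contact_force: [-0.3, 0.0, -0.2]
width: 0.0855
```

```bash
python3 - <<'E'
from h import *
s=st();d=grab('wrist');overlay(d,'ov5',(60,40,460,340),2);cartons(d,0.084)
c=cartons(grab('top'))
plan([((0.594,0.3655,0.17),77)],1)
E
```

```text
t 13.03 p [ 0.6221 -0.067   0.2166] R [[0.007, 0.994, -0.111], [-0.002, -0.111, -0.994], [-1.0, 0.007, 0.001]] F [-0.3  0.  -0.2] w 0.0855 q [-0.22  0.36  1.42 -0.    1.36 -0.11]
carton px [317. 190.] xy 619.0 -67.9 size 109.6 48.4 ang 84.1
carton px [243. 179.] xy 595.2 365.9 size 111.1 49.4 ang -13.1
carton px [212. 207.] xy 509.4 473.8 size 111.2 49.0 ang 2.3
carton px [288. 223.] xy 435.7 217.7 size 110.2 48.7 ang -15.1
rows 21 end [0.5939 0.3656 0.1701]
[0.03, -0.06, -0.34, -0.99, 0.0, 0.0, 1.0, 0.03, -0.03, -0.34, -0.99, 0.0, 0.0, 1.0, 0.03, -0.01, -0.34, -0.99, 0.0, 0.0, 1.0, 0.03, 0.01, -0.34, -0.99, 0.0, 0.0, 1.0, 0.03, 0.04, -0.34, -0.99, 0.0, 0.0, 1.0, 0.04, 0.06, -0.34, -0.99, 0.0, 0.0, 1.0, 0.03, 0.08, -0.33, -0.99, 0.0, 0.0, 1.0, 0.04, 0.11, -0.33, -0.99, 0.0, 0.0, 1.0, 0.03, 0.13, -0.32, -0.99, 0.0, 0.0, 1.0, 0.04, 0.15, -0.31, -0.99, 0.0, 0.0, 1.0]
[0.03, 0.17, -0.3, -0.99, 0.0, 0.0, 1.0, 0.04, 0.19, -0.29, -1.0, 0.0, 0.0, 1.0, 0.03, 0.21, -0.27, -0.99, 0.0, 0.0, 1.0, 0.04, 0.23, -0.26, -1.0, 0.0, 0.0, 1.0, 0.03, 0.25, -0.24, -0.99, 0.0, 0.0, 1.0, 0.04, 0.26, -0.22, -1.0, 0.0, 0.0, 1.0, 0.03, 0.28, -0.2, -0.99, 0.0, 0.0, 1.0, 0.04, 0.29, -0.19, -1.0, 0.0, 0.0, 1.0, 0.03, 0.3, -0.16, -0.99, 0.0, 0.0, 1.0, 0.04, 0.31, -0.15, -1.0, -0.01, 0.0, 1.0]
[0.03, 0.32, -0.12, -0.99, 0.0, 0.0, 1.0]
```

View pics/ov5.png

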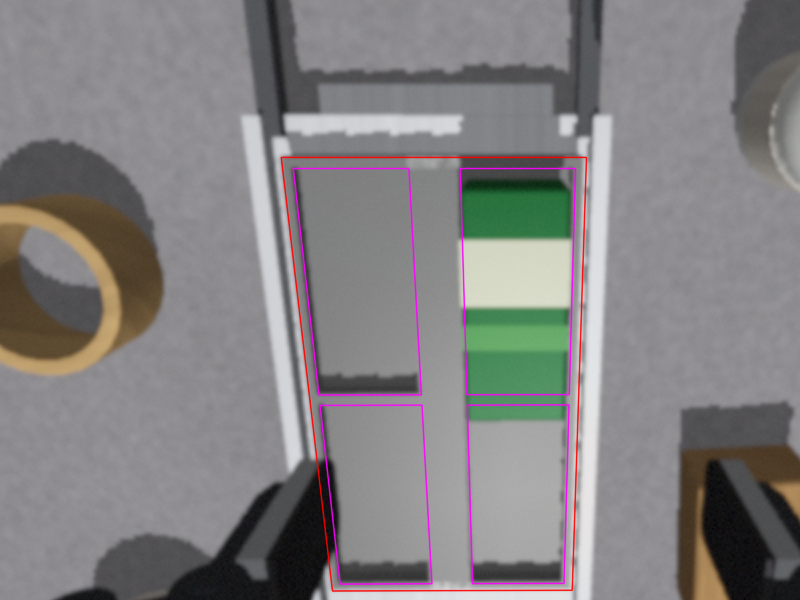

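Request:
{"method": "carry_out", "body": {"deltas": [0.03, -0.06, -0.34, -0.99, 0, 0, 1, 0.03, -0.03, -0.34, -0.99, 0, 0, 1, 0.03, -0.01, -0.34, -0.99, 0, 0, 1, 0.03, 0.01, -0.34, -0.99, 0, 0, 1, 0.03, 0.04, -0.34, -0.99, 0, 0, 1, 0.04, 0.06, -0.34, -0.99, 0, 0, 1, 0.03, 0.08, -0.33, -0.99, 0, 0, 1, 0.04, 0.11, -0.33, -0.99, 0, 0, 1, 0.03, 0.13, -0.32, -0.99, 0, 0, 1, 0.04, 0.15, -0.31, -0.99, 0, 0, 1]}}

```text
clock: 14.38
position: [0.6087, 0.1402, 0.1934]
ee_rot: [0.623, 0.335, 0.623, -0.335]
contact_force: [0.3, -1.1, -0.4]
width: 0.0855
```

Request:
{"method": "carry_out", "body": {"deltas": [0.03, 0.17, -0.3, -0.99, 0, 0, 1, 0.04, 0.19, -0.29, -1, 0, 0, 1, 0.03, 0.21, -0.27, -0.99, 0, 0, 1, 0.04, 0.23, -0.26, -1, 0, 0, 1, 0.03, 0.25, -0.24, -0.99, 0, 0, 1, 0.04, 0.26, -0.22, -1, 0, 0, 1, 0.03, 0.28, -0.2, -0.99, 0, 0, 1, 0.04, 0.29, -0.19, -1, 0, 0, 1, 0.03, 0.3, -0.16, -0.99, 0, 0, 1, 0.04, 0.31, -0.15, -1, 0, 0, 1]}}

```text
clock: 15.62
position: [0.5956, 0.3464, 0.1723]
ee_rot: [0.7, 0.103, 0.7, -0.103]
contact_force: [0.5, 0.3, -0.2]
width: 0.0855
```

Request:
{"method": "carry_out", "body": {"deltas": [0.03, 0.32, -0.12, -0.99, 0, 0, 1, 0, 0, 0, 0, 0, 0, 1]}}

```text
clock: 15.88
position: [0.5939, 0.3673, 0.1701]
ee_rot: [0.703, 0.079, 0.703, -0.079]
contact_force: [-0.5, -1.0, 0.3]
width: 0.0856
```

```bash
python3 - <<'E'
from h import *
s=st();cartons(grab('wrist'))
plan([((0.5945,0.3655,0.05),77),((0.5945,0.3655,0.013),77,2)],1)
E
```

```text
t 15.88 p [0.5939 0.3673 0.1701] R [[-0.0, 0.222, 0.975], [-0.0, 0.975, -0.222], [-1.0, -0.0, -0.0]] F [-0.5 -1.   0.3] w 0.0856 q [ 0.45  0.5   1.31  0.    1.34 -0.89]
carton px [86. 59.] xy 447.2 214.1 size 85.2 51.2 ang -12.5
carton px [428.  66.] xy 510.2 473.5 size 108.1 49.4 ang 1.8
carton px [318. 194.] xy 595.0 365.2 size 109.9 48.6 ang -13.1
rows 5 end [0.5946 0.3653 0.0131]
[0.67, 0.0, 0.0, 0.01, 0.0, 0.0, 1.0, 0.67, 0.0, 0.0, 0.0, 0.0, 0.01, 1.0, 0.67, -0.01, 0.01, 0.01, 0.0, 0.0, 1.0, 0.31, 0.0, 0.0, 0.0, 0.0, 0.0, 1.0, 0.3, 0.0, 0.0, 0.0, 0.0, 0.0, 1.0]
```

Request:
{"method": "carry_out", "body": {"deltas": [0.67, -0.01, 0, 0, 0, 0, 1, 0.67, -0.01, 0, 0, 0, 0, 1, 0.67, -0.02, 0.02, 0, 0, 0, 1, 0.31, 0, 0, 0, 0, 0, 1, 0.3, 0, 0, 0, 0, 0, 1, 0, 0, 0, 0, 0, 0, -1, 0, 0, 0, 0, 0, 0, -1, 0, 0, 0, 0, 0, 0, -1, 0, 0, 0, 0, 0, 0, -1, 0, 0, 0, 0, 0, 0, -1], "newtons": 50}}

```text
clock: 17.18
position: [0.5963, 0.3636, 0.0153]
ee_rot: [0.704, 0.081, 0.701, -0.079]
contact_force: [0.1, 0.7, 6.1]
width: 0.0473
```

Request:
{"method": "carry_out", "body": {"deltas": [0, 0, 0, 0, 0, 0, -1]}}

```text
clock: 17.3
position: [0.5963, 0.3636, 0.0152]
ee_rot: [0.704, 0.081, 0.701, -0.079]
contact_force: [1.4, 1.3, 6.6]
width: 0.0473
```

```bash
cat >> h.py <<'E'
def nearedge(z=None):
    # offset of held carton's near top edge in tool frame, by depth+colour
    s=readout.get_state();d=grab('wrist');W=cloud(d);M=rot(s['ee_rot'])
    L=M.inv().apply((W-np.array(s['position'])).reshape(-1,3)).reshape(W.shape)
    C=d['color'].astype(int);g=(C[...,1]>C[...,2]+8)
    m=g&(abs(L[...,1])<0.035)&(L[...,0]<-0.02)&(L[...,0]>-0.05)&(abs(L[...,2])<0.075)
    x=np.percentile(L[...,0][m],5);t=m&(L[...,0]<x+0.005)
    print('n',m.sum(),'top x',np.round(x,4),'z edge',np.round(np.percentile(L[...,2][t],1),4),'y',np.round(np.percentile(L[...,1][t],[2,98]),4))
E
python3 - <<'E'
from h import *
s=st();nearedge()
E
```

```text
t 17.3 p [0.5963 0.3636 0.0152] R [[0.003, 0.225, 0.974], [0.002, 0.974, -0.225], [-1.0, 0.002, 0.003]] F [1.4 1.3 6.6] w 0.0473 q [ 0.45  0.62  1.5   0.    1.02 -0.9 ]
n 23209 top x -0.0294 z edge -0.0556 y [-0.0235  0.0224]
```

Request:
{"method": "carry_out", "body": {"deltas": [-0.3, 0, 0, 0, 0, 0, -1, -0.8, 0, 0, 0, 0, 0, -1, -0.8, 0, 0, 0, 0, 0, -1, -0.8, 0, 0, 0, 0, 0, -1]}}

```text
clock: 17.85
position: [0.5944, 0.3625, 0.1772]
ee_rot: [0.702, 0.08, 0.703, -0.08]
contact_force: [0.6, 0.6, -2.4]
width: 0.0473
```

```bash
python3 - <<'E'
from h import *
s=st()
plan([((0.6069,-0.1868,0.16),-6.35)],-1)
E
```

```text
t 17.85 p [0.5944 0.3625 0.1772] R [[-0.001, 0.225, 0.974], [-0.001, 0.974, -0.225], [-1.0, -0.001, -0.001]] F [ 0.6  0.6 -2.4] w 0.0473 q [ 0.45  0.49  1.3  -0.    1.35 -0.9 ]
rows 21 end [ 0.6069 -0.1867  0.1601]
[0.01, -0.42, 0.11, 0.99, 0.0, 0.0, -1.0, 0.01, -0.41, 0.14, 0.99, 0.0, 0.0, -1.0, 0.01, -0.4, 0.16, 0.99, 0.0, 0.0, -1.0, 0.01, -0.39, 0.19, 0.99, 0.0, 0.0, -1.0, 0.01, -0.38, 0.22, 0.99, 0.0, 0.0, -1.0, 0.02, -0.36, 0.24, 0.99, 0.0, 0.0, -1.0, 0.01, -0.34, 0.27, 0.99, 0.0, 0.0, -1.0, 0.02, -0.32, 0.29, 0.99, 0.0, 0.0, -1.0, 0.01, -0.3, 0.31, 0.99, 0.0, 0.0, -1.0, 0.02, -0.28, 0.34, 0.99, 0.0, 0.0, -1.0]
[0.01, -0.26, 0.35, 0.99, 0.0, 0.0, -1.0, 0.02, -0.23, 0.37, 0.99, 0.0, 0.0, -1.0, 0.01, -0.21, 0.39, 0.99, 0.0, 0.0, -1.0, 0.02, -0.18, 0.4, 1.0, 0.0, 0.0, -1.0, 0.01, -0.15, 0.41, 0.99, 0.0, 0.0, -1.0, 0.02, -0.12, 0.42, 1.0, 0.0, 0.0, -1.0, 0.01, -0.09, 0.43, 0.99, 0.0, 0.0, -1.0, 0.02, -0.07, 0.43, 1.0, 0.0, 0.0, -1.0, 0.01, -0.03, 0.44, 0.99, 0.0, 0.0, -1.0, 0.02, -0.01, 0.44, 1.0, 0.01, 0.01, -1.0]
[0.01, 0.03, 0.43, 0.99, 0.0, 0.0, -1.0]
```

Request:
{"method": "carry_out", "body": {"deltas": [0.01, -0.42, 0.11, 0.99, 0, 0, -1, 0.01, -0.41, 0.14, 0.99, 0, 0, -1, 0.01, -0.4, 0.16, 0.99, 0, 0, -1, 0.01, -0.39, 0.19, 0.99, 0, 0, -1, 0.01, -0.38, 0.22, 0.99, 0, 0, -1, 0.02, -0.36, 0.24, 0.99, 0, 0, -1, 0.01, -0.34, 0.27, 0.99, 0, 0, -1, 0.02, -0.32, 0.29, 0.99, 0, 0, -1, 0.01, -0.3, 0.31, 0.99, 0, 0, -1, 0.02, -0.28, 0.34, 0.99, 0, 0, -1]}}

```text
clock: 19.1
position: [0.5999, 0.1, 0.1659]
ee_rot: [0.632, 0.314, 0.634, -0.316]
contact_force: [0.2, -0.2, -1.8]
width: 0.047
```

Request:
{"method": "carry_out", "body": {"deltas": [0.01, -0.26, 0.35, 0.99, 0, 0, -1, 0.02, -0.23, 0.37, 0.99, 0, 0, -1, 0.01, -0.21, 0.39, 0.99, 0, 0, -1, 0.02, -0.18, 0.4, 1, 0, 0, -1, 0.01, -0.15, 0.41, 0.99, 0, 0, -1, 0.02, -0.12, 0.42, 1, 0, 0, -1, 0.01, -0.09, 0.43, 0.99, 0, 0, -1, 0.02, -0.07, 0.43, 1, 0, 0, -1, 0.01, -0.03, 0.44, 0.99, 0, 0, -1, 0.02, -0.01, 0.44, 1, 0, 0, -1]}}

```text
clock: 20.35
position: [0.6049, -0.1622, 0.1569]
ee_rot: [-0.487, -0.511, -0.489, 0.512]
contact_force: [0.1, -0.8, -1.4]
width: 0.0472
```

Request:
{"method": "carry_out", "body": {"deltas": [0.01, 0.03, 0.43, 0.99, 0, 0, -1, 0, 0, 0, 0, 0, 0, -1, 0, 0, 0, 0, 0, 0, -1]}}

```text
clock: 20.72
position: [0.6062, -0.1863, 0.1569]
ee_rot: [-0.47, -0.527, -0.472, 0.527]
contact_force: [-0.7, 0.3, -1.3]
width: 0.0475
```

```bash
python3 - <<'E'
from h import *
s=st();nearedge();overlay(load('wrist'),'ov6',(150,20,450,300),2.6)
plan([((0.6069,-0.1868,0.0565),-6.35,4)],-1)
E
```

```text
t 20.73 p [ 0.6062 -0.1863  0.1569] R [[-0.003, 0.994, -0.112], [0.002, -0.112, -0.994], [-1.0, -0.003, -0.001]] F [-0.7  0.3 -1.3] w 0.0475 q [-0.41  0.41  1.49  0.    1.25 -0.3 ]
n 23140 top x -0.0294 z edge -0.0538 y [-0.0242  0.0215]
rows 4 end [ 0.6069 -0.187   0.0564]
[0.42, 0.0, 0.0, 0.0, 0.0, 0.01, -1.0, 0.42, 0.0, 0.01, 0.0, -0.01, 0.01, -1.0, 0.42, 0.0, 0.0, 0.0, 0.0, 0.0, -1.0, 0.42, 0.01, 0.01, -0.01, -0.01, 0.01, -1.0]
```

View pics/ov6.png

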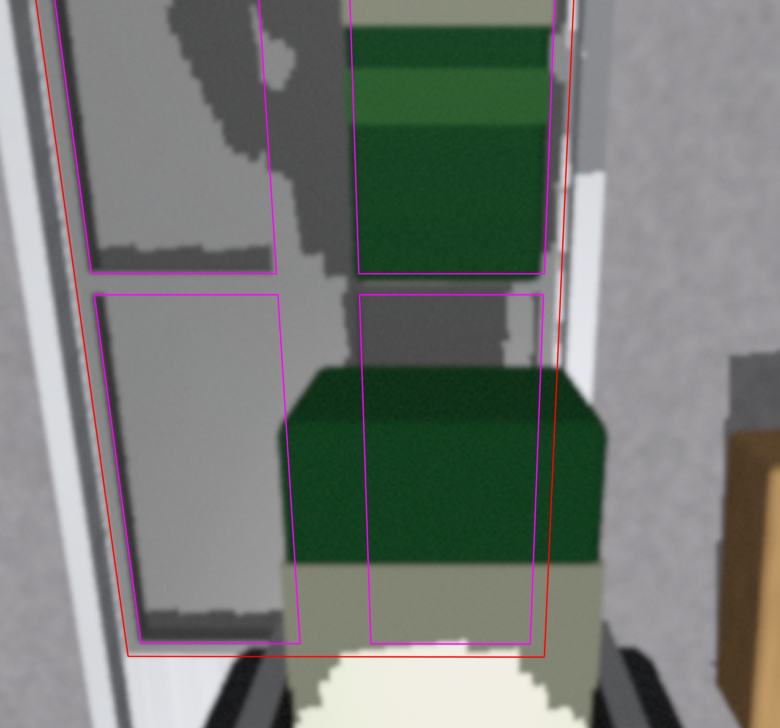

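Request:
{"method": "carry_out", "body": {"deltas": [0.42, 0, 0, 0, 0, 0.01, -1, 0.42, 0, 0, 0, 0, 0, -1, 0.42, 0.01, 0, 0, 0, 0, -1, 0.3, 0, 0, 0, 0, 0, -1, 0.1, 0, 0, 0, 0, 0, -1, 0, 0, 0, 0, 0, 0, -1]}}

```text
clock: 21.52
position: [0.6082, -0.1858, 0.0584]
ee_rot: [0.472, 0.527, 0.472, -0.527]
contact_force: [-0.5, -0.6, -2.0]
width: 0.0468
```

```bash
python3 - <<'E'
from h import *
s=st()
E
```

```text
t 21.52 p [ 0.6082 -0.1858  0.0584] R [[0.0, 0.994, -0.11], [0.0, -0.11, -0.994], [-1.0, 0.0, -0.0]] F [-0.5 -0.6 -2. ] w 0.0468 q [-0.41  0.5   1.61  0.    1.03 -0.3 ]
```

Request:
{"method": "carry_out", "body": {"deltas": [0.03, -0.02, 0.02, 0, 0, 0, -1, 0.03, 0, 0, 0, 0, 0, -1, 0, 0, 0, 0, 0, 0, -1, 0, 0, 0, 0, 0, 0, 0.2, 0, 0, 0, 0, 0, 0, 0.4, 0, 0, 0, 0, 0, 0, 0.4, -0.4, 0, 0, 0, 0, 0, 0.4, -0.9, 0, 0, 0, 0, 0, 0.4, -0.9, 0, 0, 0, 0, 0, 1, -0.5, 0, 0, 0, 0, 0, 1]}}

```text
clock: 22.78
position: [0.6079, -0.1878, 0.2206]
ee_rot: [0.473, 0.528, 0.47, -0.526]
contact_force: [0.9, -0.2, 0.1]
width: 0.0852
```

```bash
python3 - <<'E'
from h import *
s=st();d=grab('wrist');overlay(d,'ov7',(150,0,450,300),2.0);cartons(d,0.084)
c=cartons(grab('top'))
plan([((0.5095,0.473,0.17),92)],1)
E
```

```text
t 22.77 p [ 0.6079 -0.1878  0.2206] R [[0.005, 0.994, -0.11], [-0.002, -0.11, -0.994], [-1.0, 0.006, 0.002]] F [ 0.9 -0.2  0.1] w 0.0852 q [-0.41  0.37  1.39  0.    1.38 -0.3 ]
carton px [318.  58.] xy 617.6 -79.6 size 86.6 48.5 ang 83.7
carton px [318. 187.] xy 605.4 -187.7 size 109.5 48.7 ang 84.0
carton px [212. 207.] xy 509.2 473.3 size 110.8 49.3 ang 1.7
carton px [290. 216.] xy 462.7 210.4 size 51.8 47.2 ang -15.7
rows 25 end [0.5095 0.4731 0.17  ]
[0.03, -0.11, -0.43, -0.98, 0.01, 0.0, 1.0, 0.03, -0.09, -0.44, -0.98, 0.01, 0.0, 1.0, 0.03, -0.05, -0.44, -0.98, 0.01, 0.0, 1.0, 0.03, -0.02, -0.45, -0.98, 0.01, 0.0, 1.0, 0.03, 0.01, -0.45, -0.98, 0.01, 0.0, 1.0, 0.03, 0.04, -0.44, -0.98, 0.01, 0.0, 1.0, 0.03, 0.07, -0.44, -0.98, 0.01, 0.0, 1.0, 0.04, 0.1, -0.44, -0.98, 0.01, 0.0, 1.0, 0.04, 0.12, -0.43, -0.98, 0.01, -0.01, 1.0, 0.04, 0.15, -0.42, -0.99, 0.01, -0.01, 1.0]
[0.04, 0.18, -0.41, -0.98, 0.0, 0.0, 1.0, 0.04, 0.21, -0.39, -0.99, 0.01, -0.01, 1.0, 0.03, 0.24, -0.38, -0.98, 0.0, 0.0, 1.0, 0.04, 0.26, -0.36, -0.99, 0.01, -0.01, 1.0, 0.03, 0.29, -0.34, -0.98, 0.0, 0.0, 1.0, 0.04, 0.31, -0.32, -0.99, 0.01, -0.01, 1.0, 0.03, 0.33, -0.3, -0.98, 0.0, 0.0, 1.0, 0.04, 0.35, -0.27, -0.99, 0.01, -0.01, 1.0, 0.03, 0.37, -0.25, -0.98, 0.0, 0.0, 1.0, 0.04, 0.38, -0.23, -0.99, 0.01, -0.01, 1.0]
[0.03, 0.4, -0.2, -0.98, 0.0, 0.0, 1.0, 0.04, 0.41, -0.17, -0.99, 0.01, -0.01, 1.0, 0.03, 0.42, -0.14, -0.98, 0.0, 0.0, 1.0, 0.04, 0.43, -0.11, -0.99, 0.01, -0.01, 1.0, 0.03, 0.44, -0.08, -0.98, 0.0, 0.0, 1.0]
```

View pics/ov7.png

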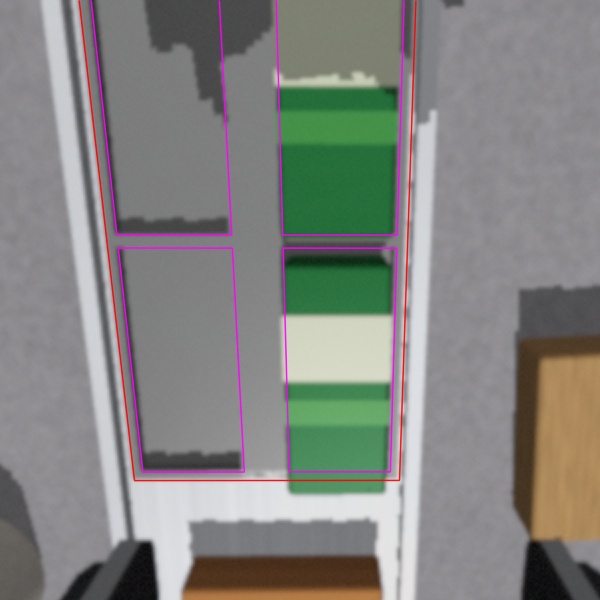

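Request:
{"method": "carry_out", "body": {"deltas": [0.03, -0.11, -0.43, -0.98, 0.01, 0, 1, 0.03, -0.09, -0.44, -0.98, 0.01, 0, 1, 0.03, -0.05, -0.44, -0.98, 0.01, 0, 1, 0.03, -0.02, -0.45, -0.98, 0.01, 0, 1, 0.03, 0.01, -0.45, -0.98, 0.01, 0, 1, 0.03, 0.04, -0.44, -0.98, 0.01, 0, 1, 0.03, 0.07, -0.44, -0.98, 0.01, 0, 1, 0.04, 0.1, -0.44, -0.98, 0.01, 0, 1, 0.04, 0.12, -0.43, -0.98, 0.01, 0, 1, 0.04, 0.15, -0.42, -0.99, 0.01, 0, 1]}}

```text
clock: 24.12
position: [0.5651, 0.0799, 0.1956]
ee_rot: [0.619, 0.338, 0.625, -0.335]
contact_force: [-0.2, 0.0, -0.6]
width: 0.0854
```

Request:
{"method": "carry_out", "body": {"deltas": [0.04, 0.18, -0.41, -0.98, 0, 0, 1, 0.04, 0.21, -0.39, -0.99, 0.01, 0, 1, 0.03, 0.24, -0.38, -0.98, 0, 0, 1, 0.04, 0.26, -0.36, -0.99, 0.01, 0, 1, 0.03, 0.29, -0.34, -0.98, 0, 0, 1, 0.04, 0.31, -0.32, -0.99, 0, 0, 1, 0.03, 0.33, -0.3, -0.98, 0, 0, 1, 0.04, 0.35, -0.27, -0.99, 0, 0, 1, 0.03, 0.37, -0.25, -0.98, 0, 0, 1, 0.04, 0.38, -0.23, -0.99, 0, 0, 1]}}

```text
clock: 25.38
position: [0.5244, 0.3433, 0.1759]
ee_rot: [0.696, 0.109, 0.701, -0.105]
contact_force: [-0.2, 0.1, 0.1]
width: 0.0852
```

Request:
{"method": "carry_out", "body": {"deltas": [0.03, 0.4, -0.2, -0.98, 0, 0, 1, 0.04, 0.41, -0.17, -0.99, 0, 0, 1, 0.03, 0.42, -0.14, -0.98, 0, 0, 1, 0.04, 0.43, -0.11, -0.99, 0, 0, 1, 0.03, 0.44, -0.08, -0.98, 0, 0, 1, 0, 0, 0, 0, 0, 0, 1, 0, 0, 0, 0, 0, 0, 1]}}

```text
clock: 26.25
position: [0.507, 0.4741, 0.1689]
ee_rot: [0.706, -0.01, 0.708, 0.015]
contact_force: [-0.4, -0.3, -0.4]
width: 0.0858
```

```bash
python3 - <<'E'
from h import *
s=st();cartons(grab('wrist','w8'))
plan([((0.51,0.473,0.05),92),((0.51,0.473,0.013),92,2)],1)
E
```

```text
t 26.25 p [0.507  0.4741 0.1689] R [[-0.002, -0.035, 0.999], [0.007, 0.999, 0.035], [-1.0, 0.007, -0.002]] F [-0.4 -0.3 -0.4] w 0.0858 q [ 0.65  0.49  1.33  0.01  1.33 -0.96]
carton px [374.  14.] xy 360.8 511.4 size 31.0 11.0 ang -45.8
carton px [ 17. 103.] xy 438.5 229.4 size 110.4 26.8 ang -13.9
carton px [318. 195.] xy 509.1 473.5 size 109.9 48.7 ang 1.9
carton px [520. 182.] xy 486.8 647.2 size 48.3 12.5 ang -13.4
rows 5 end [0.5101 0.4732 0.013 ]
[0.66, -0.01, 0.02, 0.0, -0.01, -0.03, 1.0, 0.66, -0.01, 0.01, 0.0, -0.01, -0.03, 1.0, 0.66, 0.0, 0.02, 0.0, 0.0, -0.04, 1.0, 0.31, 0.0, 0.0, 0.0, 0.0, 0.0, 1.0, 0.31, 0.0, 0.0, 0.0, 0.0, 0.0, 1.0]
```

View pics/w8.png

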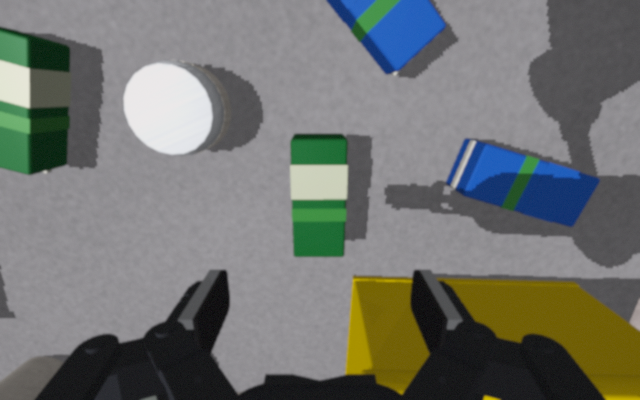

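```bash
python3 - <<'E'
from h import *
d=load('wrist');W=cloud(d);C=d['color'].astype(int)
m=(C[...,0]>C[...,2]+80)&(C[...,0]>100)
d2=load('top');W2=cloud(d2);C2=d2['color'].astype(int);m2=(C2[...,0]>C2[...,2]+80)&(C2[...,0]>100)
for w,mm in((W,m),(W2,m2)):
    P=w[mm];P=P[(P[:,1]>0.35)&(P[:,1]<0.95)&(P[:,0]>0.5)&(P[:,2]>0.01)]
    print(len(P),P.min(0),P.max(0)); 
    q=P[np.argsort(np.hypot(P[:,0]-.51,P[:,1]-.473))[:5]];print(q)
E
```

```text
17576 [0.50961408 0.50551325 0.0100175 ] [0.73285853 0.76136962 0.23544366]
[[0.51051525 0.5268366  0.23390932]
 [0.51041004 0.52709738 0.23399292]
 [0.51066577 0.52806133 0.23411446]
 [0.51428036 0.52818543 0.23141169]
 [0.50961408 0.52848345 0.23535605]]
3097 [0.59722954 0.50333527 0.01072568] [0.98055354 0.77435331 0.1732988 ]
[[0.59722954 0.50942768 0.16208216]
 [0.59805345 0.51318199 0.15978779]
 [0.59958419 0.51155823 0.1661    ]
 [0.60145971 0.5072536  0.15800428]
 [0.60336898 0.50594305 0.15045973]]
```

Request:
{"method": "carry_out", "body": {"deltas": [0.66, 0, 0.02, 0, -0.01, -0.03, 1, 0.66, -0.01, 0.01, 0, -0.01, -0.03, 1, 0.66, 0, 0.01, 0, 0, -0.04, 1, 0.31, 0, 0, 0, 0, 0, 1, 0.3, 0, 0, 0, 0, 0, 1, 0, 0, 0, 0, 0, 0, -1, 0, 0, 0, 0, 0, 0, -1, 0, 0, 0, 0, 0, 0, -1, 0, 0, 0, 0, 0, 0, -1, 0, 0, 0, 0, 0, 0, -1], "newtons": 50}}

```text
clock: 27.55
position: [0.5103, 0.4752, 0.0153]
ee_rot: [0.708, -0.011, 0.706, 0.013]
contact_force: [0.2, 0.1, 6.5]
width: 0.0471
```

```bash
python3 - <<'E'
from h import *
s=st();nearedge()
E
```

```text
t 27.55 p [0.5103 0.4752 0.0153] R [[0.002, -0.035, 0.999], [0.002, 0.999, 0.035], [-1.0, 0.002, 0.002]] F [0.2 0.1 6.5] w 0.0471 q [ 0.65  0.62  1.5   0.    1.02 -0.96]
n 23098 top x -0.0293 z edge -0.0553 y [-0.0231  0.0228]
```

Request:
{"method": "carry_out", "body": {"deltas": [0, 0, 0, 0, 0, 0, -1, -0.3, 0, 0, 0, 0, 0, -1, -0.8, 0, 0, 0, 0, 0, -1, -0.8, 0, 0, 0, 0, 0, -1, -0.8, 0, 0, 0, 0, 0, -1]}}

```text
clock: 28.22
position: [0.5088, 0.4739, 0.1774]
ee_rot: [0.707, -0.012, 0.707, 0.012]
contact_force: [0.0, 0.1, -1.7]
width: 0.0468
```

```bash
python3 - <<'E'
from h import *
s=st()
p=tw(.061,.039,.16);print(p)
plan([(p,-6.35)],-1)
E
```

```text
t 28.23 p [0.5088 0.4739 0.1774] R [[-0.001, -0.035, 0.999], [0.0, 0.999, 0.035], [-1.0, 0.0, -0.001]] F [ 0.   0.1 -1.7] w 0.0468 q [ 0.65  0.49  1.31  0.    1.35 -0.96]
[ 0.54278597 -0.05746078  0.16      ]
rows 25 end [ 0.5427 -0.0573  0.1599]
[0.01, -0.35, 0.01, 0.98, 0.0, 0.0, -1.0, 0.01, -0.35, 0.03, 0.98, 0.0, 0.0, -1.0, 0.01, -0.35, 0.06, 0.98, 0.0, 0.0, -1.0, 0.01, -0.35, 0.08, 0.98, 0.0, 0.0, -1.0, 0.01, -0.34, 0.11, 0.98, 0.0, 0.0, -1.0, 0.01, -0.33, 0.13, 0.98, 0.0, 0.0, -1.0, 0.01, -0.32, 0.15, 0.98, 0.0, 0.0, -1.0, 0.01, -0.31, 0.17, 0.98, 0.0, 0.0, -1.0, 0.01, -0.3, 0.19, 0.99, 0.0, 0.0, -1.0, 0.01, -0.28, 0.21, 0.98, 0.0, 0.0, -1.0]
[0.01, -0.27, 0.23, 0.99, 0.0, 0.0, -1.0, 0.01, -0.25, 0.25, 0.98, 0.0, 0.0, -1.0, 0.01, -0.23, 0.27, 0.99, 0.0, 0.0, -1.0, 0.01, -0.22, 0.28, 0.98, 0.0, 0.0, -1.0, 0.01, -0.19, 0.3, 0.99, 0.0, 0.0, -1.0, 0.01, -0.17, 0.31, 0.98, 0.0, 0.0, -1.0, 0.01, -0.15, 0.32, 0.99, 0.0, 0.0, -1.0, 0.01, -0.13, 0.33, 0.98, 0.0, 0.0, -1.0, 0.02, -0.11, 0.34, 0.99, 0.0, 0.0, -1.0, 0.01, -0.08, 0.35, 0.98, 0.0, 0.0, -1.0]
[0.02, -0.06, 0.35, 0.99, 0.0, 0.0, -1.0, 0.01, -0.04, 0.36, 0.98, 0.0, 0.0, -1.0, 0.02, -0.01, 0.36, 0.99, 0.0, 0.0, -1.0, 0.01, 0.01, 0.35, 0.98, 0.0, 0.01, -1.0, 0.02, 0.04, 0.35, 0.99, 0.0, 0.0, -1.0]
```

Request:
{"method": "carry_out", "body": {"deltas": [0.01, -0.35, 0.01, 0.98, 0, 0, -1, 0.01, -0.35, 0.03, 0.98, 0, 0, -1, 0.01, -0.35, 0.06, 0.98, 0, 0, -1, 0.01, -0.35, 0.08, 0.98, 0, 0, -1, 0.01, -0.34, 0.11, 0.98, 0, 0, -1, 0.01, -0.33, 0.13, 0.98, 0, 0, -1, 0.01, -0.32, 0.15, 0.98, 0, 0, -1, 0.01, -0.31, 0.17, 0.98, 0, 0, -1, 0.01, -0.3, 0.19, 0.99, 0, 0, -1, 0.01, -0.28, 0.21, 0.98, 0, 0, -1]}}

```text
clock: 29.48
position: [0.5225, 0.2609, 0.1695]
ee_rot: [0.669, 0.228, 0.67, -0.227]
contact_force: [0.1, -0.1, -2.1]
width: 0.047
```

Request:
{"method": "carry_out", "body": {"deltas": [0.01, -0.27, 0.23, 0.99, 0, 0, -1, 0.01, -0.25, 0.25, 0.98, 0, 0, -1, 0.01, -0.23, 0.27, 0.99, 0, 0, -1, 0.01, -0.22, 0.28, 0.98, 0, 0, -1, 0.01, -0.19, 0.3, 0.99, 0, 0, -1, 0.01, -0.17, 0.31, 0.98, 0, 0, -1, 0.01, -0.15, 0.32, 0.99, 0, 0, -1, 0.01, -0.13, 0.33, 0.98, 0, 0, -1, 0.02, -0.11, 0.34, 0.99, 0, 0, -1, 0.01, -0.08, 0.35, 0.98, 0, 0, -1]}}

```text
clock: 30.72
position: [0.5366, 0.0483, 0.1627]
ee_rot: [0.554, 0.44, 0.554, -0.44]
contact_force: [0.3, -0.9, -1.9]
width: 0.0469
```

Request:
{"method": "carry_out", "body": {"deltas": [0.02, -0.06, 0.35, 0.99, 0, 0, -1, 0.01, -0.04, 0.36, 0.98, 0, 0, -1, 0.02, -0.01, 0.36, 0.99, 0, 0, -1, 0.01, 0.01, 0.35, 0.98, 0, 0, -1, 0.02, 0.04, 0.35, 0.99, 0, 0, -1, 0, 0, 0, 0, 0, 0, -1, 0, 0, 0, 0, 0, 0, -1]}}

```text
clock: 31.6
position: [0.543, -0.0568, 0.1579]
ee_rot: [0.471, 0.527, 0.472, -0.527]
contact_force: [0.4, 0.1, -2.1]
width: 0.0471
```

```bash
python3 - <<'E'
from h import *
s=st();nearedge();overlay(load('wrist'),'ov9',(200,50,500,300),2.6)
p=tw(.061,.039,.0575)
plan([(p,-6.35,4)],-1)
E
```

```text
t 31.6 p [ 0.543  -0.0568  0.1579] R [[-0.0, 0.994, -0.112], [0.001, -0.112, -0.994], [-1.0, -0.001, -0.001]] F [ 0.4  0.1 -2.1] w 0.0471 q [-0.23  0.28  1.68  0.    1.17 -0.12]
n 23101 top x -0.0293 z edge -0.0535 y [-0.0243  0.0217]
rows 4 end [ 0.5429 -0.0576  0.0577]
[0.42, 0.0, 0.0, 0.0, 0.0, 0.0, -1.0, 0.42, 0.0, 0.01, 0.0, -0.01, 0.0, -1.0, 0.42, 0.0, 0.0, 0.0, 0.0, 0.0, -1.0, 0.41, 0.0, 0.01, -0.01, -0.01, 0.01, -1.0]
```

View pics/ov9.png

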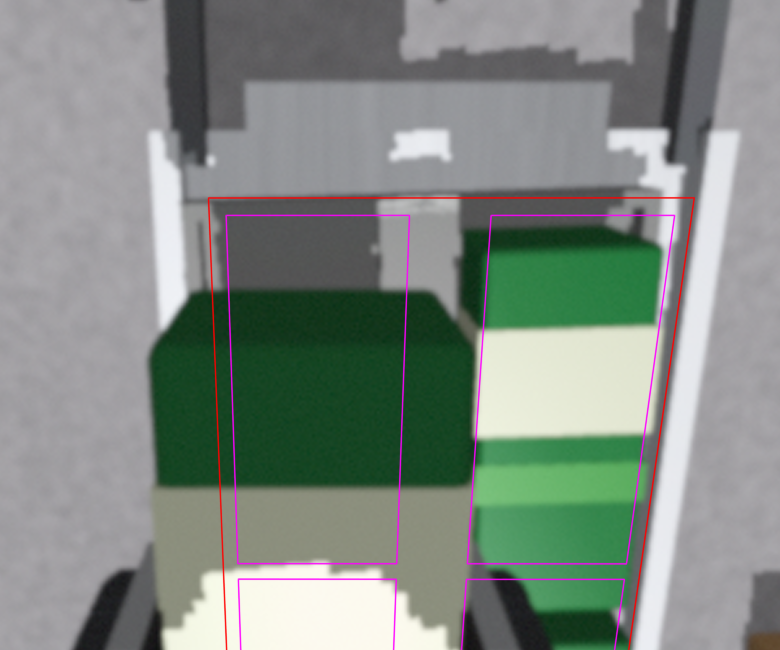

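```bash
python3 - <<'E'
from h import *
s=st();d=grab('wrist');overlay(d,'ov10',(200,50,500,300),2.6)
a=load('top')
t=grab('top');cv2.imwrite('pics/cmp.png',np.vstack([cv2.resize(x['color'][140:230,310:490][:,:,::-1],None,fx=3.3,fy=3.3,interpolation=cv2.INTER_CUBIC) for x in(a,t)]))
cartons(t);print('seated');cartons(t,.084);cartons(a,.084)
E
```

```text
t 31.65 p [ 0.5431 -0.0565  0.1579] R [[-0.0, 0.994, -0.111], [0.001, -0.111, -0.994], [-1.0, -0.0, -0.001]] F [-0.2  1.  -1.9] w 0.0471 q [-0.23  0.28  1.68  0.    1.17 -0.12]
carton px [289. 224.] xy 435.6 217.5 size 110.0 48.9 ang -14.2
seated
carton px [415. 166.] xy 599.6 -216.4 size 49.3 48.6 ang 85.2
carton px [377. 163.] xy 617.0 -90.1 size 60.8 52.0 ang 84.5
```

View pics/cmp.png

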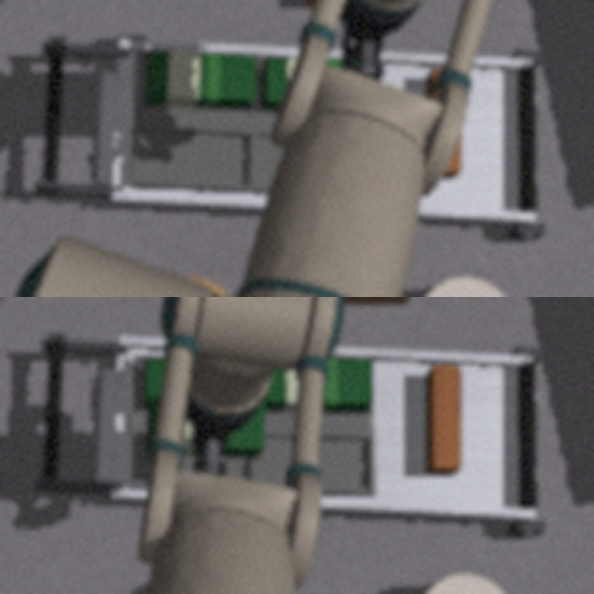

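Request:
{"method": "carry_out", "body": {"deltas": [0.42, 0, 0, 0, 0, 0, -1, 0.42, 0, 0, 0, 0, 0, -1, 0.42, 0, 0.01, 0, 0, 0, -1, 0.3, 0, 0, 0, 0, 0, -1, 0.08, 0, 0, 0, 0, 0, -1, 0, 0, 0, 0, 0, 0, -1]}}

```text
clock: 32.5
position: [0.5419, -0.0565, 0.0636]
ee_rot: [-0.471, -0.526, -0.472, 0.527]
contact_force: [-10.8, 1.7, 26.2]
width: 0.0473
```

```bash
python3 - <<'E'
from h import *
s=st();plan([(tw(.061,.039,.055),-6.35,2)],-1)
E
```

```text
t 32.5 p [ 0.5419 -0.0565  0.0636] R [[-0.001, 0.994, -0.11], [0.0, -0.11, -0.994], [-1.0, -0.001, -0.0]] F [-10.8   1.7  26.2] w 0.0473 q [-0.23  0.38  1.81  0.    0.95 -0.12]
rows 2 end [ 0.543  -0.0573  0.0552]
[0.07, 0.01, 0.01, 0.01, 0.0, 0.01, -1.0, 0.07, 0.01, 0.0, 0.0, 0.0, 0.01, -1.0]
```

Request:
{"method": "carry_out", "body": {"deltas": [-0.2, 0, 0, 0, 0, 0, -1, -0.2, 0, 0, 0, 0, 0, -1, -0.2, 0, 0, 0, 0, 0, -1, 0, 0, 0, 0, 0, 0, -1]}}

```text
clock: 33.0
position: [0.5442, -0.0576, 0.0965]
ee_rot: [0.472, 0.528, 0.471, -0.526]
contact_force: [-0.4, 0.3, -1.6]
width: 0.0475
```

```bash
python3 - <<'E'
from h import *
s=st();nearedge();d=load('wrist');overlay(d,'ov11',(180,30,480,300),2.6)
E
```

```text
t 33.0 p [ 0.5442 -0.0576  0.0965] R [[0.002, 0.994, -0.111], [0.0, -0.111, -0.994], [-1.0, 0.002, -0.0]] F [-0.4  0.3 -1.6] w 0.0475 q [-0.23  0.34  1.77  0.    1.03 -0.12]
n 23185 top x -0.0302 z edge -0.0535 y [-0.0243  0.0214]
```

View pics/ov11.png

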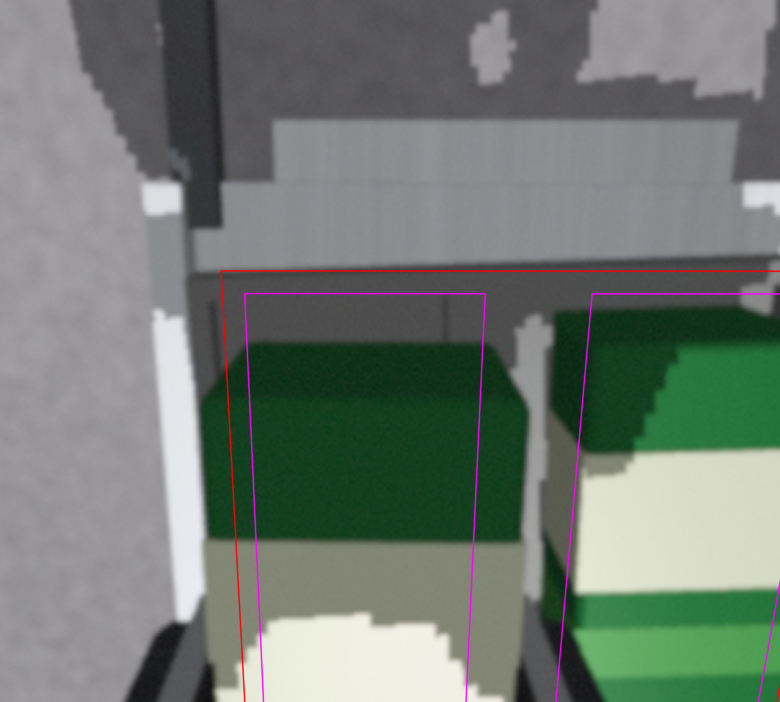

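Request:
{"method": "carry_out", "body": {"deltas": [-0.6, 0, 0, 0, 0, 0, -1, -0.8, -0.4, 0, 0, 0, 0, -1, -0.8, -0.5, 0, 0, 0, 0, -1, -0.8, -0.5, 0, 0, 0, 0, -1, -0.4, -0.5, 0, 0, 0, 0, -1, 0, 0, 0, 0, 0, 0, -1, 0, 0, 0, 0, 0, 0, -1]}}

```text
clock: 33.92
position: [0.43, -0.0449, 0.2987]
ee_rot: [-0.471, -0.527, -0.472, 0.527]
contact_force: [-1.0, -0.9, -2.4]
width: 0.0472
```

```bash
python3 - <<'E'
from h import *
s=st();d=grab('wrist','w12');overlay(d,'ov12',(250,30,550,330),2);cartons(d,.084)
E
```

```text
t 33.92 p [ 0.43   -0.0449  0.2987] R [[-0.001, 0.994, -0.111], [0.001, -0.111, -0.994], [-1.0, -0.001, -0.001]] F [-1.  -0.9 -2.4] w 0.0472 q [-0.27  0.02  1.65  0.    1.47 -0.15]
carton px [480. 170.] xy 610.2 -65.5 size 109.7 49.6 ang 85.5
carton px [469. 263.] xy 602.9 -185.7 size 110.0 49.2 ang 85.5
```

View pics/ov12.png

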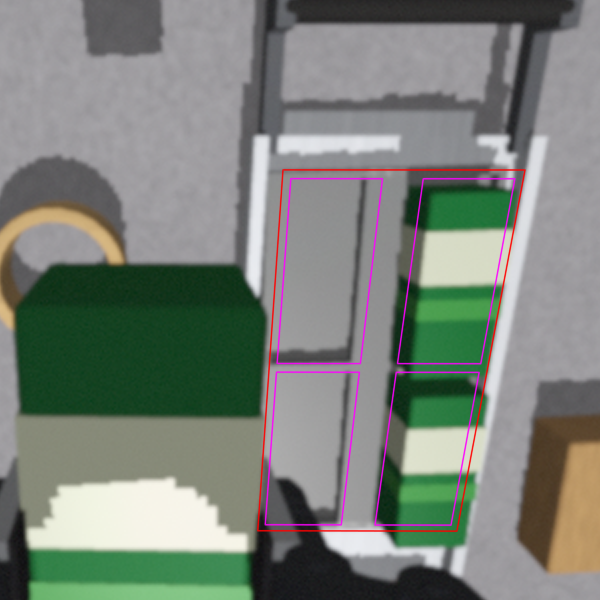

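```bash
python3 - <<'E'
from h import *
d=load('wrist')
cv2.imwrite('pics/z12.png',cv2.resize(d['color'][100:310,365:500][:,:,::-1],None,fx=2.85*2,fy=2.85*2,interpolation=cv2.INTER_CUBIC)[:1197])
z=cv2.resize(d['color'][100:210,370:510][:,:,::-1],None,fx=5.4,fy=5.4,interpolation=cv2.INTER_CUBIC);cv2.imwrite('pics/z12a.png',z)
z=cv2.resize(d['color'][200:310,365:505][:,:,::-1],None,fx=5.4,fy=5.4,interpolation=cv2.INTER_CUBIC);cv2.imwrite('pics/z12b.png',z)
E
```

```text
(no output)
```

View pics/z12a.png

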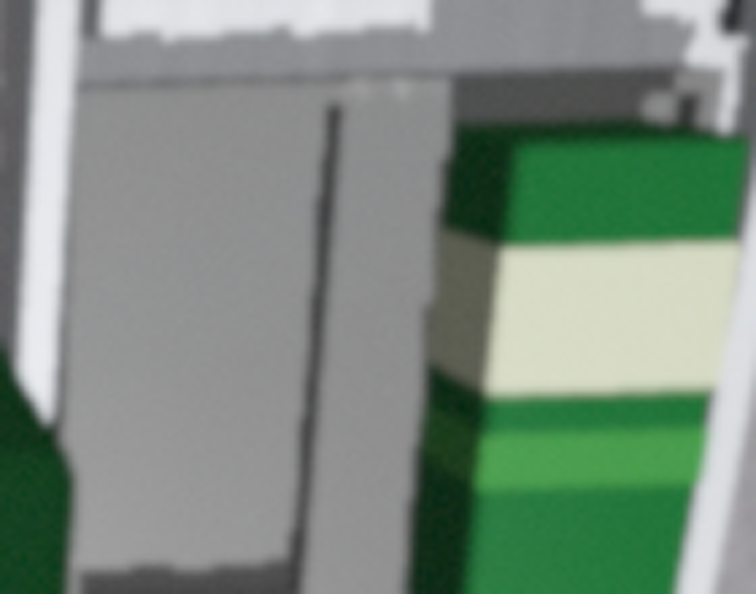

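View pics/z12b.png

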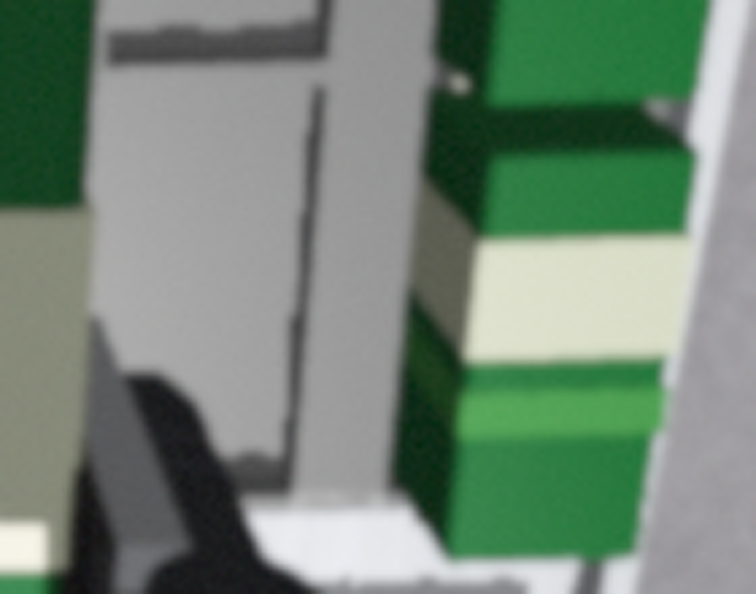

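```bash
python3 - <<'E'
from h import *
d=load('wrist')
px=[(433.3,119.4),(425.2,210.2),(424.6,216.3),(419.1,291.1)]
loc=np.array([(.119,.012),(.003,.012),(-.003,.012),(-.119,.012)])
w=np.array([world(d,u,v,.05)[:2] for u,v in px]);print(w)
lm=loc.mean(0);wm=w.mean(0)
a=np.arctan2(sum((loc-lm)[:,0]*(w-wm)[:,1]-(loc-lm)[:,1]*(w-wm)[:,0]),sum(((loc-lm)*(w-wm)).sum(1)))
Rm=np.array([[np.cos(a),-np.sin(a)],[np.sin(a),np.cos(a)]]);c=wm-Rm@lm
print('angle',np.degrees(a),'c',c,'res',w-(loc-lm)@Rm.T-wm)
print('edge ang',np.degrees(np.arctan2(*(world(d,425.2,210.2,.05)-world(d,385.4,211.5,.05))[:2][::-1]))+90)
overlay(d,'ov13',(250,30,550,330),2.6,c,np.degrees(a))
for x,y in((.061,.039),(-.061,.039),(.061,-.039),(-.061,-.039)): print(tw(x,y,0,c,np.degrees(a)))
E
```

```text
[[ 0.5676285  -0.00279248]
 [ 0.55771799 -0.11630796]
 [ 0.55690953 -0.12473111]
 [ 0.54866604 -0.23821715]]
angle 85.39421663288559 c [ 0.56969176 -0.12147577] res [[ 0.00034234 -0.00089603]
 [-0.00025342  0.0012139 ]
 [-0.00058009 -0.00122862]
 [ 0.00049117  0.00091075]]
edge ang 85.70742991222743
[ 0.53571598 -0.05754107  0.        ]
[ 0.52591943 -0.1791471   0.        ]
[ 0.6134641  -0.06380443  0.        ]
[ 0.60366755 -0.18541047  0.        ]
```

View pics/ov13.png

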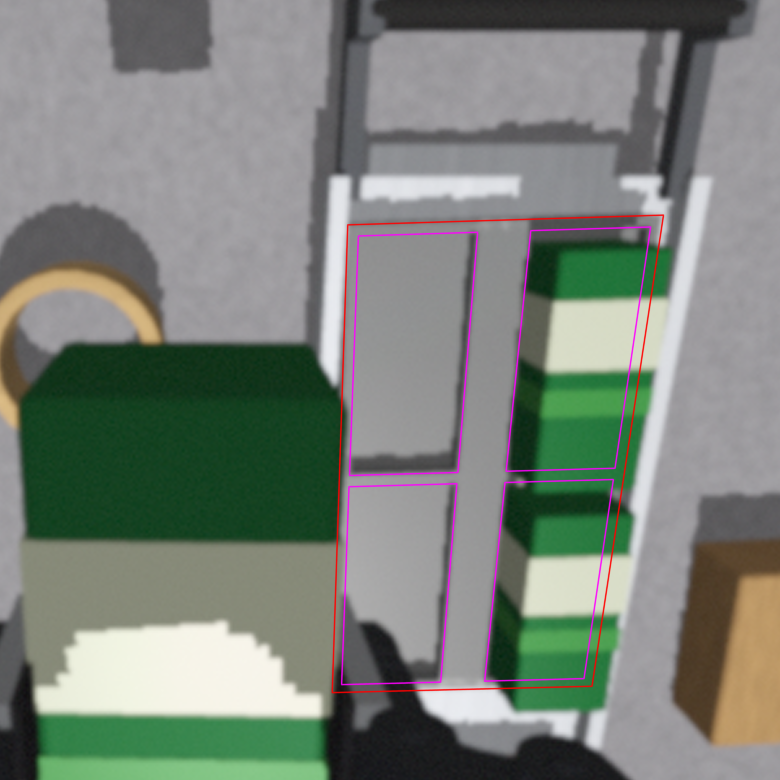

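```bash
sed -i 's/^TC=.*/TC=np.array([0.5700,-0.1215]);TA=85.4/' h.py; python3 - <<'E'
from h import *
s=st();p=tw(.061,.039,.16);print(p)
plan([(tw(.061,.039,.15),-4.6),(tw(.061,.039,.066),-4.6,3)],-1)
E
```

```text
t 33.98 p [ 0.4301 -0.0449  0.2983] R [[-0.002, 0.994, -0.111], [0.001, -0.111, -0.994], [-1.0, -0.002, -0.001]] F [-0.4  0.2 -3.1] w 0.0473 q [-0.27  0.02  1.65  0.    1.47 -0.15]
[ 0.53601776 -0.05756873  0.16      ]
rows 7 end [ 0.536  -0.0578  0.0659]
[0.62, 0.45, 0.0, -0.11, 0.0, 0.01, -1.0, 0.62, 0.44, 0.01, -0.11, 0.0, 0.01, -1.0, 0.61, 0.45, 0.01, -0.11, -0.01, 0.01, -1.0, 0.62, 0.44, 0.02, -0.11, 0.0, 0.0, -1.0, 0.47, 0.0, 0.0, 0.0, 0.0, 0.0, -1.0, 0.46, 0.0, 0.0, 0.0, 0.0, 0.0, -1.0, 0.47, 0.0, 0.0, 0.0, 0.0, 0.0, -1.0]
```

Request:
{"method": "carry_out", "body": {"deltas": [0.62, 0.45, 0, -0.11, 0, 0.01, -1, 0.62, 0.44, 0.01, -0.11, 0, 0.01, -1, 0.61, 0.45, 0.01, -0.11, 0, 0.01, -1, 0.62, 0.44, 0.02, -0.11, 0, 0, -1, 0.3, 0, 0, 0, 0, 0, -1, 0.4, 0, 0, 0, 0, 0, -1, 0.3, 0, 0, 0, 0, 0, -1, 0.28, 0, 0, 0, 0, 0, -1, 0, 0, 0, 0, 0, 0, -1]}}

```text
clock: 35.1
position: [0.5348, -0.0575, 0.0717]
ee_rot: [-0.478, -0.519, -0.481, 0.52]
contact_force: [-0.4, -0.0, -1.9]
width: 0.047
```

```bash
python3 - <<'E'
from h import *
s=st();d=grab('wrist');overlay(d,'ov14',(180,30,480,300),2.6)
plan([(tw(.061,.039,.057),-4.6,2)],-1)
E
```

```text
t 35.1 p [ 0.5348 -0.0575  0.0717] R [[-0.004, 0.997, -0.08], [0.002, -0.08, -0.997], [-1.0, -0.004, -0.002]] F [-0.4 -0.  -1.9] w 0.047 q [-0.24  0.36  1.81  0.    0.97 -0.16]
rows 2 end [ 0.5357 -0.0577  0.0573]
[0.13, 0.0, 0.0, 0.0, -0.01, 0.01, -1.0, 0.13, 0.0, 0.0, 0.0, -0.01, 0.01, -1.0]
```

View pics/ov14.png

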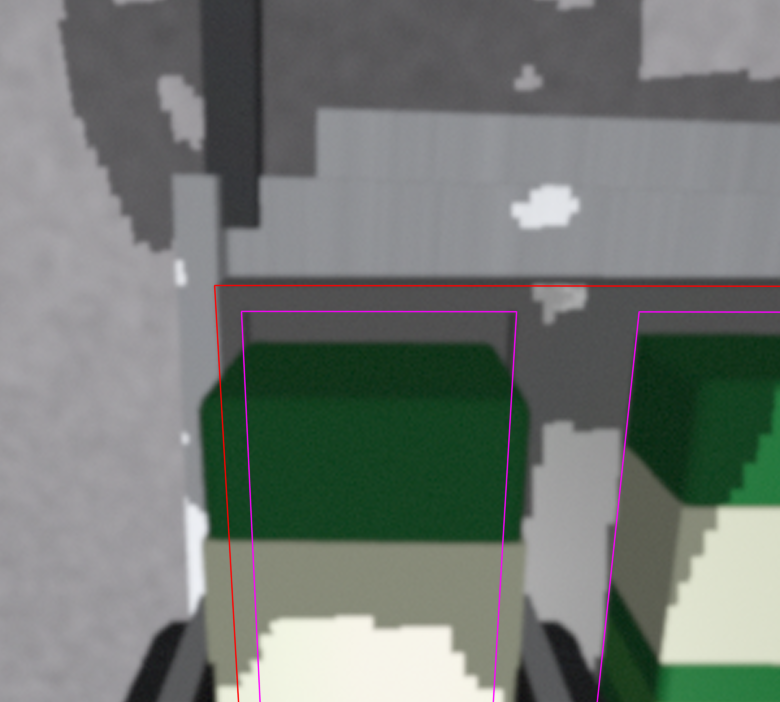

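Request:
{"method": "carry_out", "body": {"deltas": [0.1, 0.02, 0, 0, -0.01, 0.02, -1, 0.08, 0, 0, 0, 0, 0.02, -1, 0.05, 0, 0, 0, 0, 0.01, -1, 0, 0, 0, 0, 0, 0, -1]}}

```text
clock: 35.65
position: [0.5373, -0.0579, 0.0608]
ee_rot: [0.481, 0.521, 0.478, -0.519]
contact_force: [-0.0, 0.0, -2.5]
width: 0.0473
```

```bash
python3 - <<'E'
from h import *
s=st()
E
```

```text
t 35.65 p [ 0.5373 -0.0579  0.0608] R [[0.005, 0.997, -0.08], [-0.001, -0.08, -0.997], [-1.0, 0.005, 0.0]] F [-0.   0.  -2.5] w 0.0473 q [-0.24  0.37  1.83  0.    0.93 -0.16]
```

Request:
{"method": "carry_out", "body": {"deltas": [0.05, -0.015, 0, 0, 0, -0.03, -1, 0.03, 0, 0, 0, 0, 0, -1, 0, 0, 0, 0, 0, 0, -1]}}

```text
clock: 36.02
position: [0.5365, -0.0578, 0.0559]
ee_rot: [0.48, 0.52, 0.479, -0.519]
contact_force: [-0.1, -0.4, -1.9]
width: 0.0476
```

```bash
python3 - <<'E'
from h import *
s=st()
E
```

```text
t 36.02 p [ 0.5365 -0.0578  0.0559] R [[0.003, 0.997, -0.08], [-0.0, -0.08, -0.997], [-1.0, 0.003, 0.0]] F [-0.1 -0.4 -1.9] w 0.0476 q [-0.24  0.38  1.83  0.    0.92 -0.16]
```

Request:
{"method": "carry_out", "body": {"deltas": [0, 0, 0, 0, 0, 0, 0.2, 0, 0, 0, 0, 0, 0, 0.4, 0, 0, 0, 0, 0, 0, 0.4, -0.4, 0, 0, 0, 0, 0, 0.4, -0.9, 0, 0, 0, 0, 0, 0.4, -0.9, 0, 0, 0, 0, 0, 1, -0.7, 0, 0, 0, 0, 0, 1, 0, 0, 0, 0, 0, 0, 1]}}

```text
clock: 37.02
position: [0.5384, -0.0583, 0.2341]
ee_rot: [0.483, 0.522, 0.476, -0.517]
contact_force: [-0.4, 0.4, -0.1]
width: 0.0856
```

```bash
python3 - <<'E'
from h import *
s=st();d=grab('wrist');overlay(d,'ov15',(150,20,500,340),2.0);cartons(d,0.084)
c=cartons(grab('top'))
plan([((0.435,0.2175,0.17),76.0)],1)
E
```

```text
t 37.02 p [ 0.5384 -0.0583  0.2341] R [[0.012, 0.997, -0.08], [-0.002, -0.08, -0.997], [-1.0, 0.012, 0.002]] F [-0.4  0.4 -0.1] w 0.0856 q [-0.24  0.22  1.58  0.    1.33 -0.16]
carton px [316. 184.] xy 535.2 -58.2 size 109.4 48.5 ang 85.4
carton px [395. 185.] xy 610.5 -65.7 size 109.7 48.9 ang 85.3
carton px [388. 292.] xy 603.4 -186.1 size 110.6 49.0 ang 85.5
carton px [289. 224.] xy 435.6 217.3 size 110.0 49.0 ang -13.8
rows 21 end [0.4353 0.2174 0.1702]
[0.05, -0.1, -0.21, -0.96, 0.0, 0.0, 1.0, 0.05, -0.08, -0.22, -0.96, 0.0, 0.0, 1.0, 0.05, -0.07, -0.22, -0.96, 0.0, 0.0, 1.0, 0.05, -0.05, -0.23, -0.96, 0.0, 0.0, 1.0, 0.05, -0.04, -0.23, -0.96, 0.0, 0.0, 1.0, 0.05, -0.02, -0.23, -0.96, 0.0, 0.0, 1.0, 0.05, -0.01, -0.23, -0.96, 0.0, 0.0, 1.0, 0.05, 0.01, -0.23, -0.96, 0.0, 0.0, 1.0, 0.05, 0.02, -0.23, -0.96, 0.0, 0.0, 1.0, 0.05, 0.04, -0.23, -0.96, 0.0, 0.0, 1.0]
[0.04, 0.06, -0.23, -0.96, 0.0, 0.0, 1.0, 0.05, 0.07, -0.22, -0.96, 0.0, 0.0, 1.0, 0.04, 0.08, -0.22, -0.96, 0.01, 0.0, 1.0, 0.05, 0.1, -0.21, -0.96, 0.0, 0.0, 1.0, 0.04, 0.11, -0.2, -0.96, 0.01, 0.0, 1.0, 0.05, 0.13, -0.2, -0.96, 0.0, 0.0, 1.0, 0.04, 0.14, -0.19, -0.96, 0.01, 0.0, 1.0, 0.05, 0.15, -0.18, -0.96, 0.0, -0.01, 1.0, 0.04, 0.16, -0.16, -0.96, 0.01, 0.0, 1.0, 0.05, 0.17, -0.15, -0.96, 0.0, -0.01, 1.0]
[0.04, 0.19, -0.14, -0.95, 0.01, 0.0, 1.0]
```

View pics/ov15.png

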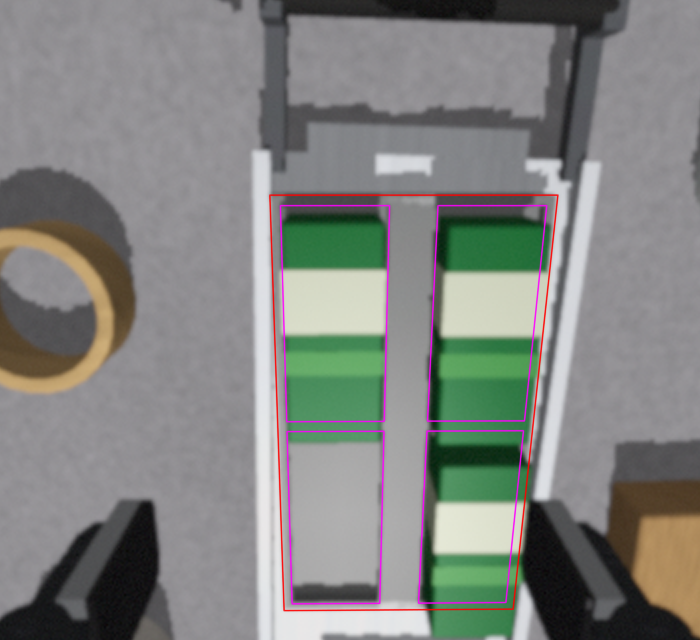

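Request:
{"method": "carry_out", "body": {"deltas": [0.05, -0.1, -0.21, -0.96, 0, -0.02, 1, 0.05, -0.08, -0.22, -0.96, 0, -0.02, 1, 0.05, -0.07, -0.22, -0.96, 0, -0.02, 1, 0.05, -0.05, -0.23, -0.96, 0, -0.02, 1, 0.05, -0.04, -0.23, -0.96, 0, -0.02, 1, 0.05, -0.02, -0.23, -0.96, 0, -0.02, 1, 0.05, -0.01, -0.23, -0.96, 0, -0.02, 1, 0.05, 0.01, -0.23, -0.96, 0, 0, 1, 0.05, 0.02, -0.23, -0.96, 0, 0, 1, 0.05, 0.04, -0.23, -0.96, 0, 0, 1]}}

```text
clock: 38.38
position: [0.4863, 0.0733, 0.1978]
ee_rot: [0.621, 0.33, 0.627, -0.335]
contact_force: [0.7, 0.2, 0.6]
width: 0.0852
```

Request:
{"method": "carry_out", "body": {"deltas": [0.04, 0.06, -0.23, -0.96, 0, 0, 1, 0.05, 0.07, -0.22, -0.96, 0, 0, 1, 0.04, 0.08, -0.22, -0.96, 0, 0, 1, 0.05, 0.1, -0.21, -0.96, 0, 0, 1, 0.04, 0.11, -0.2, -0.96, 0, 0, 1, 0.05, 0.13, -0.2, -0.96, 0, 0, 1, 0.04, 0.14, -0.19, -0.96, 0, 0, 1, 0.05, 0.15, -0.18, -0.96, 0, 0, 1, 0.04, 0.16, -0.16, -0.96, 0, 0, 1, 0.05, 0.17, -0.15, -0.96, 0, 0, 1]}}

```text
clock: 39.62
position: [0.4381, 0.2038, 0.171]
ee_rot: [0.695, 0.107, 0.702, -0.11]
contact_force: [0.4, -0.3, -0.3]
width: 0.0853
```

Request:
{"method": "carry_out", "body": {"deltas": [0.04, 0.19, -0.14, -0.95, 0, 0, 1, 0, 0, 0, 0, 0, 0, 1, 0, 0, 0, 0, 0, 0, 1]}}

```text
clock: 40.0
position: [0.4351, 0.217, 0.1703]
ee_rot: [0.7, 0.085, 0.704, -0.088]
contact_force: [0.1, 0.2, 0.2]
width: 0.0857
```

```bash
python3 - <<'E'
from h import *
s=st();c=cartons(grab('wrist'))
c=min(c,key=lambda c:np.hypot(c[0]-s['position'][0],c[1]-s['position'][1]))
x,y=c[0],c[1]
plan([((x,y,0.05),90+c[2]),((x,y,0.013),90+c[2],2)],1)
E
```

```text
t 40.0 p [0.4351 0.217  0.1703] R [[-0.007, 0.242, 0.97], [-0.003, 0.97, -0.242], [-1.0, -0.004, -0.006]] F [0.1 0.2 0.2] w 0.0857 q [ 0.32  0.19  1.78 -0.    1.18 -1.01]
carton px [250.   4.] xy 278.6 203.5 size 19.9 8.4 ang 77.1
carton px [321. 193.] xy 434.9 217.2 size 110.2 48.7 ang -13.4
carton px [ 46. 194.] xy 375.3 -19.6 size 85.8 39.4 ang 0.6
carton px [ 21. 242.] xy 408.7 -61.3 size 39.6 11.4 ang 60.0
carton px [126. 331.] xy 519.0 -8.0 size 26.6 14.0 ang 43.9
carton px [ 52. 337.] xy 509.1 -82.7 size 53.5 2.1 ang 85.2
rows 5 end [0.4349 0.2174 0.0127]
[0.67, 0.0, 0.0, -0.05, -0.03, 0.02, 1.0, 0.67, 0.0, 0.0, -0.05, -0.03, 0.02, 1.0, 0.67, 0.01, 0.0, -0.06, -0.02, 0.02, 1.0, 0.31, 0.0, 0.0, 0.0, 0.0, 0.0, 1.0, 0.31, 0.0, 0.0, 0.0, 0.0, 0.0, 1.0]
```

Request:
{"method": "carry_out", "body": {"deltas": [0.67, 0, 0, -0.05, -0.03, 0.02, 1, 0.67, 0, 0, -0.05, -0.03, 0.02, 1, 0.67, 0.01, 0, -0.06, -0.02, 0.02, 1, 0.31, 0, 0, 0, 0, 0, 1, 0.3, 0, 0, 0, 0, 0, 1, 0, 0, 0, 0, 0, 0, -1, 0, 0, 0, 0, 0, 0, -1, 0, 0, 0, 0, 0, 0, -1, 0, 0, 0, 0, 0, 0, -1, 0, 0, 0, 0, 0, 0, -1], "newtons": 50}}

```text
clock: 41.3
position: [0.4357, 0.2179, 0.0144]
ee_rot: [0.703, 0.083, 0.702, -0.082]
contact_force: [0.6, 0.1, 6.7]
width: 0.0471
```

```bash
python3 - <<'E'
from h import *
s=st();nearedge()
E
```

```text
t 41.3 p [0.4357 0.2179 0.0144] R [[0.002, 0.231, 0.973], [0.001, 0.973, -0.231], [-1.0, 0.002, 0.002]] F [0.6 0.1 6.7] w 0.0471 q [ 0.32  0.38  1.99  0.    0.77 -1.02]
n 23111 top x -0.0301 z edge -0.0548 y [-0.0234  0.0225]
```

Request:
{"method": "carry_out", "body": {"deltas": [0, 0, 0, 0, 0, 0, -1, -0.3, 0, 0, 0, 0, 0, -1, -0.8, 0, 0, 0, 0, 0, -1, -0.8, 0, 0, 0, 0, 0, -1, -0.8, 0, 0, 0, 0, 0, -1]}}

```text
clock: 41.98
position: [0.4339, 0.2174, 0.1765]
ee_rot: [0.702, 0.082, 0.703, -0.082]
contact_force: [1.7, -0.0, -3.3]
width: 0.0472
```

```bash
python3 - <<'E'
from h import *
s=st()
plan([(tw(-.061,.039,.16),-4.6)],-1)
E
```

```text
t 41.98 p [0.4339 0.2174 0.1765] R [[-0.001, 0.231, 0.973], [0.001, 0.973, -0.231], [-1.0, 0.0, -0.001]] F [ 1.7 -0.  -3.3] w 0.0472 q [ 0.32  0.18  1.78  0.    1.18 -1.02]
rows 21 end [ 0.5265 -0.1791  0.16  ]
[0.01, -0.29, 0.14, 0.97, 0.0, 0.0, -1.0, 0.01, -0.28, 0.16, 0.97, 0.0, 0.0, -1.0, 0.01, -0.27, 0.18, 0.97, 0.0, 0.0, -1.0, 0.01, -0.25, 0.2, 0.97, 0.0, 0.0, -1.0, 0.01, -0.24, 0.22, 0.97, 0.0, 0.0, -1.0, 0.01, -0.22, 0.23, 0.97, 0.0, 0.0, -1.0, 0.01, -0.21, 0.25, 0.97, 0.0, 0.0, -1.0, 0.01, -0.19, 0.26, 0.97, 0.0, 0.0, -1.0, 0.01, -0.17, 0.27, 0.97, 0.0, 0.0, -1.0, 0.01, -0.16, 0.28, 0.96, 0.0, 0.0, -1.0]
[0.02, -0.14, 0.29, 0.97, 0.0, 0.0, -1.0, 0.01, -0.11, 0.3, 0.96, 0.0, 0.0, -1.0, 0.02, -0.09, 0.31, 0.97, 0.0, 0.0, -1.0, 0.01, -0.07, 0.32, 0.96, 0.0, 0.0, -1.0, 0.02, -0.05, 0.32, 0.97, 0.0, 0.0, -1.0, 0.01, -0.03, 0.32, 0.96, 0.0, 0.0, -1.0, 0.02, -0.01, 0.33, 0.97, 0.0, 0.0, -1.0, 0.01, 0.01, 0.32, 0.96, 0.0, 0.0, -1.0, 0.02, 0.03, 0.32, 0.97, 0.0, 0.01, -1.0, 0.01, 0.06, 0.32, 0.96, 0.0, 0.0, -1.0]
[0.02, 0.08, 0.32, 0.97, -0.01, 0.01, -1.0]
```

Request:
{"method": "carry_out", "body": {"deltas": [0.01, -0.29, 0.14, 0.97, 0, 0, -1, 0.01, -0.28, 0.16, 0.97, 0, 0, -1, 0.01, -0.27, 0.18, 0.97, 0, 0, -1, 0.01, -0.25, 0.2, 0.97, 0, 0, -1, 0.01, -0.24, 0.22, 0.97, 0, 0, -1, 0.01, -0.22, 0.23, 0.97, 0, 0, -1, 0.01, -0.21, 0.25, 0.97, 0, 0, -1, 0.01, -0.19, 0.26, 0.97, 0, 0, -1, 0.01, -0.17, 0.27, 0.97, 0, 0, -1, 0.01, -0.16, 0.28, 0.96, 0, 0, -1]}}

```text
clock: 43.22
position: [0.4777, 0.0288, 0.1688]
ee_rot: [0.634, 0.311, 0.635, -0.311]
contact_force: [0.2, -1.2, -1.6]
width: 0.0472
```

Request:
{"method": "carry_out", "body": {"deltas": [0.02, -0.14, 0.29, 0.97, 0, 0, -1, 0.01, -0.11, 0.3, 0.96, 0, 0, -1, 0.02, -0.09, 0.31, 0.97, 0, 0, -1, 0.01, -0.07, 0.32, 0.96, 0, 0, -1, 0.02, -0.05, 0.32, 0.97, 0, 0, -1, 0.01, -0.03, 0.32, 0.96, 0, 0, -1, 0.02, -0.01, 0.33, 0.97, 0, 0, -1, 0.01, 0.01, 0.32, 0.96, 0, 0, -1, 0.02, 0.03, 0.32, 0.97, 0, 0, -1, 0.01, 0.06, 0.32, 0.96, 0, 0, -1]}}

```text
clock: 44.48
position: [0.523, -0.1609, 0.16]
ee_rot: [0.495, 0.505, 0.496, -0.504]
contact_force: [0.7, 0.1, -1.7]
width: 0.0468
```

Request:
{"method": "carry_out", "body": {"deltas": [0.02, 0.08, 0.32, 0.97, 0, 0, -1, 0, 0, 0, 0, 0, 0, -1, 0, 0, 0, 0, 0, 0, -1]}}

```text
clock: 44.85
position: [0.527, -0.1786, 0.1588]
ee_rot: [0.479, 0.52, 0.48, -0.52]
contact_force: [-1.1, 0.3, -3.2]
width: 0.0474
```

```bash
python3 - <<'E'
from h import *
s=st();nearedge();overlay(load('wrist'),'ov16',(200,20,500,290),2.6)
plan([(tw(-.061,.039,.068),-4.6,4)],-1)
E
```

```text
t 44.85 p [ 0.527  -0.1786  0.1588] R [[-0.001, 0.997, -0.081], [0.002, -0.081, -0.997], [-1.0, -0.001, -0.002]] F [-1.1  0.3 -3.2] w 0.0474 q [-0.45  0.3   1.66  0.    1.18 -0.37]
n 23083 top x -0.0302 z edge -0.053 y [-0.0242  0.0216]
rows 4 end [ 0.5262 -0.1794  0.0683]
[0.38, 0.0, 0.0, 0.0, -0.01, 0.0, -1.0, 0.38, 0.0, 0.01, 0.0, 0.0, 0.0, -1.0, 0.38, -0.01, 0.0, 0.0, -0.01, 0.0, -1.0, 0.37, 0.0, 0.01, 0.0, 0.0, 0.01, -1.0]
```

View pics/ov16.png

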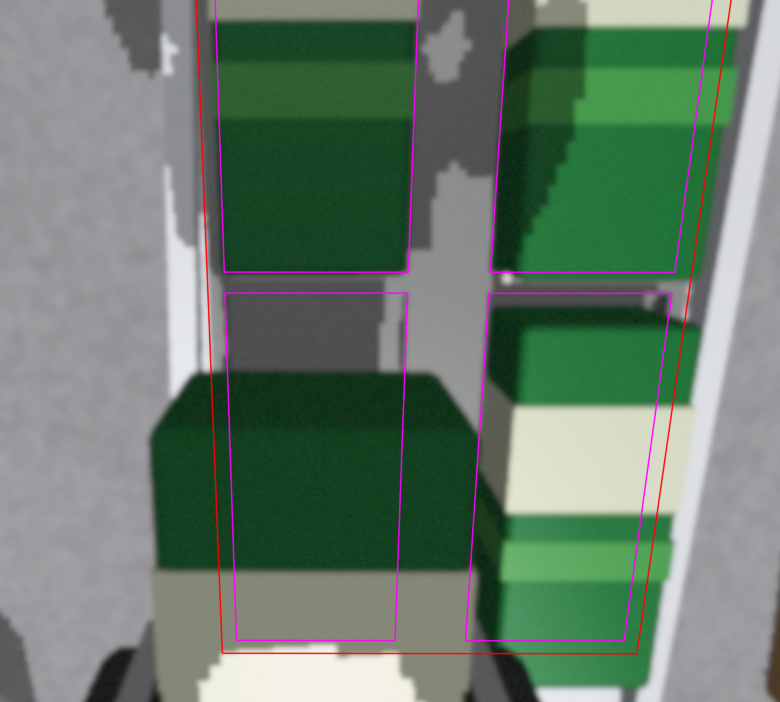

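Request:
{"method": "carry_out", "body": {"deltas": [0.38, 0, 0, 0, -0.01, 0, -1, 0.38, 0, 0.01, 0, 0, 0, -1, 0.38, -0.01, 0, 0, 0, 0, -1, 0.38, 0, 0.01, 0, 0, 0, -1, 0.1, 0, 0, 0, 0, 0, -1, 0, 0, 0, 0, 0, 0, -1]}}

```text
clock: 45.65
position: [0.5267, -0.1796, 0.0619]
ee_rot: [0.48, 0.52, 0.48, -0.52]
contact_force: [-0.1, -0.4, -0.8]
width: 0.0477
```

```bash
python3 - <<'E'
from h import *
s=st();plan([(tw(-.061,.039,.055),-4.6,3)],-1)
E
```

```text
t 45.65 p [ 0.5267 -0.1796  0.0619] R [[-0.0, 0.997, -0.08], [0.0, -0.08, -0.997], [-1.0, -0.0, -0.0]] F [-0.1 -0.4 -0.8] w 0.0477 q [-0.45  0.4   1.79  0.    0.96 -0.37]
rows 3 end [ 0.5261 -0.179   0.0547]
[0.04, 0.0, 0.0, 0.0, 0.0, 0.0, -1.0, 0.04, 0.0, 0.0, 0.0, 0.0, 0.0, -1.0, 0.04, -0.01, -0.01, 0.01, 0.0, 0.0, -1.0]
```

Request:
{"method": "carry_out", "body": {"deltas": [0.04, 0, 0, 0, 0, 0, -1, 0.04, 0, 0, 0, 0, 0, -1, 0.03, 0, 0, 0, 0, 0, -1, 0, 0, 0, 0, 0, 0, -1]}}

```text
clock: 46.15
position: [0.5265, -0.1801, 0.0551]
ee_rot: [0.479, 0.52, 0.48, -0.52]
contact_force: [-0.4, 1.0, -2.8]
width: 0.0471
```

```bash
python3 - <<'E'
from h import *
s=st()
E
```

```text
t 46.15 p [ 0.5265 -0.1801  0.0551] R [[-0.0, 0.997, -0.08], [0.0, -0.08, -0.997], [-1.0, -0.0, -0.0]] F [-0.4  1.  -2.8] w 0.0471 q [-0.45  0.4   1.8   0.    0.94 -0.37]
```

Request:
{"method": "carry_out", "body": {"deltas": [0, 0, 0, 0, 0, 0, 0.2, 0, 0, 0, 0, 0, 0, 0.4, 0, 0, 0, 0, 0, 0, 0.4, -0.4, 0, 0, 0, 0, 0, 0.4, -0.9, 0, 0, 0, 0, 0, 0.4, -0.9, 0, 0, 0, 0, 0, 1, -0.9, 0, 0, 0, 0, 0, 1, 0, 0, 0, 0, 0, 0, 1]}}

```text
clock: 47.15
position: [0.5292, -0.1813, 0.2465]
ee_rot: [0.483, 0.521, 0.476, -0.518]
contact_force: [0.4, 0.5, -0.7]
width: 0.0855
```

```bash
python3 - <<'E'
from h import *
s=st();d=grab('wrist');overlay(d,'ov17',(150,0,500,340),2.0);cartons(d,0.084)
W=cloud(d);C=d['color'].astype(int)
ch=(C[...,0]>C[...,2]+40)&(abs(W[...,2]-.07)<.008)&(abs(W[...,0]-.56)<.08)&(abs(W[...,1]+.31)<.06)
print('chock',ch.sum(),cv2.minAreaRect(W[ch][:,:2].astype(np.float32)*1000))
t=grab('top','top17')
E
```

```text
t 47.15 p [ 0.5292 -0.1813  0.2465] R [[0.01, 0.997, -0.08], [-0.005, -0.08, -0.997], [-1.0, 0.01, 0.004]] F [ 0.4  0.5 -0.7] w 0.0855 q [-0.45  0.24  1.52  0.    1.37 -0.37]
carton px [315.  55.] xy 534.4 -68.6 size 90.3 48.2 ang 86.1
carton px [402.  56.] xy 609.7 -74.9 size 91.5 49.0 ang 85.2
carton px [315. 180.] xy 524.8 -181.3 size 110.1 48.5 ang 85.2
carton px [394. 178.] xy 603.2 -185.9 size 108.9 49.0 ang 85.3
chock 2220 ((561.7124633789062, -314.82720947265625), (30.571516036987305, 108.32540893554688), 84.27568054199219)
```

View pics/ov17.png

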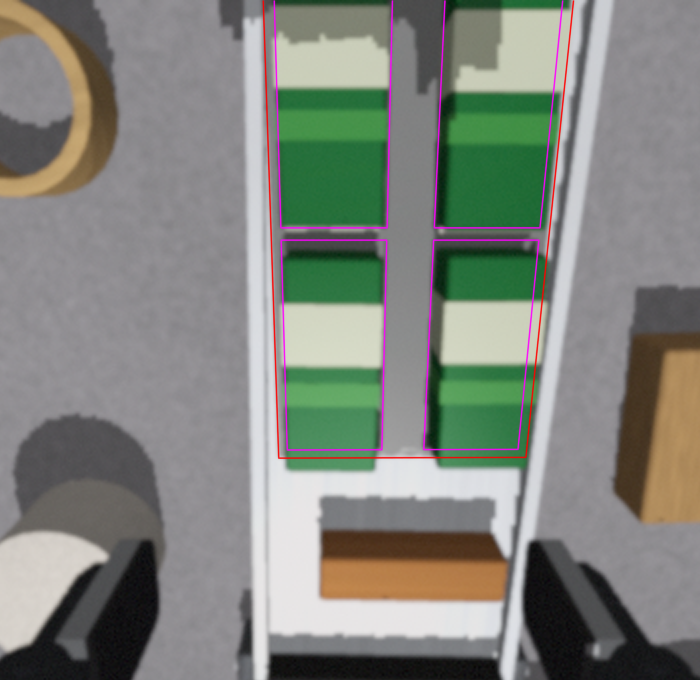

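View pics/top17.png

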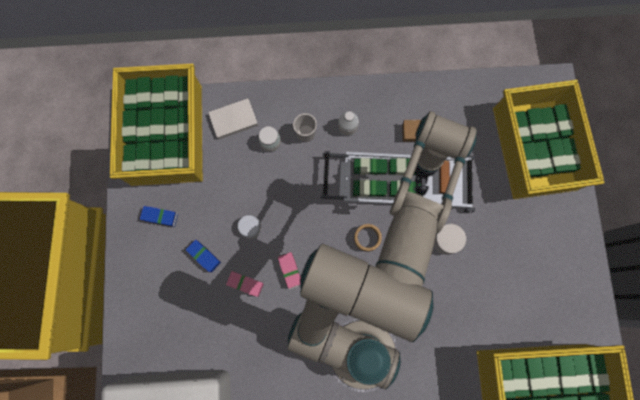

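```bash
python3 - <<'E'
from h import *
plan([((0.5617,-0.3145,0.18),84.2)],1)
E
```

```text
rows 23 end [ 0.5618 -0.3145  0.1798]
[0.04, 0.03, 0.1, -0.97, 0.0, 0.0, 1.0, 0.04, 0.03, 0.1, -0.97, 0.0, 0.0, 1.0, 0.05, 0.02, 0.1, -0.96, 0.0, 0.0, 1.0, 0.04, 0.01, 0.1, -0.97, 0.0, 0.0, 1.0, 0.05, 0.01, 0.1, -0.96, 0.0, 0.0, 1.0, 0.04, 0.0, 0.1, -0.97, 0.0, 0.0, 1.0, 0.05, -0.01, 0.1, -0.96, 0.0, 0.0, 1.0, 0.04, -0.01, 0.1, -0.97, 0.0, 0.0, 1.0, 0.05, -0.02, 0.1, -0.96, 0.0, 0.0, 1.0, 0.04, -0.03, 0.1, -0.97, 0.0, 0.0, 1.0]
[0.05, -0.03, 0.09, -0.96, 0.0, 0.0, 1.0, 0.04, -0.04, 0.09, -0.97, 0.0, 0.0, 1.0, 0.05, -0.05, 0.09, -0.96, 0.0, 0.0, 1.0, 0.04, -0.05, 0.09, -0.97, 0.0, 0.0, 1.0, 0.05, -0.06, 0.08, -0.96, 0.0, 0.0, 1.0, 0.04, -0.06, 0.08, -0.97, 0.0, 0.0, 1.0, 0.05, -0.07, 0.07, -0.96, 0.0, 0.0, 1.0, 0.04, -0.07, 0.07, -0.97, 0.0, 0.0, 1.0, 0.05, -0.08, 0.06, -0.96, 0.0, 0.0, 1.0, 0.04, -0.08, 0.06, -0.97, 0.0, 0.0, 1.0]
[0.05, -0.08, 0.06, -0.96, 0.0, 0.0, 1.0, 0.04, -0.09, 0.05, -0.97, 0.01, 0.0, 1.0, 0.05, -0.09, 0.04, -0.96, 0.0, 0.0, 1.0]
```

Request:
{"method": "carry_out", "body": {"deltas": [0.04, 0.03, 0.1, -0.97, 0, 0, 1, 0.04, 0.03, 0.1, -0.97, 0, 0, 1, 0.05, 0.02, 0.1, -0.96, 0, 0, 1, 0.04, 0.01, 0.1, -0.97, 0, 0, 1, 0.05, 0.01, 0.1, -0.96, 0, 0, 1, 0.04, 0, 0.1, -0.97, 0, 0, 1, 0.05, -0.01, 0.1, -0.96, 0, 0, 1, 0.04, -0.01, 0.1, -0.97, 0, 0, 1, 0.05, -0.02, 0.1, -0.96, 0, 0, 1, 0.04, -0.03, 0.1, -0.97, 0, 0, 1]}}

```text
clock: 48.5
position: [0.5407, -0.2388, 0.2121]
ee_rot: [0.623, 0.331, 0.627, -0.331]
contact_force: [-0.1, 0.2, 0.2]
width: 0.0853
```

Request:
{"method": "carry_out", "body": {"deltas": [0.05, -0.03, 0.09, -0.96, 0, 0, 1, 0.04, -0.04, 0.09, -0.97, 0, 0, 1, 0.05, -0.05, 0.09, -0.96, 0, 0, 1, 0.04, -0.05, 0.09, -0.97, 0, 0, 1, 0.05, -0.06, 0.08, -0.96, 0, 0, 1, 0.04, -0.06, 0.08, -0.97, 0, 0, 1, 0.05, -0.07, 0.07, -0.96, 0, 0, 1, 0.04, -0.07, 0.07, -0.97, 0, 0, 1, 0.05, -0.08, 0.06, -0.96, 0, 0, 1, 0.04, -0.08, 0.06, -0.97, 0, 0, 1]}}

```text
clock: 49.75
position: [0.5555, -0.2966, 0.185]
ee_rot: [0.698, 0.107, 0.701, -0.105]
contact_force: [0.5, 0.1, -0.1]
width: 0.0856
```

Request:
{"method": "carry_out", "body": {"deltas": [0.05, -0.08, 0.06, -0.96, 0, 0, 1, 0.04, -0.09, 0.05, -0.97, 0, 0, 1, 0.05, -0.09, 0.04, -0.96, 0, 0, 1, 0, 0, 0, 0, 0, 0, 1, 0, 0, 0, 0, 0, 0, 1]}}

```text
clock: 50.38
position: [0.5612, -0.314, 0.1781]
ee_rot: [0.705, 0.037, 0.707, -0.036]
contact_force: [0.6, -0.5, 0.4]
width: 0.0855
```

```bash
python3 - <<'E'
from h import *
s=st();d=grab('wrist','w18')
W=cloud(d);C=d['color'].astype(int)
ch=(C[...,0]>C[...,2]+40)&(abs(W[...,2]-.07)<.008)&(abs(W[...,0]-.56)<.08)&(abs(W[...,1]+.31)<.06)
print('chock',ch.sum(),cv2.minAreaRect(W[ch][:,:2].astype(np.float32)*1000))
plan([((0.5617,-0.3145,0.09),84.2,3),((0.5617,-0.3145,0.041),84.2,4)],1)
E
```

```text
t 50.38 p [ 0.5612 -0.314   0.1781] R [[-0.002, 0.102, 0.995], [0.002, 0.995, -0.102], [-1.0, 0.002, -0.002]] F [ 0.6 -0.5  0.4] w 0.0855 q [-0.62  0.41  1.43  0.    1.3  -2.09]
chock 4323 ((560.470947265625, -315.84326171875), (29.26759910583496, 109.49640655517578), 83.95510864257812)
rows 7 end [ 0.5619 -0.3146  0.0412]
[0.49, 0.0, 0.0, 0.0, -0.01, 0.0, 1.0, 0.49, 0.0, 0.0, -0.01, 0.0, -0.01, 1.0, 0.5, -0.01, 0.01, 0.0, -0.01, 0.0, 1.0, 0.2, 0.0, 0.0, 0.0, 0.0, 0.0, 1.0, 0.2, 0.0, 0.0, 0.0, 0.0, 0.0, 1.0, 0.21, 0.0, 0.0, 0.0, 0.0, 0.0, 1.0, 0.2, 0.0, 0.0, 0.0, 0.0, 0.0, 1.0]
```

View pics/w18.png

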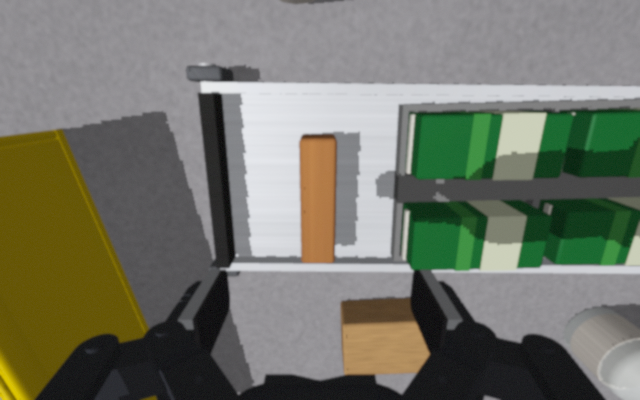

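Request:
{"method": "carry_out", "body": {"deltas": [0.49, -0.01, 0, 0, -0.01, 0, 1, 0.49, -0.01, 0, 0, 0, 0, 1, 0.5, 0, 0, 0, -0.01, 0, 1, 0.2, 0, 0, 0, 0, 0, 1, 0.2, 0, 0, 0, 0, 0, 1, 0.21, 0, 0, 0, 0, 0, 1, 0.2, 0, 0, 0, 0, 0, 1, 0, 0, 0, 0, 0, 0, 1]}}

```text
clock: 51.42
position: [0.5612, -0.3153, 0.041]
ee_rot: [0.706, 0.036, 0.706, -0.035]
contact_force: [0.7, 0.5, 0.6]
width: 0.0851
```

Request:
{"method": "carry_out", "body": {"deltas": [0, 0, 0, 0, 0, 0, -1, 0, 0, 0, 0, 0, 0, -1, 0, 0, 0, 0, 0, 0, -1, 0, 0, 0, 0, 0, 0, -1, 0, 0, 0, 0, 0, 0, -1, 0, 0, 0, 0, 0, 0, -1], "newtons": 50}}

```text
clock: 52.18
position: [0.5622, -0.316, 0.0425]
ee_rot: [0.707, 0.036, 0.705, -0.036]
contact_force: [-1.5, -0.3, 5.0]
width: 0.0296
```

```bash
python3 - <<'E'
from h import *
s=st()
E
```

```text
t 52.17 p [ 0.5622 -0.316   0.0425] R [[0.002, 0.101, 0.995], [-0.001, 0.995, -0.101], [-1.0, -0.0, 0.002]] F [-1.5 -0.3  5. ] w 0.0296 q [-0.62  0.52  1.61  0.    1.01 -2.09]
```

Request:
{"method": "carry_out", "body": {"deltas": [-0.3, 0, 0, 0, 0, 0, -1, -0.7, 0, 0, 0, 0, 0, -1, -0.8, 0, 0, 0, 0, 0, -1, -0.8, 0, 0, 0, 0, 0, -1, 0, 0, 0, 0, 0, 0, -1]}}

```text
clock: 52.8
position: [0.5636, -0.3172, 0.2034]
ee_rot: [0.71, 0.034, 0.703, -0.038]
contact_force: [0.4, -0.0, -1.7]
width: 0.0289
```

```bash
python3 - <<'E'
from h import *
s=st()
plan([((0.60,0.33,0.18),84,14)],-1)
E
```

```text
t 52.8 p [ 0.5636 -0.3172  0.2034] R [[0.009, 0.101, 0.995], [-0.006, 0.995, -0.101], [-1.0, -0.005, 0.01]] F [ 0.4 -0.  -1.7] w 0.0289 q [-0.62  0.39  1.4   0.    1.34 -2.09]
rows 14 end [0.6    0.3298 0.1799]
[0.02, 0.77, -0.04, 0.0, 0.01, 0.0, -1.0, 0.02, 0.77, -0.03, 0.0, 0.01, 0.01, -1.0, 0.03, 0.77, -0.04, 0.0, 0.01, 0.0, -1.0, 0.02, 0.77, -0.03, 0.0, 0.01, 0.01, -1.0, 0.03, 0.77, -0.04, 0.0, 0.01, 0.0, -1.0, 0.03, 0.77, -0.03, 0.01, 0.01, 0.01, -1.0, 0.03, 0.77, -0.04, 0.0, 0.01, 0.0, -1.0, 0.02, 0.77, -0.03, 0.01, 0.01, 0.01, -1.0, 0.03, 0.77, -0.04, 0.0, 0.01, 0.0, -1.0, 0.03, 0.77, -0.04, 0.01, 0.01, 0.01, -1.0]
[0.02, 0.77, -0.03, 0.0, 0.01, 0.0, -1.0, 0.03, 0.77, -0.04, 0.01, 0.01, 0.01, -1.0, 0.02, 0.78, -0.04, 0.0, 0.01, 0.0, -1.0, 0.03, 0.77, -0.03, 0.01, 0.01, 0.01, -1.0]
```

Request:
{"method": "carry_out", "body": {"deltas": [0.02, 0.77, -0.04, 0, 0.01, 0, -1, 0.02, 0.77, -0.03, 0, 0.01, 0.01, -1, 0.03, 0.77, -0.04, 0, 0.01, 0, -1, 0.02, 0.77, -0.03, 0, 0.01, 0.01, -1, 0.03, 0.77, -0.04, 0, 0.01, 0, -1, 0.03, 0.77, -0.03, 0.01, 0.01, 0.01, -1, 0.03, 0.77, -0.04, 0, 0.01, 0, -1, 0.02, 0.77, -0.03, 0.01, 0.01, 0.01, -1, 0.03, 0.77, -0.04, 0, 0.01, 0, -1, 0.03, 0.77, -0.04, 0.01, 0.01, 0.01, -1]}}

```text
clock: 54.05
position: [0.5858, 0.1474, 0.1816]
ee_rot: [0.703, 0.038, 0.709, -0.035]
contact_force: [0.3, 0.0, -1.6]
width: 0.0294
```

Request:
{"method": "carry_out", "body": {"deltas": [0.02, 0.77, -0.03, 0, 0.01, 0, -1, 0.03, 0.77, -0.04, 0.01, 0.01, 0.01, -1, 0.02, 0.78, -0.04, 0, 0.01, 0, -1, 0.03, 0.7, -0.03, 0, 0.01, 0, -1, 0, 0, 0, 0, 0, 0, -1, 0, 0, 0, 0, 0, 0, -1]}}

```text
clock: 54.8
position: [0.5965, 0.3266, 0.1764]
ee_rot: [0.702, 0.038, 0.71, -0.036]
contact_force: [0.7, -0.3, -1.5]
width: 0.0292
```

```bash
python3 - <<'E'
from h import *
s=st();d=grab('wrist','w19')
plan([((0.60,0.33,0.06),84,3),((0.60,0.33,0.011),84,4)],-1)
E
```

```text
t 54.8 p [0.5965 0.3266 0.1764] R [[-0.011, 0.103, 0.995], [0.003, 0.995, -0.103], [-1.0, 0.002, -0.011]] F [ 0.7 -0.3 -1.5] w 0.0292 q [ 0.39  0.47  1.34  0.01  1.34 -1.07]
rows 7 end [0.6    0.3302 0.0113]
[0.65, 0.02, 0.02, 0.0, -0.05, -0.01, -1.0, 0.65, 0.02, 0.02, 0.0, -0.05, -0.01, -1.0, 0.65, 0.03, 0.02, 0.0, -0.05, -0.02, -1.0, 0.2, 0.0, 0.0, 0.0, 0.0, 0.0, -1.0, 0.2, 0.0, 0.0, 0.0, 0.0, 0.0, -1.0, 0.21, 0.0, 0.0, 0.0, 0.0, 0.0, -1.0, 0.2, 0.0, 0.0, 0.0, 0.0, 0.0, -1.0]
```

View pics/w19.png

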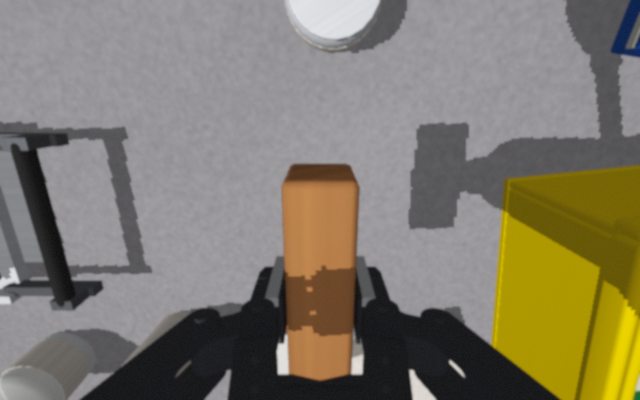

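```bash
python3 - <<'E'
from h import *
d=load('top')
for u,v,z in((269,135,.085),(305,124,.095),(233,118,.045)): print(world(d,u,v,z))
E
```

```text
[0.73612603 0.26736215 0.085     ]
[0.76440097 0.1433218  0.095     ]
[0.82003835 0.39437277 0.045     ]
```

Request:
{"method": "carry_out", "body": {"deltas": [0.65, 0.02, 0, 0, -0.05, -0.01, -1, 0.65, 0.02, 0, 0, -0.05, -0.01, -1, 0.65, 0.02, 0, 0, -0.05, -0.02, -1, 0.2, 0, 0, 0, 0, 0, -1, 0.2, 0, 0, 0, 0, 0, -1, 0.2, 0, 0, 0, 0, 0, -1, 0.1, 0, 0, 0, 0, 0, -1, 0, 0, 0, 0, 0, 0, -1]}}

```text
clock: 55.85
position: [0.5974, 0.3313, 0.0189]
ee_rot: [0.707, 0.037, 0.705, -0.036]
contact_force: [0.4, 0.0, -2.0]
width: 0.0294
```

```bash
python3 - <<'E'
from h import *
s=st()
E
```

```text
t 55.85 p [0.5974 0.3313 0.0189] R [[0.002, 0.104, 0.995], [0.001, 0.995, -0.104], [-1.0, 0.001, 0.002]] F [ 0.4  0.  -2. ] w 0.0294 q [ 0.4   0.6   1.53  0.    1.01 -1.06]
```

Request:
{"method": "carry_out", "body": {"deltas": [0.1, 0, 0, 0, 0, 0, -1, 0.05, 0, 0, 0, 0, 0, -1, 0, 0, 0, 0, 0, 0, -1]}}

```text
clock: 56.22
position: [0.5972, 0.3313, 0.0096]
ee_rot: [0.707, 0.037, 0.706, -0.036]
contact_force: [0.8, 0.5, -1.2]
width: 0.029
```

Request:
{"method": "carry_out", "body": {"deltas": [0, 0, 0, 0, 0, 0, 0.2, 0, 0, 0, 0, 0, 0, 0.6, 0, 0, 0, 0, 0, 0, 0.6, -0.4, 0, 0, 0, 0, 0, 0.6, -0.9, 0, 0, 0, 0, 0, 1, -0.9, 0, 0, 0, 0, 0, 1, -0.5, 0, 0, 0, 0, 0, 1, 0, 0, 0, 0, 0, 0, 1]}}

```text
clock: 57.22
position: [0.5987, 0.3319, 0.1756]
ee_rot: [0.709, 0.038, 0.703, -0.035]
contact_force: [0.1, 0.3, -0.9]
width: 0.0851
```

```bash
python3 - <<'E'
from h import *
s=st();d=grab('wrist','w20');t=grab('top')
cv2.imwrite('pics/t20.png',cv2.resize(t['color'][100:240,180:480][:,:,::-1],None,fx=2.6,fy=2.6,interpolation=cv2.INTER_CUBIC))
W=cloud(d)
print('handle target', 0.5408+.495*np.cos(np.radians(83.65)), -.410+.495*np.sin(np.radians(83.65)))
E
```

```text
t 57.23 p [0.5987 0.3319 0.1756] R [[0.009, 0.104, 0.995], [0.004, 0.995, -0.104], [-1.0, 0.005, 0.008]] F [ 0.1  0.3 -0.9] w 0.0851 q [ 0.4   0.47  1.35  0.    1.32 -1.06]
handle target 0.5955478235625238 0.08196308379304923
```

View pics/w20.png

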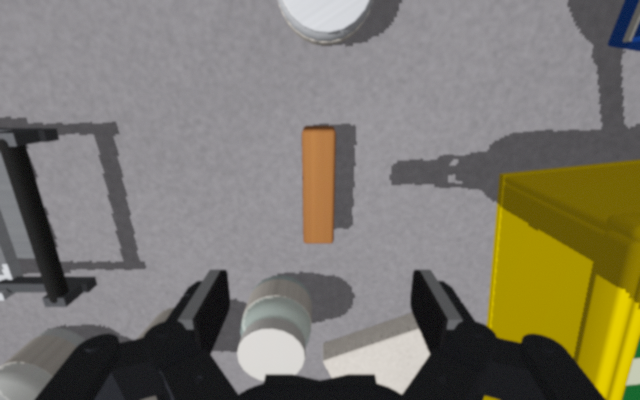

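View pics/t20.png

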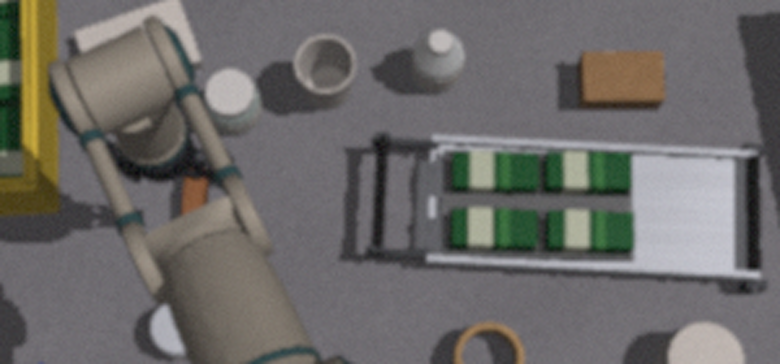

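```bash
python3 - <<'E'
from h import *
plan([((0.5955,0.082,0.17),83.65,6)],0.3)
E
```

```text
rows 6 end [0.5957 0.0818 0.17  ]
[0.0, -0.69, 0.07, 0.02, 0.0, 0.0, 0.3, 0.0, -0.69, 0.07, 0.01, 0.0, 0.0, 0.3, 0.0, -0.69, 0.07, 0.02, 0.0, 0.0, 0.3, 0.01, -0.69, 0.07, 0.01, 0.01, -0.01, 0.3, 0.0, -0.68, 0.07, 0.02, 0.0, 0.0, 0.3, 0.01, -0.69, 0.08, 0.01, 0.01, -0.01, 0.3]
```

Request:
{"method": "carry_out", "body": {"deltas": [0, -0.69, 0.07, 0.02, 0, 0, 0.3, 0, -0.69, 0.07, 0.01, 0, 0, 0.3, 0, -0.69, 0.07, 0.02, 0, 0, 0.3, 0.01, -0.69, 0.07, 0.01, 0.01, -0.01, 0.3, 0, -0.68, 0.07, 0.02, 0, 0, 0.3, 0.01, -0.69, 0.08, 0.01, 0.01, -0.01, 0.3, 0, 0, 0, 0, 0, 0, 0.3, 0, 0, 0, 0, 0, 0, 0.3]}}

```text
clock: 58.32
position: [0.5954, 0.0823, 0.1689]
ee_rot: [0.705, 0.04, 0.707, -0.039]
contact_force: [-0.2, 0.2, 1.5]
width: 0.0555
```

```bash
python3 - <<'E'
from h import *
s=st();d=grab('wrist','w21')
W=cloud(d)
for v in (120,150,180,210): 
    row=W[v,250:390]; m=(abs(row[:,2]-.062)<.015)
    print(v,np.where(m)[0][[0,-1]]+250 if m.any() else None, row[m].mean(0) if m.any() else None)
E
```

```text
t 58.33 p [0.5954 0.0823 0.1689] R [[-0.002, 0.111, 0.994], [0.001, 0.994, -0.111], [-1.0, 0.001, -0.002]] F [-0.2  0.2  1.5] w 0.0555 q [ 0.02  0.36  1.55  0.    1.24 -1.44]
120 [312 332] [0.5274182  0.09121454 0.06379144]
150 [312 331] [0.54961611 0.08840855 0.06386946]
180 [312 331] [0.57330368 0.08583972 0.06365521]
210 [313 331] [0.59847932 0.08351461 0.06378088]
```

View pics/w21.png

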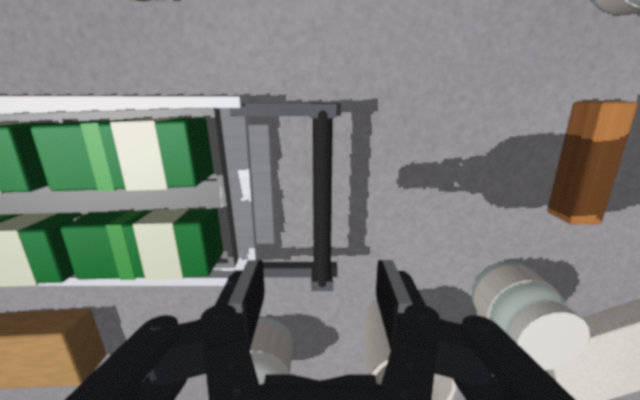

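Request:
{"method": "carry_out", "body": {"deltas": [0.6, 0.025, 0, 0, 0, 0, 0.3, 0.6, 0, -0.08, 0, 0, 0, 0.3, 0.5, 0, 0, 0, 0, 0, 0.3, 0.4, 0, 0, 0, 0, 0, 0.3, 0.05, 0, 0, 0, 0, 0, 0.3, 0, 0, 0, 0, 0, 0, 0.3]}}

```text
clock: 59.12
position: [0.592, 0.0848, 0.0417]
ee_rot: [0.706, 0.039, 0.706, -0.039]
contact_force: [-0.2, -0.0, -0.3]
width: 0.0556
```

```bash
python3 - <<'E'
from h import *
s=st()
E
```

```text
t 59.12 p [0.592  0.0848 0.0417] R [[0.001, 0.109, 0.994], [0.0, 0.994, -0.109], [-1.0, 0.0, 0.001]] F [-0.2 -0.  -0.3] w 0.0556 q [ 0.03  0.47  1.72  0.    0.95 -1.44]
```

Request:
{"method": "carry_out", "body": {"deltas": [0, 0, 0, 0, 0, 0, -1, 0, 0, 0, 0, 0, 0, -1, 0, 0, 0, 0, 0, 0, -1, 0, 0, 0, 0, 0, 0, -1, 0, 0, 0, 0, 0, 0, -1], "newtons": 60}}

```text
clock: 59.75
position: [0.5924, 0.0845, 0.0426]
ee_rot: [0.707, 0.04, 0.705, -0.039]
contact_force: [-0.4, 2.7, 5.6]
width: 0.014
```

```bash
python3 - <<'E'
from h import *
s=st();grab('wrist','w22')
# rows for arc: TCP in board frame
h=np.array([0.5408,-0.410,0.028]);a=np.radians(83.65)
p=np.array(s['position'])-h
X=p[0]*np.cos(a)+p[1]*np.sin(a);Z=p[2];print('X,Z',X,Z)
E
```

```text
t 59.75 p [0.5924 0.0845 0.0426] R [[0.003, 0.111, 0.994], [0.001, 0.994, -0.111], [-1.0, 0.001, 0.003]] F [-0.4  2.7  5.6] w 0.014 q [ 0.02  0.47  1.72  0.    0.95 -1.44]
X,Z 0.49716471492372627 0.014550879134149482
```

View pics/w22.png

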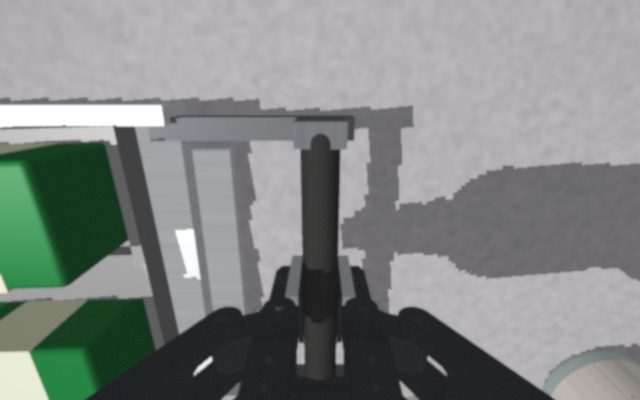

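Request:
{"method": "carry_out", "body": {"deltas": [-0.07, -0.002, 0, 0, 0, 0.115, -1, -0.133, -0.004, 0, 0, 0, 0.229, -1, -0.133, -0.004, 0, 0, 0, 0.229, -1, -0.133, -0.004, 0, 0, 0, 0.229, -1, -0.133, -0.004, 0, 0, 0, 0.229, -1, -0.133, -0.004, 0, 0, 0, 0.229, -1, -0.133, -0.004, 0, 0, 0, 0.229, -1, -0.133, -0.004, 0, 0, 0, 0.229, -1, -0.133, -0.004, 0, 0, 0, 0.229, -1, -0.07, -0.002, 0, 0, 0, 0.115, -1]}}

```text
clock: 61.05
position: [0.5915, 0.0776, 0.1122]
ee_rot: [0.707, 0.091, 0.701, 0.012]
contact_force: [5.1, 3.0, -10.0]
width: 0.0137
```

```bash
cat >> h.py <<'E'
def tilt():
    s=readout.get_state();h=np.array([0.5408,-0.410,0.028]);a=np.radians(83.65)
    p=np.array(s['position'])-h;X=p[0]*np.cos(a)+p[1]*np.sin(a);Z=p[2]
    th=np.arctan2(Z,X)-np.arctan2(.01455,.49716)
    M=rot(s['ee_rot']).as_matrix();tt=np.arctan2(M[2,1],np.hypot(M[0,1],M[1,1]))
    print('t',round(s['clock'],2),'theta pos',round(th,4),'tool tilt',round(tt,4),'rad',round(np.hypot(X,Z),4),'lat',round(-p[0]*np.sin(a)+p[1]*np.cos(a),4),'F',np.round(s['contact_force'],1),'Mo',np.round(s['moment'],2),'w',round(s['width'],4))
def slide(name=None):
    d=grab('wrist',name);C=d['color'].astype(int)
    g=((C[...,1]>C[...,2]+25)&(C[...,1]>C[...,0]+25))[150:290,0:200]
    cols=[np.where(r)[0].max() if r.any() else -1 for r in g[::20]]
    print('green right edge per row',cols)
E
python3 - <<'E'
from h import *
tilt();slide('w23')
E
```

```text
t 61.05 theta pos 0.1408 tool tilt 0.1458 rad 0.4974 lat 0.0035 F [  5.1   3.  -10. ] Mo [ 0.38 -0.77 -0.11] w 0.0137
green right edge per row [np.int64(87), np.int64(32), np.int64(46), np.int64(68), np.int64(109), np.int64(90), np.int64(66)]
```

View pics/w23.png

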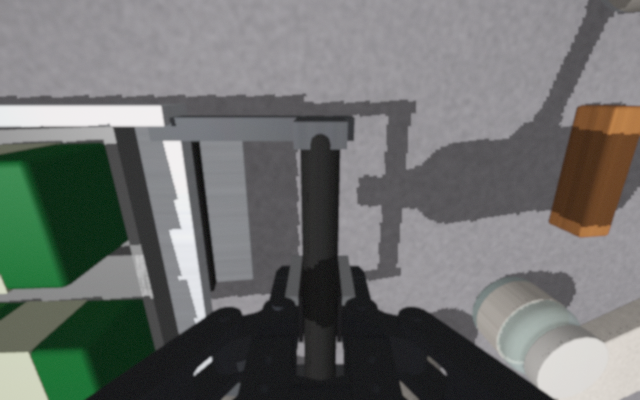

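```bash
cat >> h.py <<'E'
def mv():
    tilt();d=grab('wrist');ref=cv2.imread('pics/w23.png')
    f=lambda im:cv2.Canny(im[135:335,0:160],40,120)
    g0=cv2.cvtColor(ref,cv2.COLOR_BGR2GRAY)[140:300,60:140];g1=cv2.cvtColor(d['color'],cv2.COLOR_RGB2GRAY)[130:330,0:170]
    r=cv2.matchTemplate(g1,g0,cv2.TM_CCOEFF_NORMED);_,m,_,l=cv2.minMaxLoc(r)
    print('match',round(m,3),'shift px',l[0]-60,l[1]-10)
E
echo
```

Request:
{"method": "carry_out", "body": {"deltas": [-0.075, -0.002, 0, 0, 0, 0.129, -1, -0.075, -0.002, 0, 0, 0, 0.129, -1, -0.075, -0.002, 0, 0, 0, 0.129, -1, -0.075, -0.002, 0, 0, 0, 0.129, -1, -0.075, -0.002, 0, 0, 0, 0.129, -1, 0, 0, 0, 0, 0, 0, -1]}}

```text
clock: 61.85
position: [0.591, 0.0733, 0.1343]
ee_rot: [0.707, 0.106, 0.699, 0.028]
contact_force: [4.5, 3.1, -8.6]
width: 0.0141
```

```bash
python3 - <<'E'
from h import *
mv()
E
```

```text
t 61.85 theta pos 0.1862 tool tilt 0.1904 rad 0.4974 lat 0.0035 F [ 4.5  3.1 -8.6] Mo [ 0.24 -0.74 -0.18] w 0.0141
match 0.995 shift px 0 0
```

Request:
{"method": "carry_out", "body": {"deltas": [-0.042, -0.001, 0, 0, 0, 0.072, -1, -0.042, -0.001, 0, 0, 0, 0.072, -1, 0, 0, 0, 0, 0, 0, -1, 0, 0, 0, 0, 0, 0, -1]}}

```text
clock: 62.4
position: [0.5909, 0.0722, 0.139]
ee_rot: [0.707, 0.11, 0.698, 0.031]
contact_force: [5.7, 3.3, -8.5]
width: 0.0137
```

```bash
python3 -c "
from h import *
mv()"
```

```text
t 62.4 theta pos 0.1959 tool tilt 0.2001 rad 0.4974 lat 0.0036 F [ 5.7  3.3 -8.5] Mo [ 0.17 -0.77 -0.14] w 0.0137
match 0.995 shift px 0 0
```

Request:
{"method": "carry_out", "body": {"deltas": [-0.042, -0.001, 0, 0, 0, 0.072, -1, -0.042, -0.001, 0, 0, 0, 0.072, -1, 0, 0, 0, 0, 0, 0, -1, 0, 0, 0, 0, 0, 0, -1]}}

```text
clock: 62.95
position: [0.5908, 0.0711, 0.1439]
ee_rot: [0.707, 0.113, 0.698, 0.035]
contact_force: [4.7, 3.3, -9.6]
width: 0.0141
```

```bash
python3 -c "
from h import *
mv()"
```

```text
t 62.95 theta pos 0.206 tool tilt 0.2101 rad 0.4974 lat 0.0035 F [ 4.7  3.3 -9.6] Mo [ 0.14 -0.72 -0.14] w 0.0141
match 0.995 shift px 0 0
```

Request:
{"method": "carry_out", "body": {"deltas": [-0.042, -0.001, 0, 0, 0, 0.072, -1, -0.042, -0.001, 0, 0, 0, 0.072, -1, 0, 0, 0, 0, 0, 0, -1, 0, 0, 0, 0, 0, 0, -1]}}

```text
clock: 63.5
position: [0.5906, 0.0699, 0.1488]
ee_rot: [0.706, 0.117, 0.697, 0.038]
contact_force: [5.9, 2.4, -7.7]
width: 0.0137
```

```bash
python3 -c "
from h import *
mv()"
```

```text
t 63.5 theta pos 0.2161 tool tilt 0.2201 rad 0.4973 lat 0.0036 F [ 5.9  2.4 -7.7] Mo [ 0.13 -0.75 -0.21] w 0.0137
match 0.995 shift px 0 0
```

Request:
{"method": "carry_out", "body": {"deltas": [-0.042, -0.001, 0, 0, 0, 0.072, -1, -0.042, -0.001, 0, 0, 0, 0.072, -1, 0, 0, 0, 0, 0, 0, -1, 0, 0, 0, 0, 0, 0, -1]}}

```text
clock: 64.05
position: [0.5905, 0.0686, 0.1537]
ee_rot: [0.706, 0.12, 0.696, 0.042]
contact_force: [4.7, 2.6, -9.3]
width: 0.0142
```

```bash
python3 -c "
from h import *
mv()"
```

```text
t 64.05 theta pos 0.2263 tool tilt 0.2301 rad 0.4974 lat 0.0035 F [ 4.7  2.6 -9.3] Mo [ 0.1  -0.73 -0.18] w 0.0142
match 0.995 shift px 0 0
```

Request:
{"method": "carry_out", "body": {"deltas": [-0.042, -0.001, 0, 0, 0, 0.072, -1, -0.042, -0.001, 0, 0, 0, 0.072, -1, 0, 0, 0, 0, 0, 0, -1, 0, 0, 0, 0, 0, 0, -1]}}

```text
clock: 64.6
position: [0.5903, 0.0674, 0.1586]
ee_rot: [0.706, 0.124, 0.696, 0.045]
contact_force: [5.2, 3.9, -9.2]
width: 0.0138
```

```bash
python3 -c "
from h import *
mv()"
```

```text
t 64.6 theta pos 0.2364 tool tilt 0.2401 rad 0.4973 lat 0.0036 F [ 5.2  3.9 -9.2] Mo [ 0.06 -0.71 -0.25] w 0.0138
match 0.994 shift px 0 0
```

Request:
{"method": "carry_out", "body": {"deltas": [-0.042, -0.001, 0, 0, 0, 0.072, -1, -0.042, -0.001, 0, 0, 0, 0.072, -1, 0, 0, 0, 0, 0, 0, -1, 0, 0, 0, 0, 0, 0, -1]}}

```text
clock: 65.15
position: [0.5902, 0.066, 0.1634]
ee_rot: [0.706, 0.127, 0.695, 0.049]
contact_force: [5.0, 3.5, -8.4]
width: 0.0137
```

```bash
python3 -c "
from h import *
mv()"
```

```text
t 65.15 theta pos 0.2465 tool tilt 0.25 rad 0.4973 lat 0.0035 F [ 5.   3.5 -8.4] Mo [ 0.05 -0.7  -0.21] w 0.0137
match 0.996 shift px 0 0
```

Request:
{"method": "carry_out", "body": {"deltas": [-0.042, -0.001, 0, 0, 0, 0.072, -1, -0.042, -0.001, 0, 0, 0, 0.072, -1, 0, 0, 0, 0, 0, 0, -1, 0, 0, 0, 0, 0, 0, -1]}}

```text
clock: 65.7
position: [0.59, 0.0646, 0.1683]
ee_rot: [0.705, 0.131, 0.695, 0.053]
contact_force: [4.9, 3.4, -7.9]
width: 0.0139
```

```bash
python3 -c "
from h import *
mv()"
```

```text
t 65.7 theta pos 0.2566 tool tilt 0.2601 rad 0.4973 lat 0.0036 F [ 4.9  3.4 -7.9] Mo [ 0.04 -0.71 -0.2 ] w 0.0139
match 0.995 shift px 0 0
```

Request:
{"method": "carry_out", "body": {"deltas": [-0.042, -0.001, 0, 0, 0, 0.072, -1, -0.042, -0.001, 0, 0, 0, 0.072, -1, 0, 0, 0, 0, 0, 0, -1, 0, 0, 0, 0, 0, 0, -1]}}

```text
clock: 66.25
position: [0.5899, 0.0632, 0.1731]
ee_rot: [0.705, 0.134, 0.694, 0.056]
contact_force: [5.2, 3.5, -8.9]
width: 0.0135
```

```bash
python3 -c "
from h import *
mv()"
```

```text
t 66.25 theta pos 0.2668 tool tilt 0.27 rad 0.4973 lat 0.0036 F [ 5.2  3.5 -8.9] Mo [ 0.02 -0.77 -0.19] w 0.0135
match 0.995 shift px 0 0
```

Request:
{"method": "carry_out", "body": {"deltas": [-0.042, -0.001, 0, 0, 0, 0.072, -1, -0.042, -0.001, 0, 0, 0, 0.072, -1, 0, 0, 0, 0, 0, 0, -1, 0, 0, 0, 0, 0, 0, -1]}}

```text
clock: 66.8
position: [0.5897, 0.0617, 0.1779]
ee_rot: [0.705, 0.137, 0.693, 0.06]
contact_force: [4.5, 4.0, -8.2]
width: 0.0139
```

```bash
python3 -c "
from h import *
mv()"
```

```text
t 66.8 theta pos 0.2769 tool tilt 0.28 rad 0.4973 lat 0.0036 F [ 4.5  4.  -8.2] Mo [-0.01 -0.74 -0.24] w 0.0139
match 0.99 shift px 0 0
```

Request:
{"method": "carry_out", "body": {"deltas": [0, 0, 0, 0, 0, 0, -1, 0, 0, 0, 0, 0, 0, -1]}}

```text
clock: 67.1
position: [0.5897, 0.0617, 0.1779]
ee_rot: [0.705, 0.137, 0.693, 0.06]
contact_force: [5.0, 3.6, -7.9]
width: 0.0134
```

```bash
python3 -c "
from h import *
mv()"
```

```text
t 67.1 theta pos 0.2768 tool tilt 0.28 rad 0.4973 lat 0.0036 F [ 5.   3.6 -7.9] Mo [ 0.02 -0.72 -0.22] w 0.0134
match 0.992 shift px 0 0
```

Request:
{"method": "carry_out", "body": {"deltas": [-0.042, -0.001, 0, 0, 0, 0.072, -1, -0.042, -0.001, 0, 0, 0, 0.072, -1, 0, 0, 0, 0, 0, 0, -1, 0, 0, 0, 0, 0, 0, -1]}}

```text
clock: 67.65
position: [0.5896, 0.0601, 0.1827]
ee_rot: [0.705, 0.141, 0.693, 0.063]
contact_force: [5.7, 4.0, -8.9]
width: 0.0139
```

```bash
python3 -c "
from h import *
mv()"
```

```text
t 67.65 theta pos 0.287 tool tilt 0.29 rad 0.4973 lat 0.0035 F [ 5.7  4.  -8.9] Mo [-0.08 -0.67 -0.18] w 0.0139
match 0.988 shift px 0 0
```

Request:
{"method": "carry_out", "body": {"deltas": [-0.042, -0.001, 0, 0, 0, 0.072, -1, -0.042, -0.001, 0, 0, 0, 0.072, -1, 0, 0, 0, 0, 0, 0, -1, 0, 0, 0, 0, 0, 0, -1]}}

```text
clock: 68.2
position: [0.5894, 0.0586, 0.1875]
ee_rot: [0.704, 0.144, 0.692, 0.067]
contact_force: [4.6, 2.9, -7.9]
width: 0.0142
```

```bash
python3 -c "
from h import *
mv();cv2.imwrite('pics/w30.png',load('wrist')['color'][:,:,::-1])"
```

```text
t 68.2 theta pos 0.2971 tool tilt 0.3 rad 0.4973 lat 0.0036 F [ 4.6  2.9 -7.9] Mo [-0.02 -0.68 -0.25] w 0.0142
match 0.98 shift px 1 0
```

View pics/w30.png

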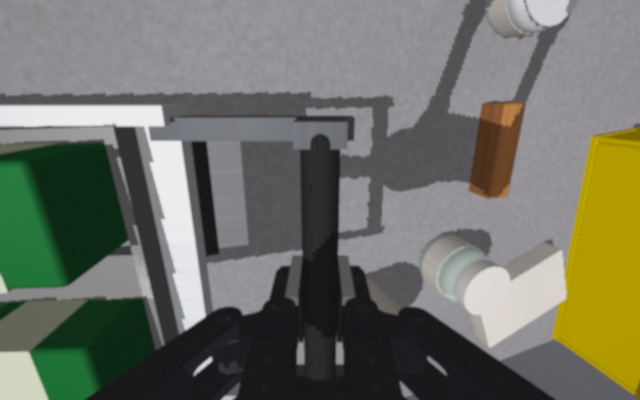

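Tray is still unmoved: its upper edge is at about (125–150, 130–310) px, as before; the match only changes with the shadows. I'll keep stepping.

```bash
cp pics/w30.png pics/ref.png; sed -i "s#pics/w23.png')#pics/ref.png')#" h.py; grep -n "ref=cv2" h.py
```

```text
105:    tilt();d=grab('wrist');ref=cv2.imread('pics/ref.png')
```

Request:
{"method": "carry_out", "body": {"deltas": [-0.042, -0.001, 0, 0, 0, 0.072, -1, -0.042, -0.001, 0, 0, 0, 0.072, -1, 0, 0, 0, 0, 0, 0, -1, 0, 0, 0, 0, 0, 0, -1]}}

```text
clock: 68.75
position: [0.5892, 0.0569, 0.1922]
ee_rot: [0.704, 0.148, 0.691, 0.07]
contact_force: [4.6, 3.7, -7.7]
width: 0.0136
```

```bash
python3 -c "
from h import *
mv()"
```

```text
t 68.75 theta pos 0.3073 tool tilt 0.31 rad 0.4973 lat 0.0036 F [ 4.6  3.7 -7.7] Mo [-0.04 -0.68 -0.25] w 0.0136
match 0.982 shift px 0 0
```

Request:
{"method": "carry_out", "body": {"deltas": [-0.042, -0.001, 0, 0, 0, 0.072, -1, -0.042, -0.001, 0, 0, 0, 0.072, -1, 0, 0, 0, 0, 0, 0, -1, 0, 0, 0, 0, 0, 0, -1]}}

```text
clock: 69.3
position: [0.589, 0.0552, 0.1969]
ee_rot: [0.704, 0.151, 0.69, 0.074]
contact_force: [5.7, 3.1, -7.6]
width: 0.0139
```

```bash
python3 -c "
from h import *
mv()"
```

```text
t 69.3 theta pos 0.3174 tool tilt 0.32 rad 0.4973 lat 0.0035 F [ 5.7  3.1 -7.6] Mo [-0.06 -0.68 -0.27] w 0.0139
match 0.984 shift px -4 0
```

Request:
{"method": "carry_out", "body": {"deltas": [0, 0, 0, 0, 0, 0, -1, 0, 0, 0, 0, 0, 0, -1]}}

```text
clock: 69.6
position: [0.589, 0.0553, 0.1969]
ee_rot: [0.704, 0.151, 0.69, 0.074]
contact_force: [5.9, 2.6, -8.4]
width: 0.0138
```

```bash
python3 -c "
from h import *
mv();cv2.imwrite('pics/w31.png',load('wrist')['color'][:,:,::-1])"
```

```text
t 69.6 theta pos 0.3173 tool tilt 0.32 rad 0.4973 lat 0.0036 F [ 5.9  2.6 -8.4] Mo [-0.09 -0.67 -0.24] w 0.0138
match 0.979 shift px -12 0
```

View pics/w31.png

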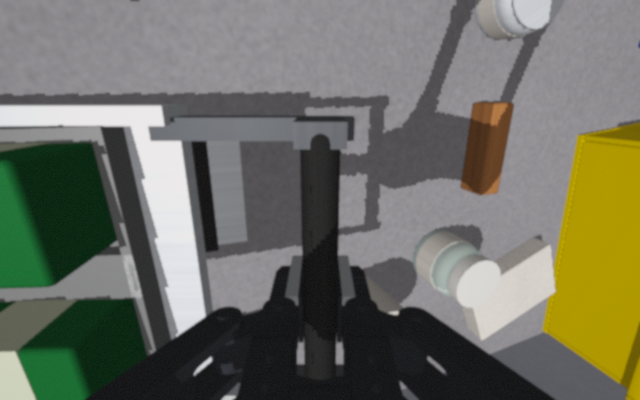

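The tray has begun to slide (its upper edge moved from about x = 125 to x = 112 px). Holding the board still now.

Request:
{"method": "carry_out", "body": {"deltas": [0, 0, 0, 0, 0, 0, -1, 0, 0, 0, 0, 0, 0, -1, 0, 0, 0, 0, 0, 0, -1, 0, 0, 0, 0, 0, 0, -1, 0, 0, 0, 0, 0, 0, -1, 0, 0, 0, 0, 0, 0, -1, 0, 0, 0, 0, 0, 0, -1, 0, 0, 0, 0, 0, 0, -1]}}

```text
clock: 70.65
position: [0.589, 0.0552, 0.197]
ee_rot: [0.704, 0.151, 0.69, 0.074]
contact_force: [4.9, 2.6, -7.3]
width: 0.0138
```

```bash
python3 -c "
from h import *
tilt();grab('wrist','w32');t=grab('top')
cv2.imwrite('pics/t32.png',cv2.resize(t['color'][130:240,300:490][:,:,::-1],None,fx=4,fy=4,interpolation=cv2.INTER_CUBIC))"
```

```text
t 70.65 theta pos 0.3175 tool tilt 0.3199 rad 0.4973 lat 0.0036 F [ 4.9  2.6 -7.3] Mo [-0.07 -0.66 -0.28] w 0.0138
```

View pics/t32.png

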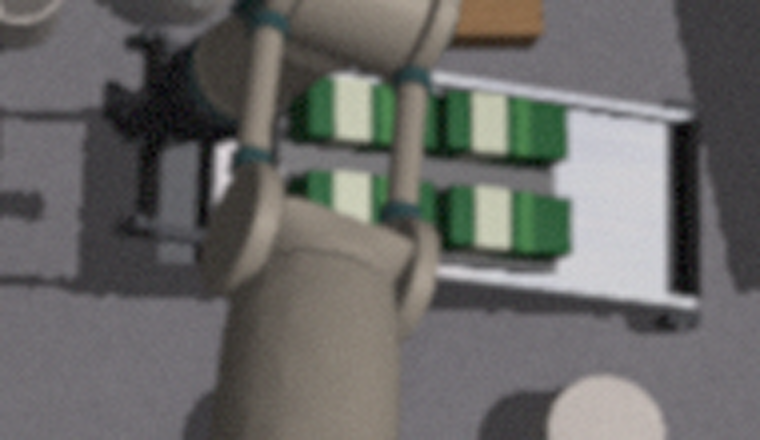

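Request:
{"method": "carry_out", "body": {"deltas": [0, 0, 0, 0, 0, 0, -1, 0, 0, 0, 0, 0, 0, -1, 0, 0, 0, 0, 0, 0, -1, 0, 0, 0, 0, 0, 0, -1, 0, 0, 0, 0, 0, 0, -1, 0, 0, 0, 0, 0, 0, -1, 0, 0, 0, 0, 0, 0, -1, 0, 0, 0, 0, 0, 0, -1]}}

```text
clock: 71.75
position: [0.589, 0.0551, 0.1972]
ee_rot: [0.704, 0.151, 0.69, 0.074]
contact_force: [3.6, 2.1, -6.3]
width: 0.0138
```

```bash
python3 -c "
from h import *
tilt();grab('wrist','w33');t=grab('top')
cv2.imwrite('pics/t33.png',cv2.resize(t['color'][130:240,300:490][:,:,::-1],None,fx=4,fy=4,interpolation=cv2.INTER_CUBIC))"
```

```text
t 71.75 theta pos 0.3179 tool tilt 0.3198 rad 0.4973 lat 0.0036 F [ 3.6  2.1 -6.3] Mo [-0.18 -0.62 -0.21] w 0.0138
```

View pics/t33.png

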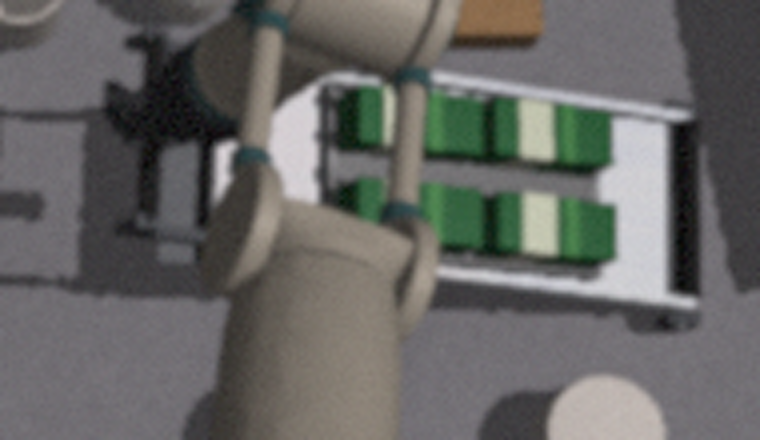

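Request:
{"method": "carry_out", "body": {"deltas": [0, 0, 0, 0, 0, 0, -1, 0, 0, 0, 0, 0, 0, -1, 0, 0, 0, 0, 0, 0, -1, 0, 0, 0, 0, 0, 0, -1, 0, 0, 0, 0, 0, 0, -1, 0, 0, 0, 0, 0, 0, -1, 0, 0, 0, 0, 0, 0, -1, 0, 0, 0, 0, 0, 0, -1, 0, 0, 0, 0, 0, 0, -1, 0, 0, 0, 0, 0, 0, -1]}}

```text
clock: 73.1
position: [0.589, 0.0547, 0.1984]
ee_rot: [0.704, 0.151, 0.69, 0.073]
contact_force: [5.0, -0.6, -6.5]
width: 0.0141
```

Request:
{"method": "carry_out", "body": {"deltas": [0, 0, 0, 0, 0, 0, -1, 0, 0, 0, 0, 0, 0, -1, 0, 0, 0, 0, 0, 0, -1, 0, 0, 0, 0, 0, 0, -1, 0, 0, 0, 0, 0, 0, -1, 0, 0, 0, 0, 0, 0, -1, 0, 0, 0, 0, 0, 0, -1, 0, 0, 0, 0, 0, 0, -1]}}

```text
clock: 74.1
position: [0.5889, 0.0547, 0.1984]
ee_rot: [0.704, 0.151, 0.69, 0.073]
contact_force: [4.8, -0.1, -6.0]
width: 0.014
```

```bash
python3 -c "
from h import *
tilt();grab('wrist','w34');t=grab('top')
cv2.imwrite('pics/t34.png',cv2.resize(t['color'][130:240,300:490][:,:,::-1],None,fx=4,fy=4,interpolation=cv2.INTER_CUBIC))"
```

```text
t 74.1 theta pos 0.3204 tool tilt 0.3188 rad 0.4973 lat 0.0036 F [ 4.8 -0.1 -6. ] Mo [-0.39 -0.67 -0.29] w 0.014
```

View pics/t34.png

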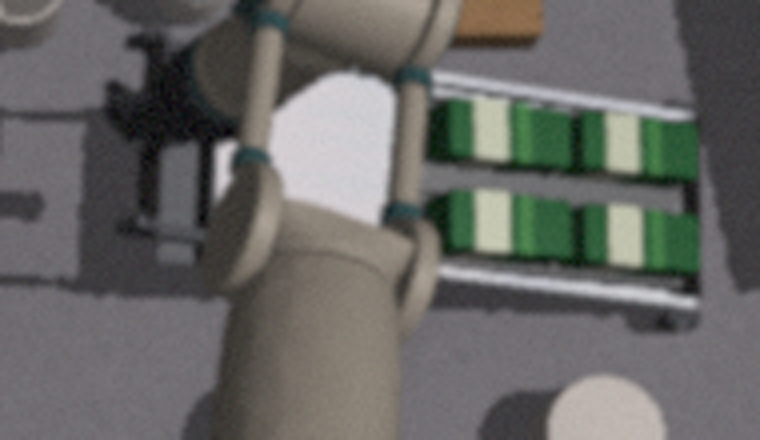

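View pics/w34.png

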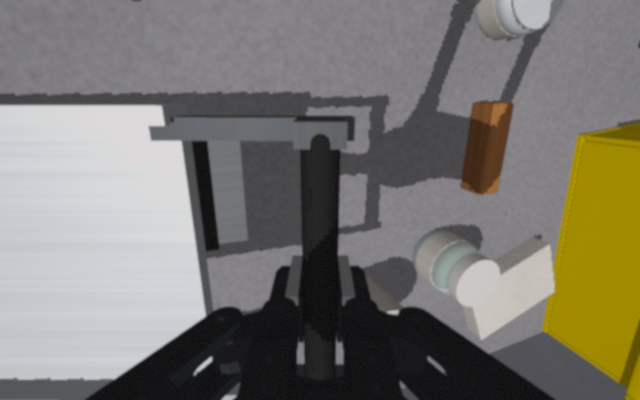

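Request:
{"method": "carry_out", "body": {"deltas": [0.067, 0.002, 0, 0, 0, -0.114, -1, 0.133, 0.004, 0, 0, 0, -0.228, -1, 0.133, 0.004, 0, 0, 0, -0.228, -1, 0.133, 0.004, 0, 0, 0, -0.228, -1, 0.133, 0.004, 0, 0, 0, -0.228, -1, 0.133, 0.004, 0, 0, 0, -0.228, -1, 0.133, 0.004, 0, 0, 0, -0.228, -1, 0.133, 0.004, 0, 0, 0, -0.228, -1, 0.133, 0.004, 0, 0, 0, -0.228, -1, 0.133, 0.004, 0, 0, 0, -0.228, -1]}}

```text
clock: 75.45
position: [0.5912, 0.0752, 0.1251]
ee_rot: [0.708, 0.097, 0.7, 0.019]
contact_force: [4.6, -4.9, -4.4]
width: 0.0141
```

```bash
python3 -c "
from h import *
tilt()"
```

```text
t 75.45 theta pos 0.1671 tool tilt 0.1649 rad 0.4974 lat 0.0035 F [ 4.6 -4.9 -4.4] Mo [-0.84 -0.7  -0.22] w 0.0141
```

Request:
{"method": "carry_out", "body": {"deltas": [0.133, 0.004, 0, 0, 0, -0.228, -1, 0.133, 0.004, 0, 0, 0, -0.228, -1, 0.133, 0.004, 0, 0, 0, -0.228, -1, 0.133, 0.004, 0, 0, 0, -0.228, -1, 0.133, 0.004, 0, 0, 0, -0.228, -1, 0.133, 0.004, 0, 0, 0, -0.228, -1, 0.133, 0.004, 0, 0, 0, -0.228, -1, 0.133, 0.004, 0, 0, 0, -0.228, -1, 0, 0, 0, 0, 0, 0, -1]}}

```text
clock: 76.58
position: [0.5922, 0.0837, 0.0615]
ee_rot: [0.707, 0.051, 0.705, -0.025]
contact_force: [5.2, -5.3, -6.6]
width: 0.0141
```

```bash
python3 -c "
from h import *
tilt()"
```

```text
t 76.58 theta pos 0.0381 tool tilt 0.0368 rad 0.4975 lat 0.0035 F [ 5.2 -5.3 -6.6] Mo [-1.05 -0.84 -0.14] w 0.0141
```

Lowering the last 0.038 rad slowly.

Request:
{"method": "carry_out", "body": {"deltas": [0.08, 0.002, 0, 0, 0, -0.137, -1, 0.08, 0.002, 0, 0, 0, -0.137, -1, 0.08, 0.002, 0, 0, 0, -0.137, -1, 0.05, 0.001, 0, 0, 0, -0.09, -1, 0, 0, 0, 0, 0, 0, -1]}}

```text
clock: 77.2
position: [0.5923, 0.0845, 0.0445]
ee_rot: [0.707, 0.039, 0.706, -0.038]
contact_force: [4.8, -5.8, -6.6]
width: 0.014
```

```bash
python3 -c "
from h import *
tilt()"
```

```text
t 77.2 theta pos 0.0039 tool tilt 0.0022 rad 0.4974 lat 0.0035 F [ 4.8 -5.8 -6.6] Mo [-1.04 -0.76 -0.11] w 0.014
```

Request:
{"method": "carry_out", "body": {"deltas": [0.02, 0, 0, 0, 0, -0.03, -1, 0.01, 0, 0, 0, 0, 0, -1, 0, 0, 0, 0, 0, 0, -1]}}

```text
clock: 77.58
position: [0.5923, 0.0846, 0.0429]
ee_rot: [0.707, 0.039, 0.706, -0.038]
contact_force: [4.4, -6.7, -6.5]
width: 0.0142
```

Request:
{"method": "carry_out", "body": {"deltas": [0, 0, 0, 0, 0, 0, -0.4, 0, 0, 0, 0, 0, 0, 0, 0, 0, 0, 0, 0, 0, 0.3, 0, 0, 0, 0, 0, 0, 0.3, 0, 0, 0, 0, 0, 0, 0.3]}}

```text
clock: 78.2
position: [0.5918, 0.0864, 0.0433]
ee_rot: [0.706, 0.04, 0.706, -0.038]
contact_force: [-0.2, 0.1, 0.4]
width: 0.0559
```

```bash
python3 -c "
from h import *
tilt();grab('wrist','w35')"
```

```text
t 78.2 theta pos 0.0015 tool tilt 0.0042 rad 0.4992 lat 0.0042 F [-0.2  0.1  0.4] Mo [0.   0.05 0.04] w 0.0559
```

View pics/w35.png

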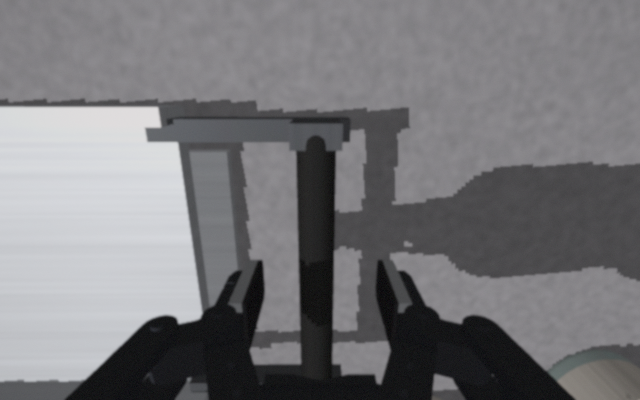

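Bar released: the open fingers stand clear on both sides of it (bar at x ≈ 317 px). Now lifting away and moving to look over the tray.

Request:
{"method": "carry_out", "body": {"deltas": [-0.4, 0, 0, 0, 0, 0, 0.3, -0.8, 0, 0, 0, 0, 0, 0.3, -0.8, 0, 0, 0, 0, 0, 0.3, -0.8, 0, 0, 0, 0, 0, 0.3, -0.8, -0.3, -0.3, 0, 0, 0, 0.3, -0.8, -0.6, -0.5, 0, 0, 0, 0.3, 0, -0.8, -0.5, 0, 0, 0, 0.3, 0, -0.8, -0.5, 0, 0, 0, 0.3, 0, -0.8, -0.2, 0, 0, 0, 0.3, 0, -0.8, 0, 0, 0, 0, 0.3]}}

```text
clock: 79.5
position: [0.4461, -0.1447, 0.3034]
ee_rot: [0.707, 0.04, 0.705, -0.038]
contact_force: [0.1, 0.8, -0.1]
width: 0.0552
```

Request:
{"method": "carry_out", "body": {"deltas": [0, -0.6, 0, 0, 0, 0, 0.3, 0, -0.3, 0, 0, 0, 0, 0.3, 0, 0, 0, 0, 0, 0, 0.3, 0, 0, 0, 0, 0, 0, 0.3]}}

```text
clock: 80.0
position: [0.4417, -0.1963, 0.3026]
ee_rot: [0.706, 0.041, 0.706, -0.037]
contact_force: [0.2, -0.5, 0.1]
width: 0.0556
```

```bash
python3 -c "
from h import *
st();d=grab('wrist','w36');cartons(d,.084);t=grab('top','top36');cartons(t,.084)
c=tw(.136,0,0,np.array([.5408,-.410]),83.65)[:2];print(c)
overlay(d,'ov36',(0,0,640,400),1.25,c,83.65)
W=cloud(d);C=d['color'].astype(int)
ch=(C[...,0]>C[...,2]+40)
W=cloud(t);C=t['color'].astype(int);ch=(C[...,0]>C[...,2]+40)&(abs(W[...,0]-.6)<.1)&(abs(W[...,1]-.33)<.06)
print('chock',ch.sum(),np.median(W[ch],0))
b=C.mean(-1)>150
m=b&(abs(W[...,0]-.575)<.06)&(W[...,1]>-.12)&(W[...,1]<0);print('board z',np.median(W[m][:,2]))
"
```

```text
t 80.0 p [ 0.4417 -0.1963  0.3026] R [[0.001, 0.109, 0.994], [0.005, 0.994, -0.109], [-1.0, 0.005, 0.001]] F [ 0.2 -0.5  0.1] w 0.0556 q [-0.57  0.1   1.55  0.01  1.49 -2.03]
carton px [315. 234.] xy 518.1 -209.8 size 109.9 49.6 ang 85.4
carton px [217. 236.] xy 507.5 -331.3 size 110.5 49.8 ang 84.8
carton px [317. 286.] xy 593.1 -216.3 size 109.6 49.5 ang 85.7
carton px [202. 289.] xy 583.0 -361.7 size 61.4 48.9 ang 84.9
carton px [414. 167.] xy 593.6 -215.4 size 108.7 49.7 ang 84.8
carton px [408. 188.] xy 520.5 -197.2 size 84.5 49.5 ang 85.0
[ 0.55584183 -0.27483439]
chock 275 [0.595131   0.32931661 0.03599561]
board z 0.0344421034174871
```

View pics/ov36.png

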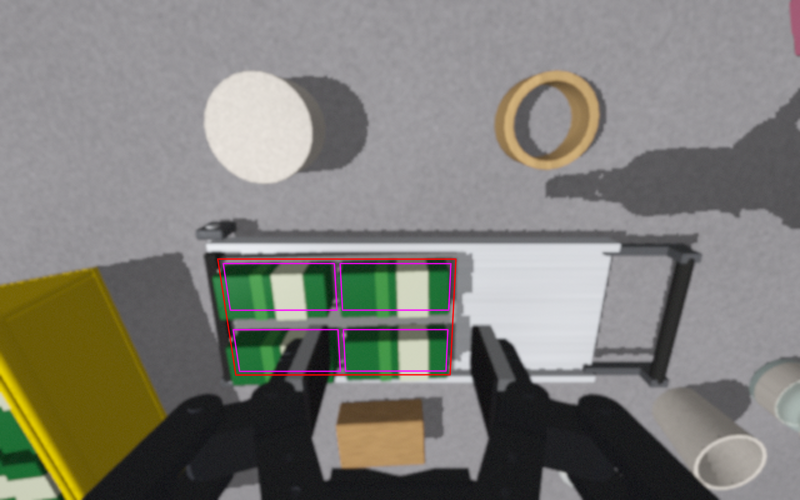

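View pics/top36.png

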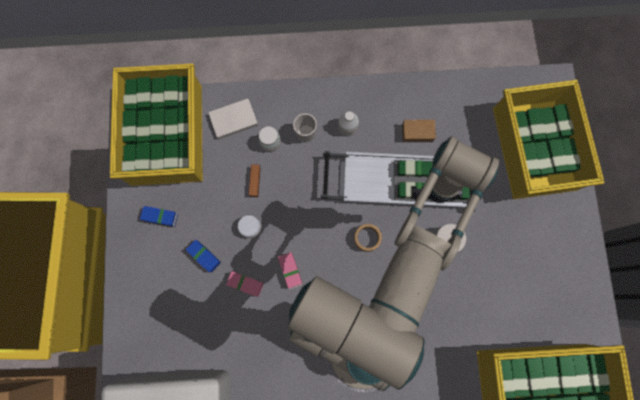

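```bash
python3 -c "
from rig import job
print(job.sign_off())"
```

```text
the job is handed in; nothing more can be done
None
```

I handed the job in at about 80 s. All four green cartons went into the tray pockets while the board was down and the chock was still in place. I then lifted the chock out and laid it on the bare table at about (0.60, 0.33).

I raised the board by its bar in 0.01 rad steps. The tray started to slide at about 0.32 rad. I held the board at that angle until the tray reached the rubber stop, then lowered it flat and let go.

- **Last checks:** The cartons' tops were at the seated height (84 mm) and square to the tray. From the cartons, I put the tray about 137 mm from the hinge, against 136 mm expected at the stop. The board's top face was at 34 mm, which is flat. The gripper was clear of everything, and the other goods were where they had been, as far as I could see in the last top picture.
- **Tray shifted between the second and third carton:** It moved a few millimetres and turned about 1.7°, while the arm was away picking up the third carton; I think a seated carton was knocked. My first try at that carton pressed on the tray with about 28 N. I backed off, measured the tray again, and it then seated without contact.
- **Tray angle at the stop:** The tray still sits about 1.5° askew within its rail play. In the last wrist picture a finger partly hid the fourth carton, so I checked it with less certainty than the others.

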